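# Move a tape roll to another fold-down hook and fold the empty one away

## Robot

A 6-joint arm with a two-finger parallel gripper is mounted at the origin on the work surface; the furniture and walls round the work are solid. World frame = base frame: x ahead of the robot, y to its left, z up, the work surface at z = 0. Lengths are in mm, angles in rad, forces in N, time in s.
With the tool pointing down it reaches from about 275 to 1000 mm from the base axis. Payload 8.4 kg.
Tool frame: the origin (TCP) lies on the mounting face of the last link; the fingertips stand 173 mm ahead of it and the grasp point (between the pads) lies 155 mm ahead of it; z points along the fingers, y is the direction in which the jaws open and shut (so a half turn about z gives the same grasp; the last joint's range is limited). The gripper opens to 85 mm and grips with 20 to 120 N. Pads are 22 mm wide; open, the fingers measure 114 mm over their backs; the gripper's body (76 mm by 85 mm) begins 54 mm behind the grasp point. The pads swing forward as they close: fully open they stand 13 mm farther back than shut.
Start: joints at [-1.258, 0.353, 1.633, -0, 1.155, -0.002], TCP at [193.515, -594.291, 404.681] pointing down, gripper open.
Joint ranges: [-2.63, 2.63], [-0.92, 2.1], [0.06, 2.66], [-1.3, 4.44], [0, 2.69], [-3.02, 3.02]. Speed limits (rad/s): [2.22, 2.22, 2.79, 3.14, 3.14, 3.14].

## Interface

Orientations are given as [roll, pitch, yaw] about the fixed x, y, z axes, in that order (R = Rz(yaw) Ry(pitch) Rx(roll)).
In Python, from rig import readout, imaging, ticket gives the robot as it stands.
- The arm moves only by the tool step_arm, never from a script. Its argument "deltas" is a list of rows, each an object with "translation": the shift along the tool's x, y, z in cm, a list of three; "rot": the turn, a rotation vector about the tool's x, y, z in rad, a list of three. In form: [{"translation": [x, y, z], "rot": [rx, ry, rz]}, ...]. A call has 1 to 8 rows; each row is the pose to reach, as a shift and turn from the pose commanded when the call began, along the tool's axes at that moment; what a row does not reach only later rows make up. A row lasts 1/8 s, in which the tool goes at most 62.5 mm and 10.7 degrees, less where a joint would pass 70% of its speed; a pose out of reach is approached as far as the arm can. A call with a gripper value outside its range is refused whole. "grip" is the closure in counts, from 0 (fully open) to 255 (shut), set as the call begins (left out, the last holds). The fingers move at their own pace and stop on an object; "squeeze" is the grip in N (left out, the last holds). Time passes only in rows, so rows that repeat a pose let the fingers close. It gives the time, the measured TCP pose, the force and the opening at its end, in the units of the state.
- readout.sense(): the state, without advancing time (a new reading comes with each control period).
- imaging.grab_frame(name): name is "scene" or "top"; returns a dict with "image" (384x512x3 uint8, red, green, blue), "camera_matrix" (3x3 intrinsics, pixels), "world_to_cam" (4x4, takes a point from world to camera coordinates). Camera axes: x right, y up, looking along -z (the intrinsics and any distortion apply to the point x, -y, -z); pixel columns grow to the right and rows downward; lengths in mm; the calibration is good to about 2 mm. A picture is of the moment at which its call begins. There is no depth.
- ticket.sign_off(): hands the job in, once; it reports no verdict.
The state is a dict: "clock": time; "qpos": joint angles; "qvel": joint speeds; "joint_efforts": joint torques, N m; "eef_pos": TCP position; "tcp_rot": TCP orientation; "contact_force": force on the tool from outside, world axes, zero at the start; "wrist_torque": the same for the moment, N m; "opening": opening from 0.0 (shut) to 1.0 (fully open).
Only numpy, scipy, OpenCV 4.12 (cv2) and the standard library are available. Lean on these libraries where they do the work, as an engineer would, in place of code of your own. Each camera call takes 0.05 s, during which the arm holds its last target.

## Task

The grey hook stand is to be put away. Unfold the hook of the blue stand all the way down, move the roll of tape from the grey stand's hook onto it, hanging it gently, and then fold the empty grey hook up flat until it snaps into its spring catch and rests on the rubber buffer. The catch is set differently every time, so feel for it and never lean hard on the buffer; do not drop the roll or disturb the other things on the table.

Things in the scene. Friction and masses are not known exactly. Their poses are not given: they have to be found in the camera images.
- hook_blue (a joint): Hinge of the blue stand's hook, rad: 0 = unfolded (arm level, straight out of the stand's front, on its stop), growing as the arm swings up; about 1.57 = folded flat. Arm: steel rod 10 mm thick with a black ball end, 150 mm from pivot to ball centre; slight friction, stays where it is left.  It starts folded, at about 1.6, held by a spring catch: pulling the ball out takes 4 to 6 N.
- hook_grey (a joint): Hinge of the grey stand's hook, rad: 0 = unfolded (arm level, straight out of the stand's front, on its stop), growing as the arm swings up; about 1.57 = folded flat. Arm: steel rod 10 mm thick with a black ball end, 150 mm from pivot to ball centre; slight friction, stays where it is left. Starts at 0, loaded. Snapped in it rests anywhere from 1.4 to 1.78, by its catch's setting.
- ball_blue (a point): Centre of the 20 mm black ball at the end of the blue stand's hook: the place to take the arm, pinched from either side along the stand's y axis from above; the arm can pivot between the fingers.
- ball_grey (a point): Centre of the 20 mm black ball at the end of the grey stand's hook; taken likewise.
- pivot_blue (a point): Pivot of the blue stand's hook, 150 mm above the table; axes as stand_blue (turned about the upright only).
- pivot_grey (a point): Pivot of the grey stand's hook, 150 mm above the table; axes as stand_grey.
- stand_blue: Fixed upright blue steel hook stand, 207 mm tall: upright plate 70 mm wide, its front face 22 mm behind the pivot, on a foot 110 mm wide. Origin: on the table right under the pivot; z up; its front looks along its -x axis, so the unfolded hook points along -x; y runs along the hinge pin.
- stand_grey: Fixed upright grey steel hook stand, 207 mm tall: upright plate 70 mm wide, its front face 22 mm behind the pivot, on a foot 110 mm wide. Origin: on the table right under the pivot; z up; its front looks along its -x axis, so the unfolded hook points along -x; y runs along the hinge pin.
- catch_grey: Spring catch on the grey stand: two steel jaws that grip the rod, a rubber buffer behind. Origin: its fixed housing, 45 mm above the pivot. Jaws and buffer are set in or out by up to 8 mm, which this does not show (27 mm at the ball). To snap in takes 3 to 6 N at the ball; the rod then stops on the buffer. The catch must never take over 40 N, about 10 N at the ball.
- buffer_grey (a joint): Sprung rubber buffer of the grey catch, m pressed in: 0 = free, about 0.0015 when the folded rod is snapped in behind the jaws, 0.003 = fully pressed (hard stop). It does not show how the catch is set.
- roll: Roll of brown tape, 93 mm across, 45 mm wide, about 0.09 kg. Origin at the middle of one flat side; its z axis is the roll's axis.
- roll_centre (a point): Centre of the tape roll (in its core, half-way through its width). Core hole 60 mm, wall 16 mm. It hangs with its axis along the rod, its centre 25 mm below the middle of the rod; its top is then 16 mm above the rod's upper side, where it can be gripped across its 45 mm width, fingertips just above the rod; it hangs about 84 mm out from the pivot.
- dust_brush: Wooden dust brush lying on the table, 42x159x12 mm, a bystander.
- tin: Round metal tin, 60 mm across, 26 mm tall, a bystander.
- movement: Black square clock movement, 56x56x32 mm, a bystander.
- block: Wooden push block, 45x60x35 mm, a bystander.

How it is judged:
By the outcome, as a careful person would: the job done as asked, in the order asked, and still so for the second after the job is handed in, with the robot touching nothing.
It also fails if it takes over 72 s, if anything falls off the work surface, if the arm or the gripper's body presses on something with over 40 N, if the wrist force passes 120 N, or if a joint passes its speed limit or range.

## Working session

There is one attempt and no reset: what is moved stays moved. The work goes in short steps, Python scripts to look and compute and a tool call to move; the robot and the scene stay as the last step left them, time stands still between calls to the robot, and variables do not carry over. Pictures are saved under pics/ and viewed, and the job is handed in when it is done.

Besides the shell and the picture viewer there is one more tool, called after "Call:" as name(argument=value, ...) on one line, values as JSON. step_arm: Moves the arm, as the interface text tells. Its arguments: {"type":"object","properties":{"deltas":{"type":"array","items":{"type":"object","properties":{"translation":{"type":"array","items":{"type":"number"}},"rot":{"type":"array","items":{"type":"number"}}}}},"grip":{"type":"number"},"squeeze":{"type":"number"}},"required":["deltas"]}

```bash
ls; mkdir -p pics; python3 - <<'E'
from rig import readout, imaging
import cv2
print(readout.sense())
for n in("scene","top"):
    f=imaging.grab_frame(n); cv2.imwrite(f"pics/{n}0.png",f["image"][:,:,::-1]); print(n,f["camera_matrix"],f["world_to_cam"], [k for k in f])
E
```

```text
pics
{'clock': 0.0, 'qpos': array([-1.25838870e+00,  3.53635477e-01,  1.63411945e+00, -5.07160957e-05,
        1.15518909e+00, -2.38756120e-03]), 'qvel': array([ 0.00138282,  0.00030154, -0.00186492, -0.00089131, -0.00112139,
        0.00117617]), 'joint_efforts': array([ 1.60836793e-03, -6.05236030e+01, -3.42068338e+01,  1.32351656e-04,
        9.37714329e-03, -1.44750021e-05]), 'eef_pos': array([ 193.44324955, -594.06989111,  403.97571452]), 'tcp_rot': array([-3.14024118e+00,  4.31443995e-05,  3.14815722e-01]), 'contact_force': array([0.31281638, 0.0020363 , 0.67210228]), 'wrist_torque': array([-0.09206179,  0.02606722, -0.01009841]), 'opening': 0.9966497793256599}
scene [[466.39415272   0.         252.33935916]
 [  0.         466.39415272 197.35050092]
 [  0.           0.           1.        ]] [[-7.52733243e-01 -6.58287533e-01  7.08437653e-03  3.75712467e+02]
 [ 4.26266047e-01 -4.79166028e-01  7.67266039e-01 -3.32711363e+02]
 [-5.01687076e-01  5.80566483e-01  6.41289822e-01 -1.43121599e+03]
 [ 0.00000000e+00  0.00000000e+00  0.00000000e+00  1.00000000e+00]] ['image', 'camera_matrix', 'world_to_cam']
top [[428.70490565   0.         258.20081905]
 [  0.         428.70490565 193.16838291]
 [  0.           0.           1.        ]] [[ 2.19814547e-02 -9.99746204e-01  4.93392741e-03 -4.59888111e+00]
 [ 9.91333644e-01  2.24352885e-02  1.29438261e-01 -5.11557490e+02]
 [-1.29516104e-01  2.04592697e-03  9.91575208e-01 -1.23400626e+03]
 [ 0.00000000e+00  0.00000000e+00  0.00000000e+00  1.00000000e+00]] ['image', 'camera_matrix', 'world_to_cam']
```

View pics/scene0.png

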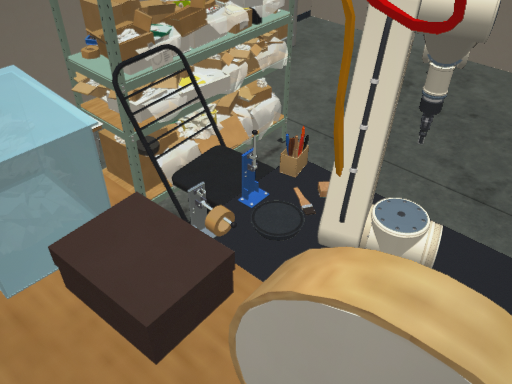

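View pics/top0.png

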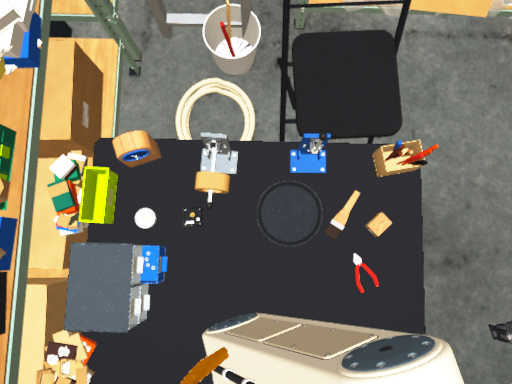

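The stands are in view in both: in the top image, grey is near (215,160) and blue near (310,150). I'll zoom in on them.

```bash
cat > h.py <<'E'
import numpy as np, cv2
from rig import readout, imaging
from scipy.spatial.transform import Rotation as R
def P(f):
    D=np.diag([1,-1,-1,1.]); return f["camera_matrix"]@(D@f["world_to_cam"])[:3]
def proj(f,X):
    X=np.atleast_2d(X); q=P(f)@np.c_[X,np.ones(len(X))].T; return (q[:2]/q[2]).T
def tri(fs,ft,a,b):
    X=cv2.triangulatePoints(P(fs),P(ft),np.array(a,float).reshape(2,1),np.array(b,float).reshape(2,1)); X=(X[:3]/X[3]).ravel()
    return X, proj(fs,X)[0]-a, proj(ft,X)[0]-b
def atz(f,uv,z):
    p=P(f); A=np.c_[p[:,:2],-np.array([uv[0],uv[1],1.])]; return np.r_[np.linalg.solve(A,-(p[:,2]*z+p[:,3]))[:2],z]
def crop(f,x0,y0,x1,y1,s,name,marks=[]):
    im=cv2.resize(f["image"][y0:y1,x0:x1,::-1],None,fx=s,fy=s,interpolation=cv2.INTER_CUBIC)
    for X in marks:
        u=(proj(f,X)[0]-[x0,y0]+.5)*s; cv2.circle(im,(int(u[0]),int(u[1])),3,(0,0,255),1)
    for x in range(x0,x1,10): cv2.putText(im,str(x),((x-x0)*s,8),0,.3,(0,255,255)); cv2.line(im,((x-x0)*s,0),((x-x0)*s,4),(0,255,255))
    for y in range(y0,y1,10): cv2.putText(im,str(y),(0,(y-y0)*s+4),0,.3,(0,255,255))
    cv2.imwrite(name,im)
def both():
    return imaging.grab_frame("scene"),imaging.grab_frame("top")
E
python3 - <<'E'
from h import *
s,t=both()
import pickle; pickle.dump((s,t),open("f0.pkl","wb"))
crop(s,165,120,285,245,6,"pics/sz.png"); crop(t,180,125,340,215,5,"pics/tz.png")
E
```

```text
(no output)
```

View pics/sz.png

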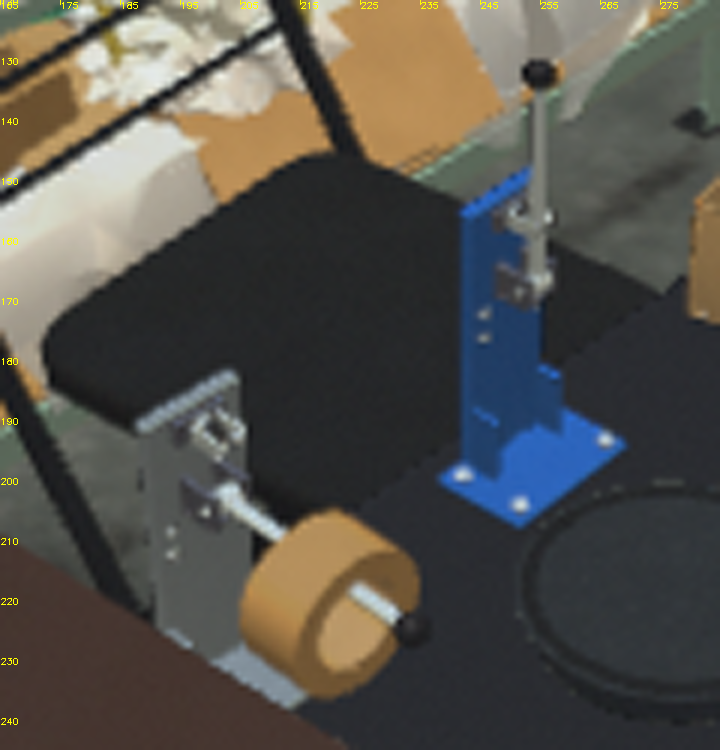

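View pics/tz.png

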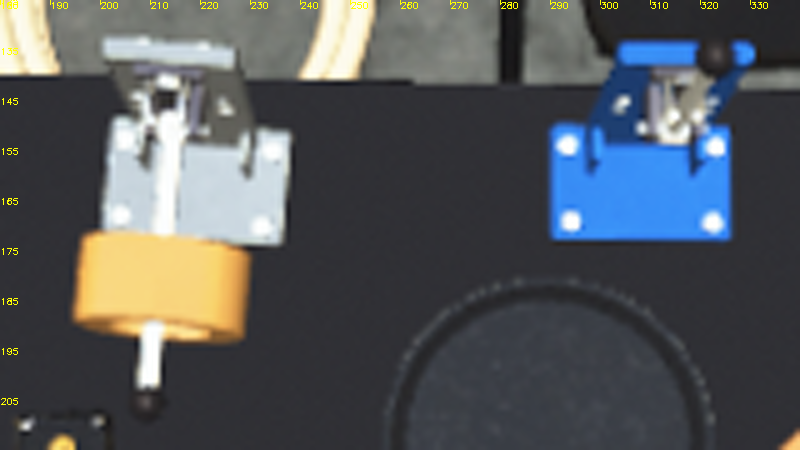

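```bash
python3 - <<'E'
from h import *
import pickle; s,t=pickle.load(open("f0.pkl","rb"))
np.set_printoptions(precision=1,suppress=True)
bb=tri(s,t,(254.4,131.7),(323,135.6)); bg=tri(s,t,(233.1,224.4),(208.8,204.8))
print("ballblue",bb);print("ballgrey",bg)
print("pivgrey top@150",atz(t,(213,149.5),150),"scene@150",atz(s,(202.6,202),150))
print("pivblue top@150",atz(t,(314.5,151),150),"scene@150",atz(s,(254.6,167),150))
# foot corners, z~8
for n,uv in dict(b1=(290,149.5),b2=(325.5,149.5),b3=(325.5,172.5),b4=(290,172.5),g1=(202,148),g2=(238,151),g3=(236,173.5),g4=(200,170)).items(): print(n,atz(t,uv,6))
# plate tops z207
for n,uv in dict(bp1=(303.5,133.5),bp2=(330.5,133.5),gp1=(200.5,132.5),gp2=(227,135)).items(): print(n,atz(t,uv,207))
# roll outer in top at z~ 165
for n,uv in dict(r1=(196,171.5),r2=(229.5,175),r3=(229,193),r4=(194.5,189)).items(): print(n,atz(t,uv,140))
E
```

```text
ballblue (array([ 617.7, -143.2,  300.4]), array([-0., -0.]), array([0., 0.]))
ballgrey (array([461.6, 138. , 151.1]), array([-0.1, -0. ]), array([0.1, 0.1]))
pivgrey top@150 [613.1 132.4 150. ] scene@150 [614.  124.7 150. ]
pivblue top@150 [ 615.3 -143.4  150. ] scene@150 [ 613.9 -142.4  150. ]
b1 [652.1 -87.6   6. ]
b2 [ 654.6 -196.4    6. ]
b3 [ 583.1 -196.5    6. ]
b4 [580.6 -88.5   6. ]
g1 [650.6 181.8   6. ]
g2 [643.7  71.4   6. ]
g3 [573.8  75.5   6. ]
g4 [582.1 185.2   6. ]
bp1 [ 647.7 -107.   207. ]
bp2 [ 649.3 -177.1  207. ]
gp1 [644.1 160.3 207. ]
gp2 [639.   91.4 207. ]
r1 [553.2 177.5 140. ]
r2 [545.6  86.1 140. ]
r3 [496.3  86.  140. ]
r4 [505.1 179.6 140. ]
```

```bash
cat > go.py <<'E'
# plan rows: waypoints world TCP (x,y,z,yaw) tool-down -> rows from commanded pose; tracks commanded pose
import json,sys,os,numpy as np
from scipy.spatial.transform import Rotation as R
F="cmd.json"
def load():
    if os.path.exists(F): return np.array(json.load(open(F)))
    return np.array([193.515,-594.291,404.681,0.3148])
def rows(wps, commit=True):
    out=[]; c=load(); Rc=R.from_euler("xyz",[np.pi,0,c[3]]); last=c
    calls=[wps[i:i+8] for i in range(0,len(wps),8)]
    for call in calls:
        c=load() if last is None else last; Rc=R.from_euler("xyz",[np.pi,0,c[3]]); o=[]
        for w in call:
            w=np.array(w,float); t=np.round(Rc.inv().apply(w[:3]-c[:3])/10,2)+0.; d=round(c[3]-w[3],3)+0.
            o.append({"translation":[float(v) for v in t],"rot":[0,0,d]})
            last=np.r_[c[:3]+Rc.apply(t*10),c[3]-d]
        print(json.dumps(o))
    if commit: json.dump(list(last),open(F,"w"))
    print("cmd->",np.round(last,2))
def line(a,b,n,ease=True):
    u=np.arange(1,n+1)/n
    if ease: u=u*u*(3-2*u)
    return [np.array(a)+(np.array(b)-a)*x for x in u]
E
python3 - <<'E'
from go import *
c=load(); rows(line(c,[617.5,-143.2,530,.022],16)+line([617.5,-143.2,530,.022],[617.5,-143.2,456,.022],3)+[[617.5,-143.2,456,.022]]*1)
E
```

```text
[{"translation": [0.61, -0.33, -0.14], "rot": [0, 0, 0.003]}, {"translation": [2.33, -1.28, -0.54], "rot": [0, 0, 0.013]}, {"translation": [5.01, -2.75, -1.16], "rot": [0, 0, 0.027]}, {"translation": [8.48, -4.65, -1.96], "rot": [0, 0, 0.046]}, {"translation": [12.59, -6.9, -2.91], "rot": [0, 0, 0.068]}, {"translation": [17.18, -9.42, -3.97], "rot": [0, 0, 0.093]}, {"translation": [22.08, -12.11, -5.1], "rot": [0, 0, 0.119]}, {"translation": [27.14, -14.88, -6.27], "rot": [0, 0, 0.146]}]
[{"translation": [4.61, -3.49, -1.16], "rot": [0, 0, 0.028]}, {"translation": [9.07, -6.86, -2.3], "rot": [0, 0, 0.054]}, {"translation": [13.24, -10.01, -3.36], "rot": [0, 0, 0.079]}, {"translation": [16.97, -12.84, -4.3], "rot": [0, 0, 0.101]}, {"translation": [20.13, -15.23, -5.11], "rot": [0, 0, 0.12]}, {"translation": [22.57, -17.07, -5.72], "rot": [0, 0, 0.134]}, {"translation": [24.13, -18.26, -6.12], "rot": [0, 0, 0.144]}, {"translation": [24.69, -18.67, -6.26], "rot": [0, 0, 0.147]}]
[{"translation": [0.0, 0.0, 1.92], "rot": [0, 0, 0.0]}, {"translation": [0.0, 0.0, 5.48], "rot": [0, 0, 0.0]}, {"translation": [0.0, 0.0, 7.4], "rot": [0, 0, 0.0]}, {"translation": [0.0, 0.0, 7.4], "rot": [0, 0, 0.0]}]
cmd-> [ 6.1753e+02 -1.4325e+02  4.5598e+02  2.0000e-02]
```

Call:
step_arm(deltas=[{"translation": [0.61, -0.33, -0.14], "rot": [0, 0, 0.003]}, {"translation": [2.33, -1.28, -0.54], "rot": [0, 0, 0.013]}, {"translation": [5.01, -2.75, -1.16], "rot": [0, 0, 0.027]}, {"translation": [8.48, -4.65, -1.96], "rot": [0, 0, 0.046]}, {"translation": [12.59, -6.9, -2.91], "rot": [0, 0, 0.068]}, {"translation": [17.18, -9.42, -3.97], "rot": [0, 0, 0.093]}, {"translation": [22.08, -12.11, -5.1], "rot": [0, 0, 0.119]}, {"translation": [27.14, -14.88, -6.27], "rot": [0, 0, 0.146]}], grip=0)

```text
clock: 1.2
eef_pos: [406.5, -367.0, 468.0]
tcp_rot: [3.141, -0.0, 0.168]
contact_force: [0.8, -0.6, 0.7]
opening: 1.001
```

Call:
step_arm(deltas=[{"translation": [4.61, -3.49, -1.16], "rot": [0, 0, 0.028]}, {"translation": [9.07, -6.86, -2.3], "rot": [0, 0, 0.054]}, {"translation": [13.24, -10.01, -3.36], "rot": [0, 0, 0.079]}, {"translation": [16.97, -12.84, -4.3], "rot": [0, 0, 0.101]}, {"translation": [20.13, -15.23, -5.11], "rot": [0, 0, 0.12]}, {"translation": [22.57, -17.07, -5.72], "rot": [0, 0, 0.134]}, {"translation": [24.13, -18.26, -6.12], "rot": [0, 0, 0.144]}, {"translation": [24.69, -18.67, -6.26], "rot": [0, 0, 0.147]}])

```text
clock: 2.2
eef_pos: [618.0, -142.1, 530.1]
tcp_rot: [-3.141, -0.0, 0.023]
contact_force: [0.4, 0.1, -0.1]
opening: 0.999
```

Call:
step_arm(deltas=[{"translation": [0.0, 0.0, 1.92], "rot": [0, 0, 0.0]}, {"translation": [0.0, 0.0, 5.48], "rot": [0, 0, 0.0]}, {"translation": [0.0, 0.0, 7.4], "rot": [0, 0, 0.0]}, {"translation": [0.0, 0.0, 7.4], "rot": [0, 0, 0.0]}])

```text
clock: 2.7
eef_pos: [616.8, -143.6, 453.9]
tcp_rot: [-3.141, 0.004, 0.021]
contact_force: [-0.1, 0.0, -0.6]
opening: 0.998
```

```bash
python3 - <<'E'
from h import *
s,t=both()
crop(s,215,70,305,175,6,"pics/s1.png"); crop(t,280,100,380,180,6,"pics/t1.png")
x=readout.sense();print(x["eef_pos"],x["contact_force"])
E
```

```text
[ 617.61208827 -143.6232226   456.55721978] [-0.71396416  0.7811923   0.88762884]
```

View pics/s1.png

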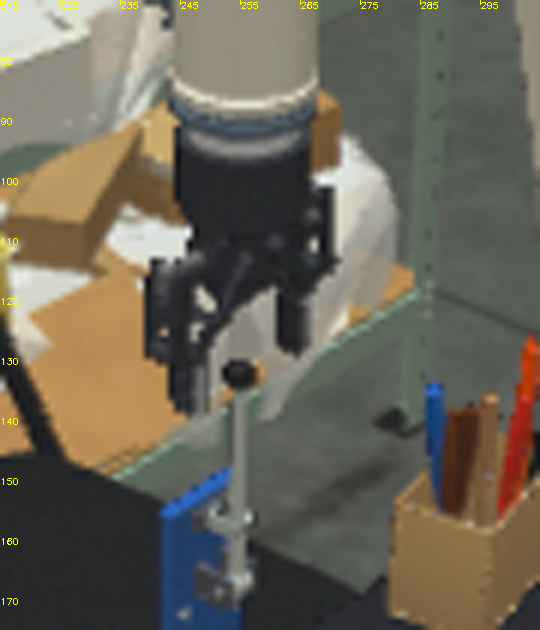

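View pics/t1.png

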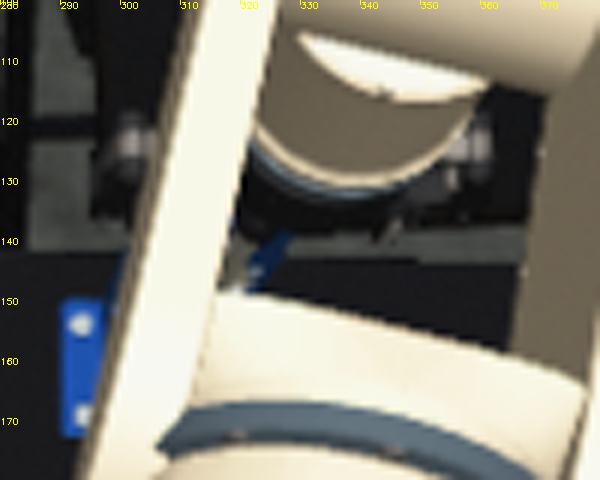

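The scene picture shows the ball at (254.4,132) between the two open fingers, which is where it should be. I'll close on it.

Call:
step_arm(deltas=[{"translation": [0, 0, 0], "rot": [0, 0, 0]}, {"translation": [0, 0, 0], "rot": [0, 0, 0]}, {"translation": [0, 0, 0], "rot": [0, 0, 0]}, {"translation": [0, 0, 0], "rot": [0, 0, 0]}, {"translation": [0, 0, 0], "rot": [0, 0, 0]}, {"translation": [0, 0, 0], "rot": [0, 0, 0]}], grip=255, squeeze=35)

```text
clock: 3.55
eef_pos: [617.6, -142.3, 456.5]
tcp_rot: [-3.14, -0.001, 0.022]
contact_force: [-1.1, 4.3, 4.0]
opening: 0.204
```

```bash
python3 - <<'E'
from go import *
c=load(); piv=np.array([613.5,-143.2,150.]); yw=.022
off=c[:3]-(piv+150*np.array([-np.cos(1.6)*np.cos(yw),-np.cos(1.6)*np.sin(yw),np.sin(1.6)])); print(off)
def at(q):
    b=piv+150*np.array([-np.cos(q)*np.cos(yw),-np.cos(q)*np.sin(yw),np.sin(q)])
    return np.r_[b+off*[1,1,0]+[0,0,155.98],c[3]]
q=[1.58,1.55,1.5,1.44,1.37,1.29,1.21,1.13]+list(np.linspace(1.05,.2,12))+[.15,.12,.10,.08]
rows([at(v) for v in q])
E
```

```text
[-3.47996219e-01 -1.41522753e-01  1.56044960e+02]
[{"translation": [-0.3, 0.0, 0.0], "rot": [0, 0, 0.0]}, {"translation": [-0.75, 0.0, 0.0], "rot": [0, 0, 0.0]}, {"translation": [-1.5, 0.0, 0.04], "rot": [0, 0, 0.0]}, {"translation": [-2.39, 0.0, 0.13], "rot": [0, 0, 0.0]}, {"translation": [-3.43, 0.0, 0.3], "rot": [0, 0, 0.0]}, {"translation": [-4.59, 0.0, 0.59], "rot": [0, 0, 0.0]}, {"translation": [-5.73, 0.0, 0.97], "rot": [0, 0, 0.0]}, {"translation": [-6.84, 0.0, 1.43], "rot": [0, 0, 0.0]}]
[{"translation": [-1.06, 0.0, 0.56], "rot": [0, 0, 0.0]}, {"translation": [-2.04, 0.0, 1.17], "rot": [0, 0, 0.0]}, {"translation": [-2.98, 0.0, 1.86], "rot": [0, 0, 0.0]}, {"translation": [-3.85, 0.0, 2.62], "rot": [0, 0, 0.0]}, {"translation": [-4.67, 0.0, 3.45], "rot": [0, 0, 0.0]}, {"translation": [-5.41, 0.0, 4.33], "rot": [0, 0, 0.0]}, {"translation": [-6.09, 0.0, 5.27], "rot": [0, 0, 0.0]}, {"translation": [-6.7, 0.0, 6.26], "rot": [0, 0, 0.0]}]
[{"translation": [-0.52, 0.0, 1.03], "rot": [0, 0, 0.0]}, {"translation": [-0.97, 0.0, 2.1], "rot": [0, 0, 0.0]}, {"translation": [-1.33, 0.0, 3.2], "rot": [0, 0, 0.0]}, {"translation": [-1.6, 0.0, 4.33], "rot": [0, 0, 0.0]}, {"translation": [-1.73, 0.0, 5.07], "rot": [0, 0, 0.0]}, {"translation": [-1.79, 0.0, 5.51], "rot": [0, 0, 0.0]}, {"translation": [-1.82, 0.0, 5.81], "rot": [0, 0, 0.0]}, {"translation": [-1.85, 0.0, 6.11], "rot": [0, 0, 0.0]}]
cmd-> [ 4.6367e+02 -1.4660e+02  3.1798e+02  2.0000e-02]
```

Call:
step_arm(deltas=[{"translation": [-0.3, 0.0, 0.0], "rot": [0, 0, 0.0]}, {"translation": [-0.75, 0.0, 0.0], "rot": [0, 0, 0.0]}, {"translation": [-1.5, 0.0, 0.04], "rot": [0, 0, 0.0]}, {"translation": [-2.39, 0.0, 0.13], "rot": [0, 0, 0.0]}, {"translation": [-3.43, 0.0, 0.3], "rot": [0, 0, 0.0]}, {"translation": [-4.59, 0.0, 0.59], "rot": [0, 0, 0.0]}, {"translation": [-5.73, 0.0, 0.97], "rot": [0, 0, 0.0]}, {"translation": [-6.84, 0.0, 1.43], "rot": [0, 0, 0.0]}])

```text
clock: 4.55
eef_pos: [549.0, -143.6, 441.9]
tcp_rot: [-3.139, -0.001, 0.022]
contact_force: [0.7, 8.1, -0.2]
opening: 0.205
```

```bash
python3 - <<'E'
from h import *
s=imaging.grab_frame("scene")
crop(s,205,70,305,175,6,"pics/s2.png")
x=readout.sense();print(x["eef_pos"],x["contact_force"])
E
```

```text
[ 547.72781476 -143.58877243  441.17766061] [-2.35620184  6.91787112  1.25243864]
```

View pics/s2.png

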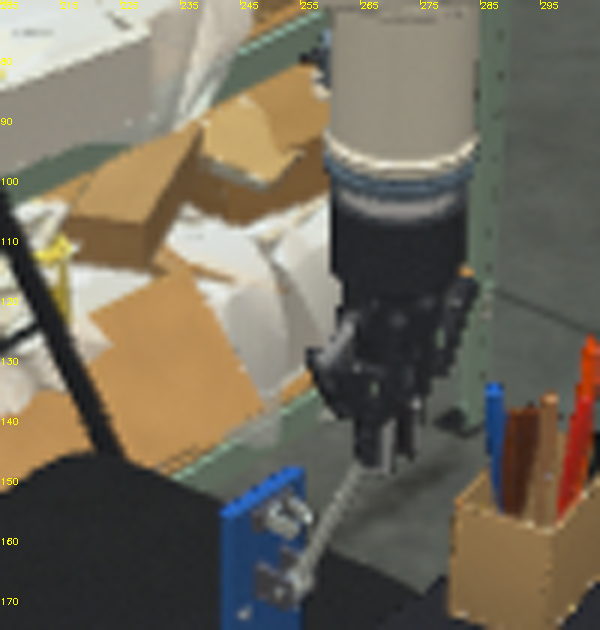

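Call:
step_arm(deltas=[{"translation": [-1.06, -0.1, 0.56], "rot": [0, 0, 0.0]}, {"translation": [-2.04, -0.15, 1.17], "rot": [0, 0, 0.0]}, {"translation": [-2.98, -0.15, 1.86], "rot": [0, 0, 0.0]}, {"translation": [-3.85, -0.15, 2.62], "rot": [0, 0, 0.0]}, {"translation": [-4.67, -0.15, 3.45], "rot": [0, 0, 0.0]}, {"translation": [-5.41, -0.15, 4.33], "rot": [0, 0, 0.0]}, {"translation": [-6.09, -0.15, 5.27], "rot": [0, 0, 0.0]}, {"translation": [-6.7, -0.15, 6.26], "rot": [0, 0, 0.0]}])

```text
clock: 5.6
eef_pos: [478.8, -144.6, 378.2]
tcp_rot: [-3.141, 0.009, 0.022]
contact_force: [-20.1, 1.8, 14.2]
opening: 0.002
```

```bash
python3 - <<'E'
from h import *
s,t=both()
crop(s,205,70,325,195,5,"pics/s3.png")
crop(t,255,90,355,190,6,"pics/t3.png")
x=readout.sense();print(x["eef_pos"],x["contact_force"],x["opening"])
E
```

```text
[ 478.84029923 -144.62013059  377.32307784] [-12.61876758   1.8452837    8.13993412] 0.000714935299059922
```

View pics/s3.png

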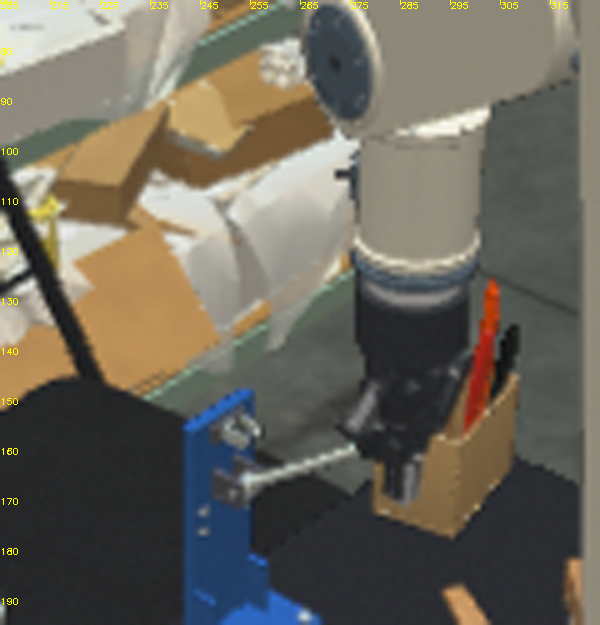

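View pics/t3.png

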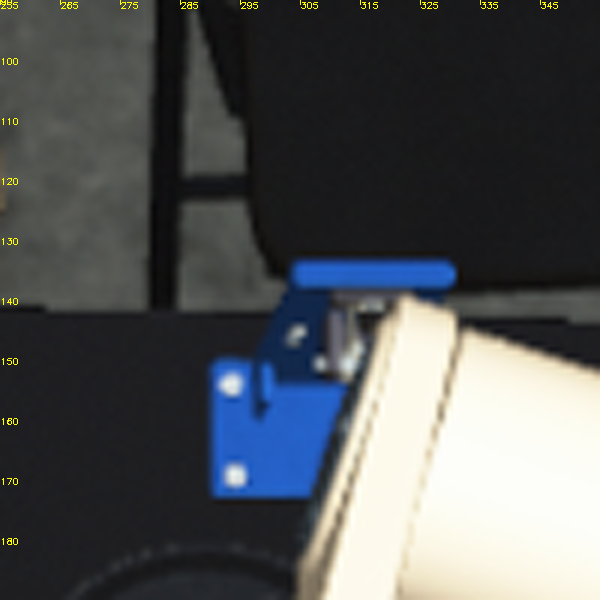

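The ball has slipped up out of the pads toward the palm: the gripper reads shut, and the rod runs under the knuckles at about (275,160). I'll open, back off upward and re-measure.

Call:
step_arm(deltas=[{"translation": [0, 0, 0], "rot": [0, 0, 0]}, {"translation": [0, 0, 0], "rot": [0, 0, 0]}, {"translation": [0, 0, 0], "rot": [0, 0, 0]}, {"translation": [0, 0, 0], "rot": [0, 0, 0]}], grip=0)

```text
clock: 6.2
eef_pos: [482.3, -144.7, 379.1]
tcp_rot: [3.141, -0.0, 0.022]
contact_force: [0.2, 1.0, -0.1]
opening: 0.846
```

Call:
step_arm(deltas=[{"translation": [0, 0, -0.8], "rot": [0, 0, 0]}, {"translation": [0, 0, -2.5], "rot": [0, 0, 0]}, {"translation": [0, 0, -5], "rot": [0, 0, 0]}, {"translation": [0, 0, -7], "rot": [0, 0, 0]}, {"translation": [0, 0, -8], "rot": [0, 0, 0]}])

```text
clock: 6.82
eef_pos: [482.4, -144.8, 461.3]
tcp_rot: [3.141, -0.003, 0.022]
contact_force: [0.2, 0.1, -0.1]
opening: 0.999
```

```bash
python3 - <<'E'
from h import *
s,t=both()
crop(s,205,70,325,195,5,"pics/s4.png")
x=readout.sense();print(x["eef_pos"],x["contact_force"],x["opening"])
E
```

```text
[ 482.34157025 -144.7442036   460.64775342] [-0.21673447 -0.10917117  0.41548453] 0.9964352650116565
```

View pics/s4.png

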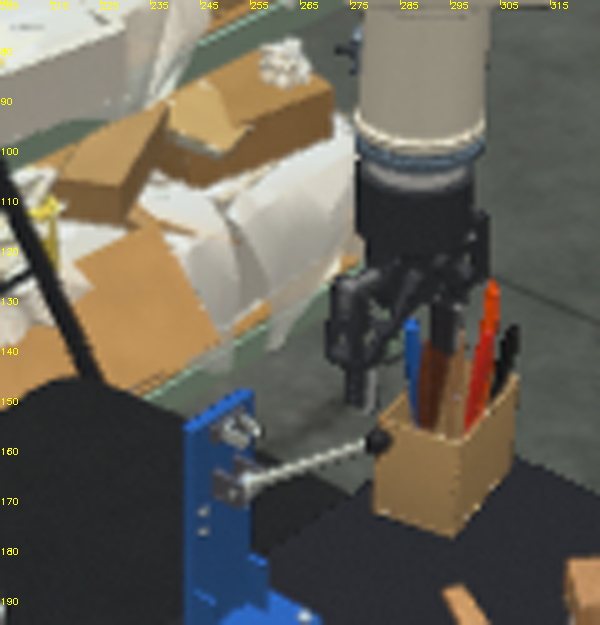

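```bash
python3 - <<'E'
from h import *
import pickle; s,t=pickle.load(open("f0.pkl","rb"))
for yw in (.022,.0,-.02):
  for q in (.5,.55,.6,.65,.7):
    X=np.array([613.5,-143.2,150])+150*np.array([-np.cos(q)*np.cos(yw),-np.cos(q)*np.sin(yw),np.sin(q)])
    print(yw,q,X.round(1),proj(s,X)[0].round(1))
import json; from go import *
c=load(); print(c, 613.5)
E
```

```text
0.022 0.5 [ 481.9 -146.1  221.9] [284.3 164.7]
0.022 0.55 [ 485.7 -146.   228.4] [283.5 162.8]
0.022 0.6 [ 489.7 -145.9  234.7] [282.7 160.9]
0.022 0.65 [ 494.1 -145.8  240.8] [281.7 158.9]
0.022 0.7 [ 498.8 -145.7  246.6] [280.7 157. ]
0.0 0.5 [ 481.9 -143.2  221.9] [283.8 165.1]
0.0 0.55 [ 485.6 -143.2  228.4] [283.  163.2]
0.0 0.6 [ 489.7 -143.2  234.7] [282.2 161.2]
0.0 0.65 [ 494.1 -143.2  240.8] [281.3 159.3]
0.0 0.7 [ 498.8 -143.2  246.6] [280.3 157.4]
-0.02 0.5 [ 481.9 -140.6  221.9] [283.3 165.4]
-0.02 0.55 [ 485.6 -140.6  228.4] [282.6 163.5]
-0.02 0.6 [ 489.7 -140.7  234.7] [281.7 161.5]
-0.02 0.65 [ 494.1 -140.8  240.8] [280.8 159.6]
-0.02 0.7 [ 498.8 -140.9  246.6] [279.9 157.6]
[ 4.63667440e+02 -1.46599926e+02  3.17981000e+02  2.18000000e-02] 613.5
```

```bash
python3 - <<'E'
from go import *
json.dump([482.17,-144.7,459.08,.0218],open("cmd.json","w"))
piv=np.array([613.5,-143.4,150.])
def at(q,dz=183):
    b=piv+150*np.array([-np.cos(q),0,np.sin(q)]); return np.r_[b+[-2,0,dz],.0218]
rows(line(load(),at(.72,190),5)+[at(.72,190)]*3)
rows([at(q) for q in (.68,.65,.61,.57,.53,.48,.43,.38)]+[at(q) for q in (.33,.28,.235,.19,.15,.12,.1,.09)])
E
```

```text
[{"translation": [0.17, -0.01, 0.21], "rot": [0, 0, 0.0]}, {"translation": [0.58, -0.03, 0.71], "rot": [0, 0, 0.0]}, {"translation": [1.07, -0.06, 1.31], "rot": [0, 0, 0.0]}, {"translation": [1.49, -0.08, 1.81], "rot": [0, 0, 0.0]}, {"translation": [1.66, -0.09, 2.02], "rot": [0, 0, 0.0]}, {"translation": [1.66, -0.09, 2.02], "rot": [0, 0, 0.0]}, {"translation": [1.66, -0.09, 2.02], "rot": [0, 0, 0.0]}, {"translation": [1.66, -0.09, 2.02], "rot": [0, 0, 0.0]}]
cmd-> [ 4.9875e+02 -1.4344e+02  4.3888e+02  2.0000e-02]
[{"translation": [-0.39, -0.01, 1.16], "rot": [0, 0, 0.0]}, {"translation": [-0.67, -0.02, 1.51], "rot": [0, 0, 0.0]}, {"translation": [-1.02, -0.03, 1.99], "rot": [0, 0, 0.0]}, {"translation": [-1.35, -0.03, 2.49], "rot": [0, 0, 0.0]}, {"translation": [-1.67, -0.04, 3.0], "rot": [0, 0, 0.0]}, {"translation": [-2.03, -0.05, 3.66], "rot": [0, 0, 0.0]}, {"translation": [-2.36, -0.06, 4.33], "rot": [0, 0, 0.0]}, {"translation": [-2.65, -0.06, 5.02], "rot": [0, 0, 0.0]}]
[{"translation": [-0.26, -0.01, 0.71], "rot": [0, 0, 0.0]}, {"translation": [-0.49, -0.01, 1.42], "rot": [0, 0, 0.0]}, {"translation": [-0.66, -0.02, 2.08], "rot": [0, 0, 0.0]}, {"translation": [-0.8, -0.02, 2.74], "rot": [0, 0, 0.0]}, {"translation": [-0.91, -0.02, 3.33], "rot": [0, 0, 0.0]}, {"translation": [-0.97, -0.02, 3.77], "rot": [0, 0, 0.0]}, {"translation": [-1.0, -0.02, 4.07], "rot": [0, 0, 0.0]}, {"translation": [-1.01, -0.02, 4.22], "rot": [0, 0, 0.0]}]
cmd-> [ 4.6214e+02 -1.4344e+02  3.4648e+02  2.0000e-02]
```

Call:
step_arm(deltas=[{"translation": [0.17, 0, 0.0], "rot": [0, 0, 0.0]}, {"translation": [0.58, -0.03, 0.2], "rot": [0, 0, 0.0]}, {"translation": [1.07, -0.06, 0.7], "rot": [0, 0, 0.0]}, {"translation": [1.49, -0.08, 1.4], "rot": [0, 0, 0.0]}, {"translation": [1.66, -0.09, 2.02], "rot": [0, 0, 0.0]}, {"translation": [1.66, -0.09, 2.02], "rot": [0, 0, 0.0]}, {"translation": [1.66, -0.09, 2.02], "rot": [0, 0, 0.0]}, {"translation": [1.66, -0.09, 2.02], "rot": [0, 0, 0.0]}], grip=255)

```text
clock: 7.92
eef_pos: [498.7, -143.5, 439.2]
tcp_rot: [3.141, -0.0, 0.022]
contact_force: [-0.6, 0.2, 0.2]
opening: -0.0
```

Call:
step_arm(deltas=[{"translation": [-0.39, -0.01, 1.16], "rot": [0, 0, 0.0]}, {"translation": [-0.67, -0.02, 1.51], "rot": [0, 0, 0.0]}, {"translation": [-1.02, -0.03, 1.99], "rot": [0, 0, 0.0]}, {"translation": [-1.35, -0.03, 2.49], "rot": [0, 0, 0.0]}, {"translation": [-1.67, -0.04, 3.0], "rot": [0, 0, 0.0]}, {"translation": [-2.03, -0.05, 3.66], "rot": [0, 0, 0.0]}, {"translation": [-2.36, -0.06, 4.33], "rot": [0, 0, 0.0]}, {"translation": [-2.65, -0.06, 5.02], "rot": [0, 0, 0.0]}])

```text
clock: 8.93
eef_pos: [472.0, -143.4, 388.2]
tcp_rot: [-3.142, 0.0, 0.022]
contact_force: [-0.3, -0.6, 0.1]
opening: 0.001
```

```bash
python3 - <<'E'
from h import *
s=imaging.grab_frame("scene")
crop(s,205,70,325,195,5,"pics/s5.png")
x=readout.sense();print(x["eef_pos"],x["contact_force"],x["opening"])
E
```

```text
[ 471.40439284 -143.32099902  387.31914735] [-1.03137624 -0.18629846 -0.96650065] -0.0018842597686690033
```

View pics/s5.png

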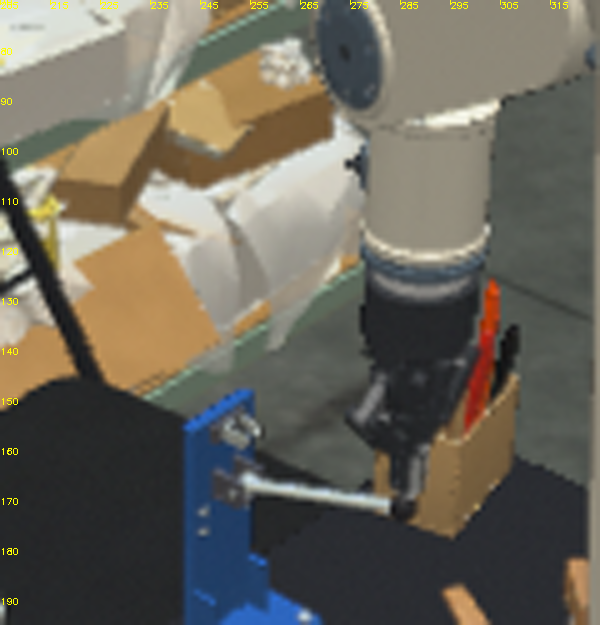

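The shut fingertips are pushing the ball down cleanly; it's now at (286,171). I'll carry on.

Call:
step_arm(deltas=[{"translation": [-0.26, -0.01, 0.71], "rot": [0, 0, 0.0]}, {"translation": [-0.49, -0.01, 1.42], "rot": [0, 0, 0.0]}, {"translation": [-0.66, -0.02, 2.08], "rot": [0, 0, 0.0]}, {"translation": [-0.8, -0.02, 2.74], "rot": [0, 0, 0.0]}, {"translation": [-0.91, -0.02, 3.33], "rot": [0, 0, 0.0]}, {"translation": [-0.97, -0.02, 3.77], "rot": [0, 0, 0.0]}, {"translation": [-1.0, -0.02, 4.07], "rot": [0, 0, 0.0]}, {"translation": [-1.01, -0.02, 4.22], "rot": [0, 0, 0.0]}])

```text
clock: 9.98
eef_pos: [462.1, -143.4, 346.3]
tcp_rot: [-3.142, 0.0, 0.022]
contact_force: [0.4, 0.3, 0.1]
opening: 0.003
```

Call:
step_arm(deltas=[{"translation": [0, 0, 0.3], "rot": [0, 0, 0]}, {"translation": [0, 0, 0.6], "rot": [0, 0, 0]}, {"translation": [0, 0, 0.9], "rot": [0, 0, 0]}, {"translation": [0, 0, 1.0], "rot": [0, 0, 0]}, {"translation": [0, 0, 1.1], "rot": [0, 0, 0]}])

```text
clock: 10.6
eef_pos: [462.1, -143.4, 335.4]
tcp_rot: [-3.142, -0.0, 0.022]
contact_force: [-0.0, -0.4, -0.7]
opening: 0.002
```

Call:
step_arm(deltas=[{"translation": [0, 0, 0.1], "rot": [0, 0, 0]}, {"translation": [0, 0, 0.2], "rot": [0, 0, 0]}, {"translation": [0, 0, 0.2], "rot": [0, 0, 0]}])

```text
clock: 10.98
eef_pos: [462.1, -143.4, 333.5]
tcp_rot: [3.142, -0.0, 0.022]
contact_force: [0.3, 0.4, 0.9]
opening: 0.001
```

Call:
step_arm(deltas=[{"translation": [0, 0, 0.1], "rot": [0, 0, 0]}, {"translation": [0, 0, 0.1], "rot": [0, 0, 0]}])

```text
clock: 11.22
eef_pos: [462.2, -143.5, 332.9]
tcp_rot: [3.141, -0.0, 0.022]
contact_force: [-1.2, 1.2, 6.8]
opening: 0.002
```

Call:
step_arm(deltas=[{"translation": [0, 0, 0.1], "rot": [0, 0, 0]}, {"translation": [0, 0, 0.1], "rot": [0, 0, 0]}])

```text
clock: 11.48
eef_pos: [462.2, -143.5, 332.4]
tcp_rot: [3.141, -0.0, 0.022]
contact_force: [-3.8, 1.1, 12.9]
opening: 0.0
```

```bash
python3 - <<'E'
from h import *
import pickle; s,t=pickle.load(open("f0.pkl","rb"))
piv=np.array([612,127.5,150]);yw=-.071
d=np.array([-np.cos(yw),-np.sin(yw),0]);n=np.array([-d[1],d[0],0])
th=np.linspace(0,2*np.pi,60)
M=[]
for a in (84-22.5,84+22.5):
    c=piv+d*a+[0,0,-25]
    M+= [c+46.5*(np.cos(x)*n+np.sin(x)*np.array([0,0,1])) for x in th]
M+=[piv,piv+150*d]
crop(s,195,185,245,245,10,"pics/sr.png",M);crop(t,185,125,245,210,8,"pics/tr.png",M)
E
```

```text
(no output)
```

View pics/sr.png

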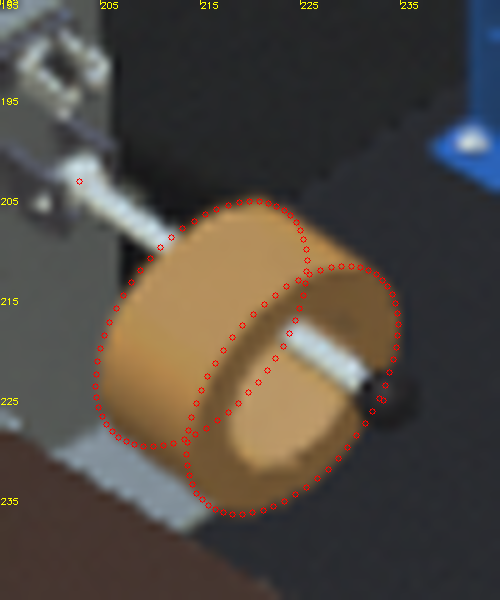

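View pics/tr.png

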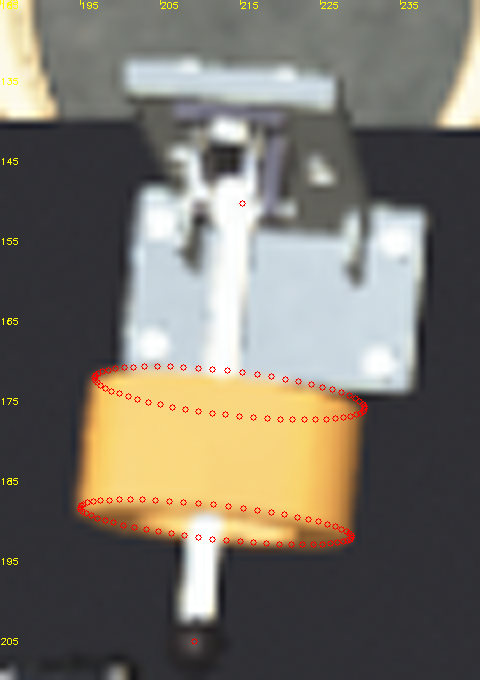

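```bash
python3 - <<'E'
from go import *
json.dump([462.14,-143.44,331.48,.0218],open("cmd.json","w"))
c=load(); y2=np.pi/2-.071
up=c+[0,0,60,0]; T=np.array([528.2,133.5,420,y2])
w=[c+[0,0,20,0],up]+line(up,T,13,False)+[T]
rows(w)
D=T.copy();D[2]=330
rows(line(T,D,6)+[D]*2)
E
```

```text
[{"translation": [0.0, 0.0, -2.0], "rot": [0, 0, 0.0]}, {"translation": [0.0, 0.0, -6.0], "rot": [0, 0, 0.0]}, {"translation": [0.55, -2.12, -6.22], "rot": [0, 0, -0.114]}, {"translation": [1.11, -4.24, -6.44], "rot": [0, 0, -0.227]}, {"translation": [1.66, -6.36, -6.66], "rot": [0, 0, -0.341]}, {"translation": [2.22, -8.47, -6.88], "rot": [0, 0, -0.455]}, {"translation": [2.77, -10.59, -7.1], "rot": [0, 0, -0.568]}, {"translation": [3.33, -12.71, -7.32], "rot": [0, 0, -0.682]}]
[{"translation": [1.76, -1.3, -0.22], "rot": [0, 0, -0.114]}, {"translation": [3.53, -2.59, -0.44], "rot": [0, 0, -0.228]}, {"translation": [5.3, -3.89, -0.65], "rot": [0, 0, -0.341]}, {"translation": [7.06, -5.18, -0.87], "rot": [0, 0, -0.455]}, {"translation": [8.83, -6.48, -1.09], "rot": [0, 0, -0.569]}, {"translation": [10.59, -7.78, -1.31], "rot": [0, 0, -0.682]}, {"translation": [12.36, -9.07, -1.53], "rot": [0, 0, -0.796]}, {"translation": [12.36, -9.07, -1.53], "rot": [0, 0, -0.796]}]
cmd-> [528.2  133.49 419.98   1.5 ]
[{"translation": [0.0, 0.0, 0.66], "rot": [0, 0, 0.0]}, {"translation": [0.0, 0.0, 2.33], "rot": [0, 0, 0.0]}, {"translation": [0.0, 0.0, 4.5], "rot": [0, 0, 0.0]}, {"translation": [0.0, 0.0, 6.66], "rot": [0, 0, 0.0]}, {"translation": [0.0, 0.0, 8.33], "rot": [0, 0, 0.0]}, {"translation": [0.0, 0.0, 9.0], "rot": [0, 0, 0.0]}, {"translation": [0.0, 0.0, 9.0], "rot": [0, 0, 0.0]}, {"translation": [0.0, 0.0, 9.0], "rot": [0, 0, 0.0]}]
cmd-> [528.2  133.49 329.98   1.5 ]
```

Call:
step_arm(deltas=[{"translation": [0.0, 0.0, -2.0], "rot": [0, 0, 0.0]}, {"translation": [0.0, 0.0, -6.0], "rot": [0, 0, 0.0]}, {"translation": [0.55, -2.12, -6.22], "rot": [0, 0, -0.114]}, {"translation": [1.11, -4.24, -6.44], "rot": [0, 0, -0.227]}, {"translation": [1.66, -6.36, -6.66], "rot": [0, 0, -0.341]}, {"translation": [2.22, -8.47, -6.88], "rot": [0, 0, -0.455]}, {"translation": [2.77, -10.59, -7.1], "rot": [0, 0, -0.568]}, {"translation": [3.33, -12.71, -7.32], "rot": [0, 0, -0.682]}])

```text
clock: 12.48
eef_pos: [492.7, -14.9, 404.7]
tcp_rot: [3.142, 0.0, 0.708]
contact_force: [-0.2, -0.2, 0.1]
opening: -0.002
```

Call:
step_arm(deltas=[{"translation": [1.76, -1.3, -0.22], "rot": [0, 0, -0.114]}, {"translation": [3.53, -2.59, -0.44], "rot": [0, 0, -0.228]}, {"translation": [5.3, -3.89, -0.65], "rot": [0, 0, -0.341]}, {"translation": [7.06, -5.18, -0.87], "rot": [0, 0, -0.455]}, {"translation": [8.83, -6.48, -1.09], "rot": [0, 0, -0.569]}, {"translation": [10.59, -7.78, -1.31], "rot": [0, 0, -0.682]}, {"translation": [12.36, -9.07, -1.53], "rot": [0, 0, -0.796]}, {"translation": [12.36, -9.07, -1.53], "rot": [0, 0, -0.796]}], grip=0)

```text
clock: 13.48
eef_pos: [528.4, 134.5, 420.0]
tcp_rot: [3.141, -0.0, 1.501]
contact_force: [0.9, -0.4, -0.8]
opening: 1.004
```

```bash
python3 - <<'E'
from h import *
s,t=both()
piv=np.array([613.5,-143.4,150])
crop(s,165,80,315,245,4,"pics/s6.png"); 
crop(t,280,115,380,215,6,"pics/t6.png",[piv,piv-[150,0,0],piv-[84,0,0]])
x=readout.sense();print(x["eef_pos"],x["contact_force"],x["opening"],x["tcp_rot"])
E
```

```text
[527.94312639 133.29492033 419.71698262] [-0.18171389 -0.30830605 -0.46921229] 1.000915409684537 [-3.14108774e+00  4.48508875e-04  1.49827806e+00]
```

View pics/s6.png

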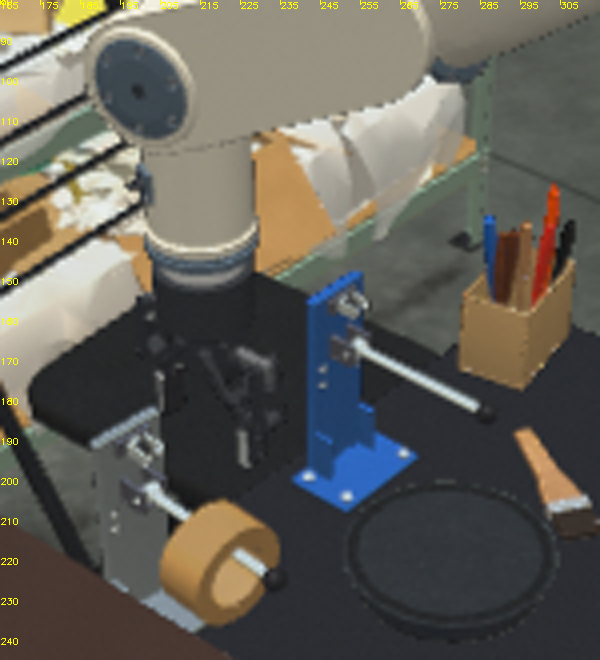

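View pics/t6.png

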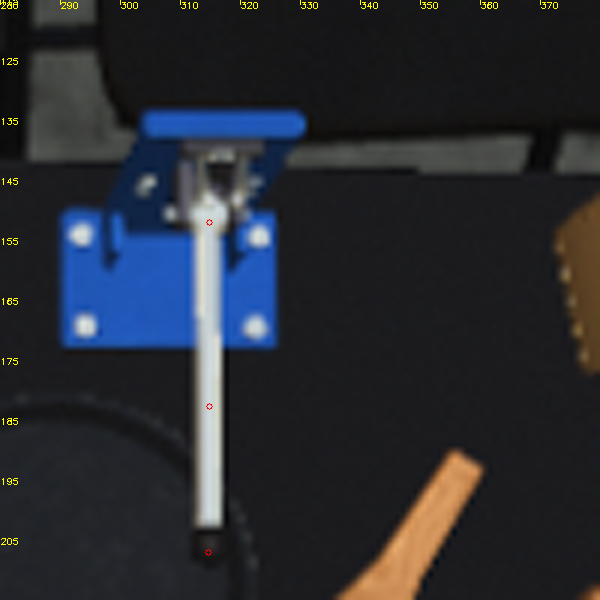

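Blue hook is level: its ball at (314,205.5) in the top view sits on the predicted point. Next I descend on the roll.

Call:
step_arm(deltas=[{"translation": [0.0, 0.0, 0.66], "rot": [0, 0, 0.0]}, {"translation": [0.0, 0.0, 2.33], "rot": [0, 0, 0.0]}, {"translation": [0.0, 0.0, 4.5], "rot": [0, 0, 0.0]}, {"translation": [0.0, 0.0, 6.66], "rot": [0, 0, 0.0]}, {"translation": [0.0, 0.0, 8.33], "rot": [0, 0, 0.0]}, {"translation": [0.0, 0.0, 9.0], "rot": [0, 0, 0.0]}, {"translation": [0.0, 0.0, 9.0], "rot": [0, 0, 0.0]}])

```text
clock: 14.45
eef_pos: [528.1, 133.4, 329.6]
tcp_rot: [-3.141, 0.0, 1.5]
contact_force: [0.0, 0.1, -0.6]
opening: 1.001
```

```bash
python3 - <<'E'
from h import *
s=imaging.grab_frame("scene")
crop(s,185,130,265,245,6,"pics/s7.png")
x=readout.sense();print(x["eef_pos"],x["contact_force"],x["opening"],x["tcp_rot"])
E
```

```text
[528.33804797 133.49996165 330.1803061 ] [-0.39289091 -0.33501796  0.37343742] 0.9959246765213199 [ 3.14133330e+00 -9.02038461e-05  1.49967436e+00]
```

View pics/s7.png

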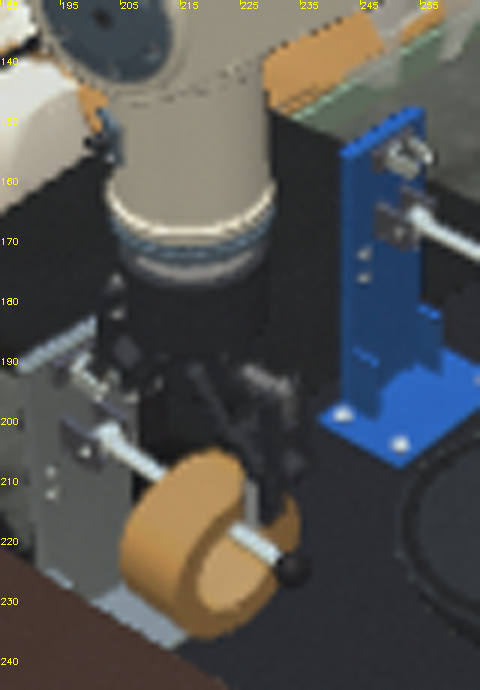

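```bash
python3 - <<'E'
from h import *
import pickle; s,t=pickle.load(open("f0.pkl","rb"))
piv=np.array([612,127.5,150]);yw=-.071
d=np.array([-np.cos(yw),-np.sin(yw),0]);n=np.array([-d[1],d[0],0])
for a in (126,132):
  for w in(-11,0,11):
    for z in (155,160,165,170): print(a,w,z,proj(s,piv+d*a+n*w+[0,0,z-150])[0].round(1))
E
```

```text
126 -11 155 [225.2 221.4]
126 -11 160 [225.1 220.2]
126 -11 165 [225.1 219.1]
126 -11 170 [225.  217.9]
126 0 155 [227.7 219.7]
126 0 160 [227.7 218.6]
126 0 165 [227.6 217.4]
126 0 170 [227.6 216.3]
126 11 155 [230.2 218.1]
126 11 160 [230.2 217. ]
126 11 165 [230.1 215.8]
126 11 170 [230.1 214.7]
132 -11 155 [226.4 222.3]
132 -11 160 [226.4 221.1]
132 -11 165 [226.3 220. ]
132 -11 170 [226.3 218.8]
132 0 155 [229.  220.7]
132 0 160 [228.9 219.5]
132 0 165 [228.9 218.3]
132 0 170 [228.8 217.2]
132 11 155 [231.5 219. ]
132 11 160 [231.5 217.9]
132 11 165 [231.4 216.7]
132 11 170 [231.4 215.6]
```

Call:
step_arm(deltas=[{"translation": [0, 0, 0], "rot": [0, 0, 0]}, {"translation": [0, 0, 0], "rot": [0, 0, 0]}, {"translation": [0, 0, 0], "rot": [0, 0, 0]}, {"translation": [0, 0, 0], "rot": [0, 0, 0]}, {"translation": [0, 0, 0], "rot": [0, 0, 0]}], grip=255, squeeze=40)

```text
clock: 15.12
eef_pos: [528.4, 133.6, 330.7]
tcp_rot: [3.141, -0.0, 1.5]
contact_force: [-1.4, -0.1, 6.2]
opening: 0.514
```

```bash
python3 - <<'E'
from h import *
s=imaging.grab_frame("scene")
crop(s,185,130,265,245,6,"pics/s8.png")
x=readout.sense();print(x["eef_pos"],x["contact_force"],x["opening"],x["tcp_rot"])
E
```

```text
[528.35187821 133.56691134 330.68503211] [-1.15407827 -0.72650739  6.11458044] 0.510293978139944 [ 3.14067766e+00 -3.21753434e-04  1.49985794e+00]
```

View pics/s8.png

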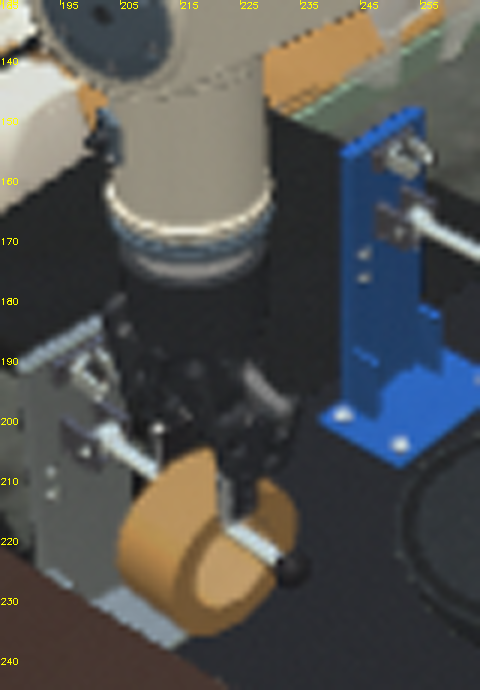

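```bash
python3 - <<'E'
from go import *
c=load(); u=c+[0,0,22,0]; d=np.array([-np.cos(.071),np.sin(.071),0,0])
rows(line(c,u,5)+[u]); o=u+125*d
rows(line(u,o,14)+[o]*2)
E
```

```text
[{"translation": [0.0, 0.0, -0.23], "rot": [0, 0, 0.0]}, {"translation": [0.0, 0.0, -0.77], "rot": [0, 0, 0.0]}, {"translation": [0.0, 0.0, -1.43], "rot": [0, 0, 0.0]}, {"translation": [0.0, 0.0, -1.97], "rot": [0, 0, 0.0]}, {"translation": [0.0, 0.0, -2.2], "rot": [0, 0, 0.0]}, {"translation": [0.0, 0.0, -2.2], "rot": [0, 0, 0.0]}]
cmd-> [528.2  133.49 351.98   1.5 ]
[{"translation": [0.0, -0.18, 0.0], "rot": [0, 0, 0.0]}, {"translation": [0.0, -0.69, 0.0], "rot": [0, 0, 0.0]}, {"translation": [0.0, -1.48, 0.0], "rot": [0, 0, 0.0]}, {"translation": [0.0, -2.48, 0.0], "rot": [0, 0, 0.0]}, {"translation": [0.0, -3.64, 0.0], "rot": [0, 0, 0.0]}, {"translation": [0.0, -4.92, 0.0], "rot": [0, 0, 0.0]}, {"translation": [0.0, -6.25, 0.0], "rot": [0, 0, 0.0]}, {"translation": [0.0, -7.58, 0.0], "rot": [0, 0, 0.0]}]
[{"translation": [0.0, -1.28, 0.0], "rot": [0, 0, 0.0]}, {"translation": [0.0, -2.44, 0.0], "rot": [0, 0, 0.0]}, {"translation": [0.0, -3.44, 0.0], "rot": [0, 0, 0.0]}, {"translation": [0.0, -4.23, 0.0], "rot": [0, 0, 0.0]}, {"translation": [0.0, -4.74, 0.0], "rot": [0, 0, 0.0]}, {"translation": [0.0, -4.92, 0.0], "rot": [0, 0, 0.0]}, {"translation": [0.0, -4.92, 0.0], "rot": [0, 0, 0.0]}, {"translation": [0.0, -4.92, 0.0], "rot": [0, 0, 0.0]}]
cmd-> [403.51 142.36 351.98   1.5 ]
```

Call:
step_arm(deltas=[{"translation": [0, 0, -0.2], "rot": [0, 0, 0]}, {"translation": [0, 0, -0.8], "rot": [0, 0, 0]}, {"translation": [0, 0, -1.5], "rot": [0, 0, 0]}, {"translation": [0, 0, -2.0], "rot": [0, 0, 0]}, {"translation": [0, 0, -2.2], "rot": [0, 0, 0]}, {"translation": [0, 0, -2.2], "rot": [0, 0, 0]}])

```text
clock: 15.92
eef_pos: [528.2, 133.5, 352.1]
tcp_rot: [3.141, -0.0, 1.5]
contact_force: [0.4, -0.1, -0.7]
opening: 0.51
```

```bash
python3 - <<'E'
from h import *
s=imaging.grab_frame("scene")
crop(s,185,130,265,245,6,"pics/s9.png")
x=readout.sense();print(x["eef_pos"],x["contact_force"],x["opening"],x["tcp_rot"])
E
```

```text
[528.10295422 133.4751158  351.9603676 ] [-0.37473547 -0.24680013 -1.15688088] 0.5159449842901125 [-3.14153571e+00 -1.23667081e-05  1.49976507e+00]
```

View pics/s9.png

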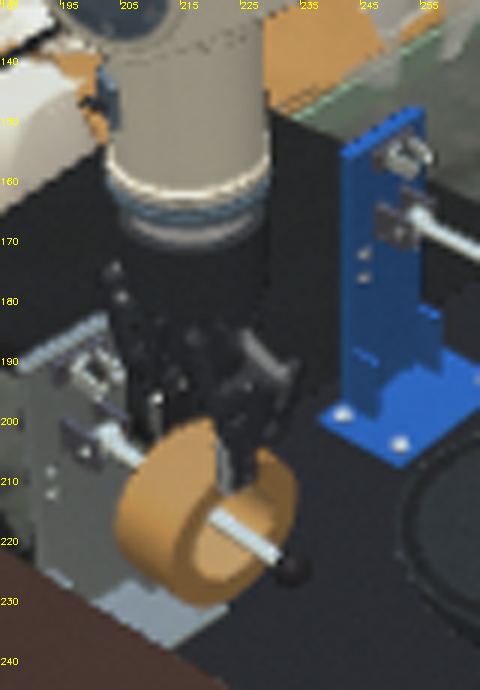

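The roll is lifted, with the rod clear in the middle of the core at about (221,217). I'll draw it out along the rod.

Call:
step_arm(deltas=[{"translation": [0.0, -0.18, 0.0], "rot": [0, 0, 0.0]}, {"translation": [0.0, -0.69, 0.0], "rot": [0, 0, 0.0]}, {"translation": [0.0, -1.48, 0.0], "rot": [0, 0, 0.0]}, {"translation": [0.0, -2.48, 0.0], "rot": [0, 0, 0.0]}, {"translation": [0.0, -3.64, 0.0], "rot": [0, 0, 0.0]}, {"translation": [0.0, -4.92, 0.0], "rot": [0, 0, 0.0]}, {"translation": [0.0, -6.25, 0.0], "rot": [0, 0, 0.0]}, {"translation": [0.0, -7.58, 0.0], "rot": [0, 0, 0.0]}])

```text
clock: 16.98
eef_pos: [451.5, 138.9, 352.0]
tcp_rot: [-3.142, -0.0, 1.5]
contact_force: [-0.6, 0.5, -0.8]
opening: 0.516
```

Call:
step_arm(deltas=[{"translation": [0.0, -1.28, 0.0], "rot": [0, 0, 0.0]}, {"translation": [0.0, -2.44, 0.0], "rot": [0, 0, 0.0]}, {"translation": [0.0, -3.44, 0.0], "rot": [0, 0, 0.0]}, {"translation": [0.0, -4.23, 0.0], "rot": [0, 0, 0.0]}, {"translation": [0.0, -4.74, 0.0], "rot": [0, 0, 0.0]}, {"translation": [0.0, -4.92, 0.0], "rot": [0, 0, 0.0]}, {"translation": [0.0, -4.92, 0.0], "rot": [0, 0, 0.0]}])

```text
clock: 17.85
eef_pos: [403.6, 142.4, 352.0]
tcp_rot: [3.141, -0.0, 1.5]
contact_force: [0.1, 0.3, -0.6]
opening: 0.515
```

```bash
python3 - <<'E'
from h import *
s,t=both()
crop(s,165,110,315,265,4,"pics/s10.png")
crop(t,160,120,340,270,4,"pics/t10.png")
x=readout.sense();print(x["eef_pos"],x["contact_force"],x["opening"],x["qpos"])
from go import *
c=load(); Y=-143.4; yw=np.pi/2-.0
A=np.array([403.5,Y,c[2],yw]); 
rows(line(c,A,14)+[A]*2)
B=A+[126.5,0,0,0]   # ->530 : 83.5 from pivot
rows(line(A,B,14)+[B]*2)
E
```

```text
[403.71381123 142.39098496 352.01977168] [-0.09836476  1.29104689 -0.68470488] 0.5117342815944435 [ 3.35576812e-01  1.09495275e-01  2.08827533e+00 -4.75380854e-07
  9.43582075e-01  4.06652907e-01]
[{"translation": [-0.42, 0.03, 0.0], "rot": [0, 0, -0.001]}, {"translation": [-1.58, 0.11, 0.0], "rot": [0, 0, -0.004]}, {"translation": [-3.37, 0.24, 0.0], "rot": [0, 0, -0.008]}, {"translation": [-5.65, 0.4, 0.0], "rot": [0, 0, -0.014]}, {"translation": [-8.31, 0.59, 0.0], "rot": [0, 0, -0.021]}, {"translation": [-11.22, 0.8, 0.0], "rot": [0, 0, -0.028]}, {"translation": [-14.25, 1.01, 0.0], "rot": [0, 0, -0.035]}, {"translation": [-17.29, 1.23, 0.0], "rot": [0, 0, -0.043]}]
[{"translation": [-2.91, 0.08, 0.0], "rot": [0, 0, -0.007]}, {"translation": [-5.57, 0.15, 0.0], "rot": [0, 0, -0.014]}, {"translation": [-7.86, 0.22, 0.0], "rot": [0, 0, -0.02]}, {"translation": [-9.66, 0.27, 0.0], "rot": [0, 0, -0.024]}, {"translation": [-10.82, 0.3, 0.0], "rot": [0, 0, -0.027]}, {"translation": [-11.24, 0.31, 0.0], "rot": [0, 0, -0.028]}, {"translation": [-11.24, 0.31, 0.0], "rot": [0, 0, -0.028]},
[... 320 characters left out ...]
 {"translation": [0.0, 3.69, 0.0], "rot": [0, 0, 0.0]}, {"translation": [0.0, 4.98, 0.0], "rot": [0, 0, 0.0]}, {"translation": [0.0, 6.33, 0.0], "rot": [0, 0, 0.0]}, {"translation": [0.0, 7.67, 0.0], "rot": [0, 0, 0.0]}]
[{"translation": [0.0, 1.29, 0.0], "rot": [0, 0, 0.0]}, {"translation": [0.0, 2.48, 0.0], "rot": [0, 0, 0.0]}, {"translation": [0.0, 3.49, 0.0], "rot": [0, 0, 0.0]}, {"translation": [0.0, 4.28, 0.0], "rot": [0, 0, 0.0]}, {"translation": [0.0, 4.8, 0.0], "rot": [0, 0, 0.0]}, {"translation": [0.0, 4.98, 0.0], "rot": [0, 0, 0.0]}, {"translation": [0.0, 4.98, 0.0], "rot": [0, 0, 0.0]}, {"translation": [0.0, 4.98, 0.0], "rot": [0, 0, 0.0]}]
cmd-> [ 529.97 -143.42  351.98    1.57]
```

View pics/s10.png

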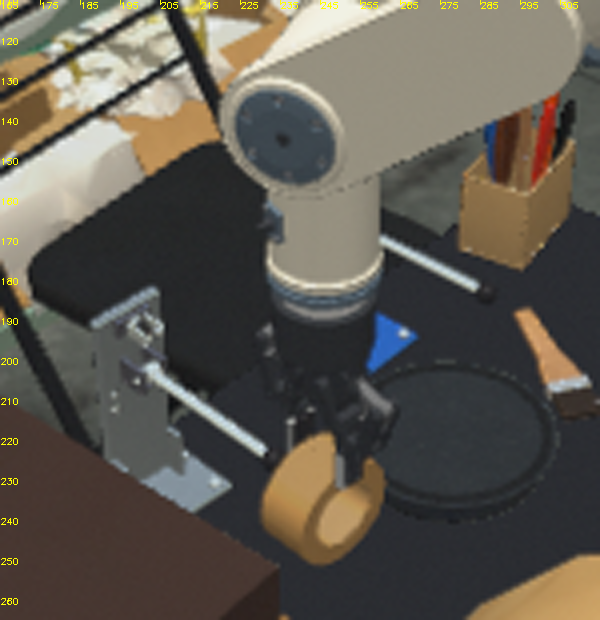

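View pics/t10.png

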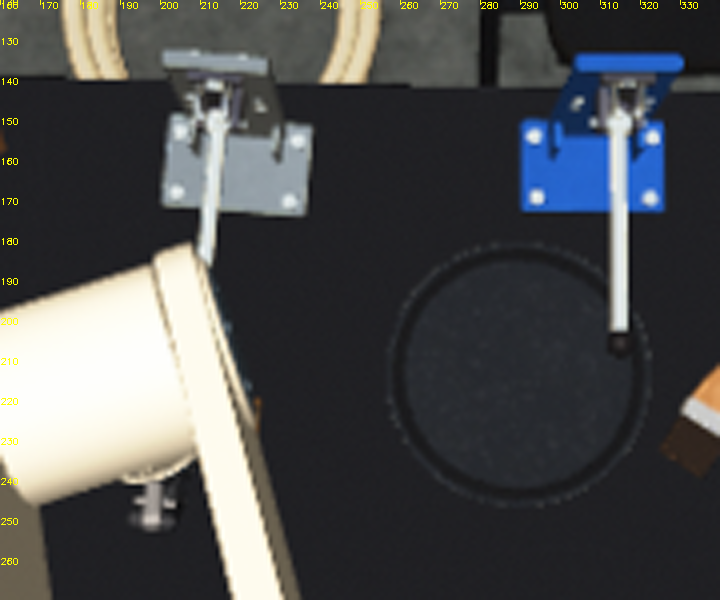

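The roll is out and held. Now I carry it across to the blue hook.

Call:
step_arm(deltas=[{"translation": [-0.42, 0.03, 0.0], "rot": [0, 0, -0.001]}, {"translation": [-1.58, 0.11, 0.0], "rot": [0, 0, -0.004]}, {"translation": [-3.37, 0.24, 0.0], "rot": [0, 0, -0.008]}, {"translation": [-5.65, 0.4, 0.0], "rot": [0, 0, -0.014]}, {"translation": [-8.31, 0.59, 0.0], "rot": [0, 0, -0.021]}, {"translation": [-11.22, 0.8, 0.0], "rot": [0, 0, -0.028]}, {"translation": [-14.25, 1.01, 0.0], "rot": [0, 0, -0.035]}, {"translation": [-17.29, 1.23, 0.0], "rot": [0, 0, -0.043]}])

```text
clock: 18.95
eef_pos: [403.1, -32.6, 352.0]
tcp_rot: [3.141, 0.0, 1.543]
contact_force: [-0.5, 0.2, -0.5]
opening: 0.512
```

Call:
step_arm(deltas=[{"translation": [-2.91, 0.08, 0.0], "rot": [0, 0, -0.007]}, {"translation": [-5.57, 0.15, 0.0], "rot": [0, 0, -0.014]}, {"translation": [-7.86, 0.22, 0.0], "rot": [0, 0, -0.02]}, {"translation": [-9.66, 0.27, 0.0], "rot": [0, 0, -0.024]}, {"translation": [-10.82, 0.3, 0.0], "rot": [0, 0, -0.027]}, {"translation": [-11.24, 0.31, 0.0], "rot": [0, 0, -0.028]}, {"translation": [-11.24, 0.31, 0.0], "rot": [0, 0, -0.028]}, {"translation": [-11.24, 0.31, 0.0], "rot": [0, 0, -0.028]}])

```text
clock: 19.95
eef_pos: [403.4, -143.0, 352.0]
tcp_rot: [-3.141, -0.0, 1.571]
contact_force: [-0.3, -0.1, -0.4]
opening: 0.517
```

```bash
python3 - <<'E'
from h import *
s,t=both()
crop(s,225,110,345,255,5,"pics/s11.png")
crop(t,250,120,370,240,5,"pics/t11.png")
x=readout.sense();print(x["eef_pos"],x["contact_force"],x["opening"],x["tcp_rot"])
E
```

```text
[ 403.43402042 -142.99459949  351.95558508] [-0.80244236  0.33054366 -0.42773585] 0.5141468963915125 [-3.14150198e+00 -1.21849905e-04  1.57143530e+00]
```

View pics/s11.png

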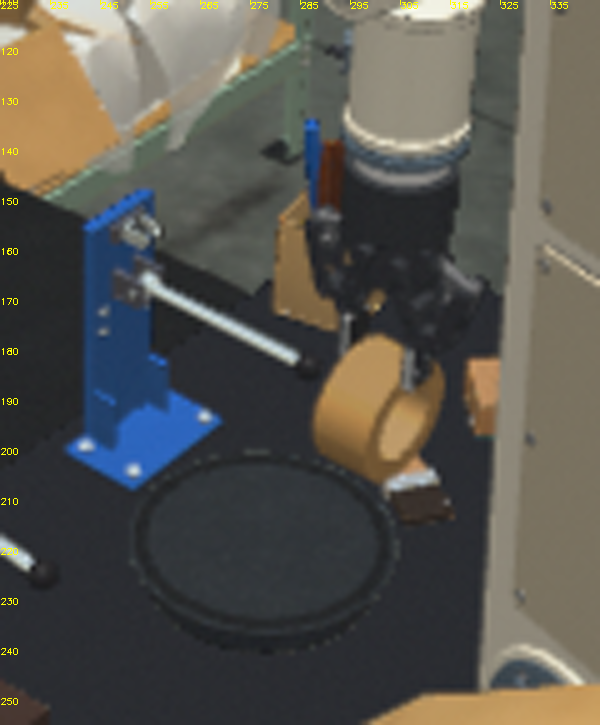

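View pics/t11.png

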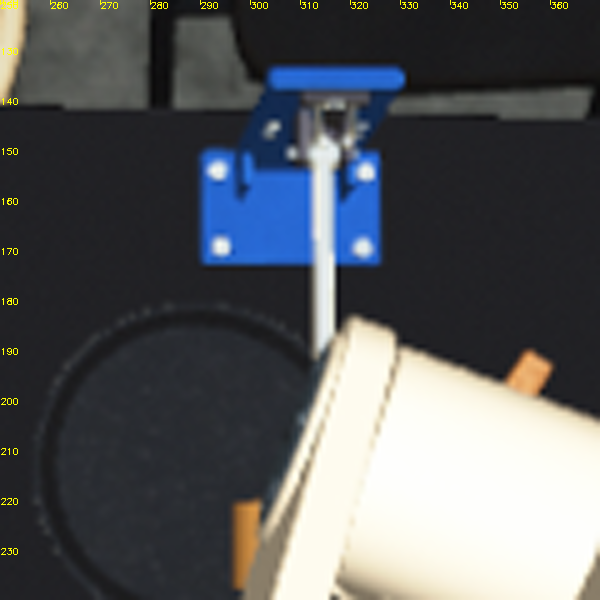

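The roll is aligned in front of the ball, which is at (287,182) in the scene view, with about 20 mm clearance all round. I'll insert it.

Call:
step_arm(deltas=[{"translation": [0.0, 0.19, 0.0], "rot": [0, 0, 0.0]}, {"translation": [0.0, 0.7, 0.0], "rot": [0, 0, 0.0]}, {"translation": [0.0, 1.5, 0.0], "rot": [0, 0, 0.0]}, {"translation": [0.0, 2.51, 0.0], "rot": [0, 0, 0.0]}, {"translation": [0.0, 3.69, 0.0], "rot": [0, 0, 0.0]}, {"translation": [0.0, 4.98, 0.0], "rot": [0, 0, 0.0]}, {"translation": [0.0, 6.33, 0.0], "rot": [0, 0, 0.0]}, {"translation": [0.0, 7.67, 0.0], "rot": [0, 0, 0.0]}])

```text
clock: 21.05
eef_pos: [481.2, -143.4, 351.9]
tcp_rot: [-3.142, -0.0, 1.571]
contact_force: [-0.1, -0.2, -1.0]
opening: 0.516
```

Call:
step_arm(deltas=[{"translation": [0.0, 1.29, 0.0], "rot": [0, 0, 0.0]}, {"translation": [0.0, 2.48, 0.0], "rot": [0, 0, 0.0]}, {"translation": [0.0, 3.49, 0.0], "rot": [0, 0, 0.0]}, {"translation": [0.0, 4.28, 0.0], "rot": [0, 0, 0.0]}, {"translation": [0.0, 4.8, 0.0], "rot": [0, 0, 0.0]}, {"translation": [0.0, 4.98, 0.0], "rot": [0, 0, 0.0]}, {"translation": [0.0, 4.98, 0.0], "rot": [0, 0, 0.0]}])

```text
clock: 21.92
eef_pos: [529.8, -143.4, 352.0]
tcp_rot: [-3.141, -0.0, 1.571]
contact_force: [0.2, -1.0, -0.7]
opening: 0.512
```

```bash
python3 - <<'E'
from h import *
s,t=both()
crop(s,225,110,325,225,6,"pics/s12.png")
x=readout.sense();print(x["eef_pos"],x["contact_force"],x["opening"],x["tcp_rot"])
E
```

```text
[ 529.67957494 -143.41645035  351.95762866] [-0.41538776  0.26683642 -0.79765248] 0.5152751090309673 [-3.14132966e+00 -3.05013616e-05  1.57071646e+00]
```

View pics/s12.png

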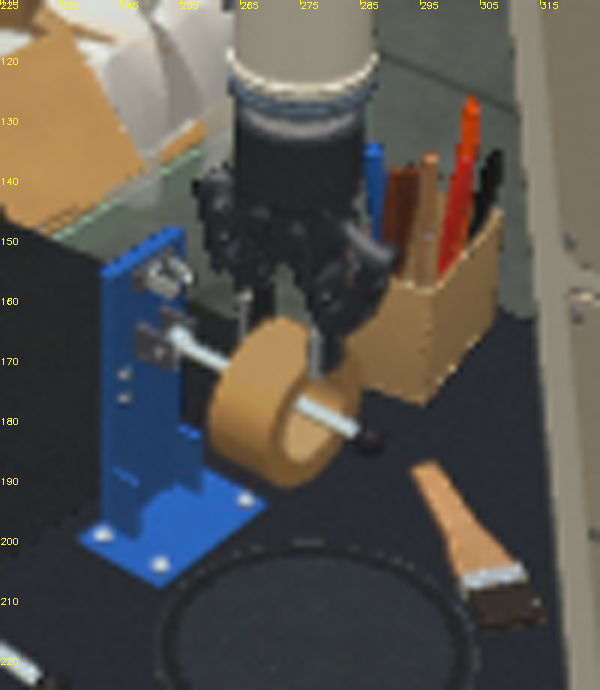

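Call:
step_arm(deltas=[{"translation": [0, 0, 0.2], "rot": [0, 0, 0]}, {"translation": [0, 0, 0.7], "rot": [0, 0, 0]}, {"translation": [0, 0, 1.2], "rot": [0, 0, 0]}, {"translation": [0, 0, 1.6], "rot": [0, 0, 0]}, {"translation": [0, 0, 1.8], "rot": [0, 0, 0]}, {"translation": [0, 0, 1.9], "rot": [0, 0, 0]}, {"translation": [0, 0, 2.0], "rot": [0, 0, 0]}, {"translation": [0, 0, 2.0], "rot": [0, 0, 0]}])

```text
clock: 23.02
eef_pos: [529.9, -143.4, 332.0]
tcp_rot: [3.141, 0.0, 1.571]
contact_force: [0.8, 0.5, -2.1]
opening: 0.512
```

Call:
step_arm(deltas=[{"translation": [0, 0, 0.05], "rot": [0, 0, 0]}, {"translation": [0, 0, 0.1], "rot": [0, 0, 0]}])

```text
clock: 23.28
eef_pos: [530.0, -143.4, 331.0]
tcp_rot: [3.141, 0.0, 1.571]
contact_force: [0.3, -0.2, -1.1]
opening: 0.515
```

Call:
step_arm(deltas=[{"translation": [0, 0, 0.05], "rot": [0, 0, 0]}, {"translation": [0, 0, 0.1], "rot": [0, 0, 0]}])

```text
clock: 23.52
eef_pos: [530.0, -143.4, 330.6]
tcp_rot: [3.141, 0.0, 1.571]
contact_force: [-2.9, 0.8, 10.0]
opening: 0.51
```

```bash
python3 - <<'E'
from h import *
s,t=both()
crop(s,225,130,315,225,6,"pics/s13.png")
x=readout.sense();print(x["eef_pos"],x["contact_force"],x["opening"],x["tcp_rot"])
E
```

```text
[ 529.98425847 -143.46132719  330.66899565] [-2.91438945 -0.1319992   6.451531  ] 0.5125030381624984 [3.14126751e+00 1.64378119e-04 1.57087546e+00]
```

View pics/s13.png

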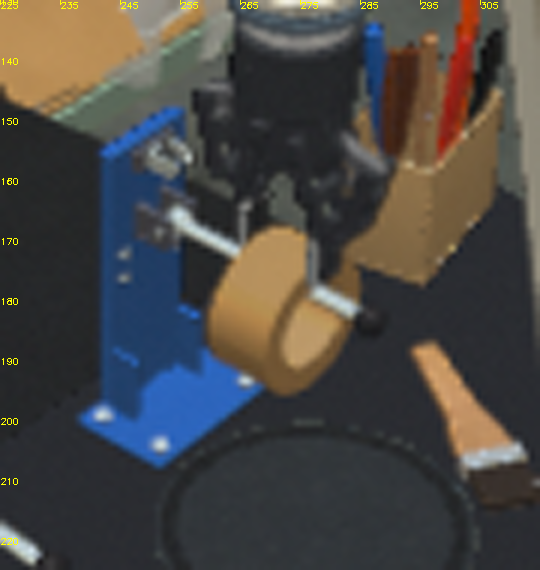

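The roll is seated on the rod. I'll ease off slightly and open.

Call:
step_arm(deltas=[{"translation": [0, 0, -0.07], "rot": [0, 0, 0]}, {"translation": [0, 0, -0.07], "rot": [0, 0, 0]}])

```text
clock: 23.88
eef_pos: [530.0, -143.5, 330.8]
tcp_rot: [3.141, 0.0, 1.571]
contact_force: [-0.7, 0.5, 1.9]
opening: 0.516
```

Call:
step_arm(deltas=[{"translation": [0, 0, 0], "rot": [0, 0, 0]}, {"translation": [0, 0, 0], "rot": [0, 0, 0]}, {"translation": [0, 0, 0], "rot": [0, 0, 0]}, {"translation": [0, 0, 0], "rot": [0, 0, 0]}, {"translation": [0, 0, 0], "rot": [0, 0, 0]}], grip=0)

```text
clock: 24.5
eef_pos: [529.9, -143.4, 330.6]
tcp_rot: [-3.142, -0.0, 1.571]
contact_force: [-0.8, -0.3, 0.0]
opening: 1.002
```

Call:
step_arm(deltas=[{"translation": [0, 0, -0.5], "rot": [0, 0, 0]}, {"translation": [0, 0, -2], "rot": [0, 0, 0]}, {"translation": [0, 0, -5], "rot": [0, 0, 0]}, {"translation": [0, 0, -9], "rot": [0, 0, 0]}, {"translation": [0, 0, -11], "rot": [0, 0, 0]}])

```text
clock: 25.12
eef_pos: [530.3, -143.5, 444.2]
tcp_rot: [3.138, 0.001, 1.571]
contact_force: [-0.1, -0.7, -0.2]
opening: 1.0
```

```bash
python3 - <<'E'
from h import *
s,t=both()
crop(s,165,130,315,245,5,"pics/s14.png")
x=readout.sense();print(x["eef_pos"],x["contact_force"],x["opening"],x["tcp_rot"])
E
```

```text
[ 530.53427283 -143.56249596  444.23751602] [ 0.02223677 -0.7234946   0.38279214] 0.9989933856295632 [3.13616171e+00 1.48412773e-03 1.57081530e+00]
```

View pics/s14.png

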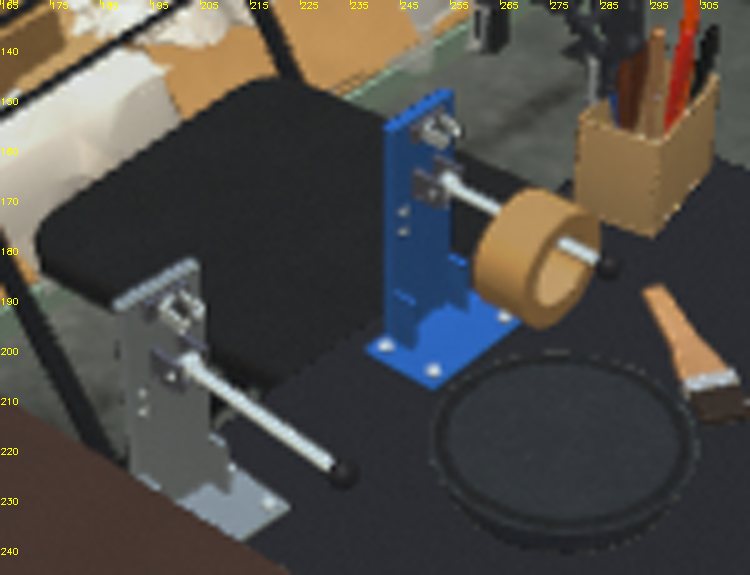

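```bash
python3 - <<'E'
from h import *
s,t=both()
crop(t,190,125,240,215,8,"pics/t15.png"); crop(s,205,195,245,235,14,"pics/s15.png")
from go import *
json.dump([529.97,-143.42,440.68,1.5708],open("cmd.json","w"))
c=load(); T=np.array([462,138,420,-.071])
rows(line(c,T,16,False))
E
```

```text
[{"translation": [1.76, -0.42, 0.13], "rot": [0, 0, 0.103]}, {"translation": [3.52, -0.85, 0.26], "rot": [0, 0, 0.205]}, {"translation": [5.28, -1.27, 0.39], "rot": [0, 0, 0.308]}, {"translation": [7.04, -1.7, 0.52], "rot": [0, 0, 0.41]}, {"translation": [8.79, -2.12, 0.65], "rot": [0, 0, 0.513]}, {"translation": [10.55, -2.55, 0.78], "rot": [0, 0, 0.616]}, {"translation": [12.31, -2.97, 0.9], "rot": [0, 0, 0.718]}, {"translation": [14.07, -3.4, 1.03], "rot": [0, 0, 0.821]}]
[{"translation": [0.89, -1.58, 0.13], "rot": [0, 0, 0.103]}, {"translation": [1.78, -3.15, 0.26], "rot": [0, 0, 0.205]}, {"translation": [2.67, -4.73, 0.39], "rot": [0, 0, 0.308]}, {"translation": [3.55, -6.31, 0.52], "rot": [0, 0, 0.41]}, {"translation": [4.44, -7.88, 0.65], "rot": [0, 0, 0.513]}, {"translation": [5.33, -9.46, 0.78], "rot": [0, 0, 0.616]}, {"translation": [6.22, -11.04, 0.91], "rot": [0, 0, 0.718]}, {"translation": [7.1, -12.61, 1.04], "rot": [0, 0, 0.821]}]
cmd-> [ 4.6199e+02  1.3795e+02  4.1998e+02 -7.0000e-02]
```

View pics/t15.png

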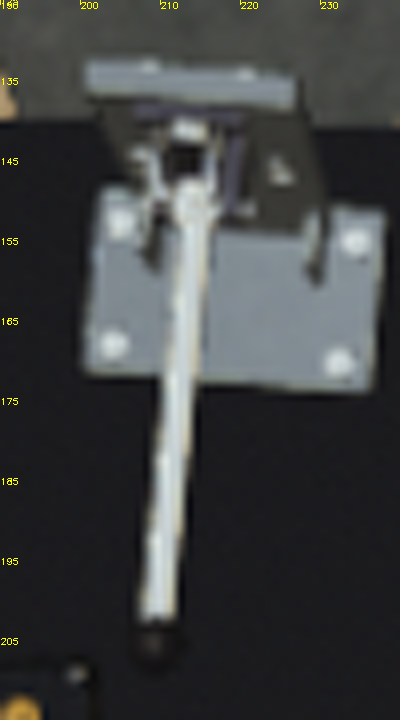

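View pics/s15.png

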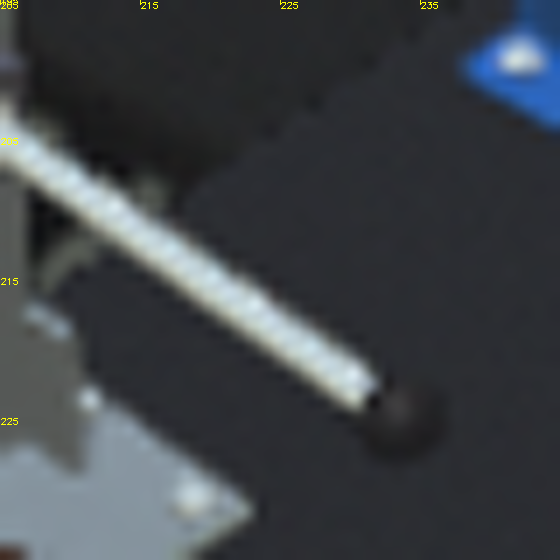

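```bash
python3 - <<'E'
from h import *
import pickle; s,t=pickle.load(open("f0.pkl","rb"))
print(tri(s,t,(233.4,224.3),(209.1,204.9)))
a=atz(t,(213.7,150.2),150);b=atz(t,(209.4,200.8),150);print(a,b,np.arctan2(b[1]-a[1],a[0]-b[0]))
E
```

```text
(array([461.29267021, 137.07794452, 151.11660213]), array([-0.10494716, -0.01857561]), array([0.0848655 , 0.12417333]))
[611.19391405 130.45271321 150.        ] [472.75969522 137.04569308 150.        ] 0.04758940394206232
```

Call:
step_arm(deltas=[{"translation": [1.76, -0.42, 0.13], "rot": [0, 0, 0.103]}, {"translation": [3.52, -0.85, 0.26], "rot": [0, 0, 0.205]}, {"translation": [5.28, -1.27, 0.39], "rot": [0, 0, 0.308]}, {"translation": [7.04, -1.7, 0.52], "rot": [0, 0, 0.41]}, {"translation": [8.79, -2.12, 0.65], "rot": [0, 0, 0.513]}, {"translation": [10.55, -2.55, 0.78], "rot": [0, 0, 0.616]}, {"translation": [12.31, -2.97, 0.9], "rot": [0, 0, 0.718]}, {"translation": [14.07, -3.4, 1.03], "rot": [0, 0, 0.821]}])

```text
clock: 26.32
eef_pos: [495.4, -2.2, 429.1]
tcp_rot: [-3.14, 0.002, 0.746]
contact_force: [0.2, 0.1, -0.1]
opening: 0.998
```

Call:
step_arm(deltas=[{"translation": [0.89, -1.58, 0.13], "rot": [0, 0, 0.103]}, {"translation": [1.78, -3.15, 0.26], "rot": [0, 0, 0.205]}, {"translation": [2.67, -4.73, 0.39], "rot": [0, 0, 0.308]}, {"translation": [3.55, -6.31, 0.52], "rot": [0, 0, 0.41]}, {"translation": [4.44, -7.88, 0.65], "rot": [0, 0, 0.513]}, {"translation": [5.33, -9.46, 0.78], "rot": [0, 0, 0.616]}, {"translation": [6.22, -11.04, 0.91], "rot": [0, 0, 0.718]}, {"translation": [7.1, -12.61, 1.04], "rot": [0, 0, 0.821]}])

```text
clock: 27.32
eef_pos: [461.4, 138.4, 418.7]
tcp_rot: [3.141, 0.002, -0.075]
contact_force: [-0.3, -0.7, -0.3]
opening: 0.998
```

Call:
step_arm(deltas=[{"translation": [0, 0.05, 1], "rot": [0, 0, 0]}, {"translation": [0, 0.05, 4], "rot": [0, 0, 0]}, {"translation": [0, 0.05, 8], "rot": [0, 0, 0]}, {"translation": [0, 0.05, 10.5], "rot": [0, 0, 0]}, {"translation": [0, 0.05, 11.4], "rot": [0, 0, 0]}, {"translation": [0, 0.05, 11.5], "rot": [0, 0, 0]}])

```text
clock: 28.08
eef_pos: [461.9, 137.1, 304.4]
tcp_rot: [3.141, 0.001, -0.071]
contact_force: [-0.2, 0.5, 1.1]
opening: 1.0
```

Call:
step_arm(deltas=[{"translation": [0, 0, 0], "rot": [0, 0, 0]}, {"translation": [0, 0, 0], "rot": [0, 0, 0]}, {"translation": [0, 0, 0], "rot": [0, 0, 0]}, {"translation": [0, 0, 0], "rot": [0, 0, 0]}, {"translation": [0, 0, 0], "rot": [0, 0, 0]}, {"translation": [0, 0, 0], "rot": [0, 0, 0]}], grip=255, squeeze=60)

```text
clock: 28.82
eef_pos: [462.1, 137.9, 305.5]
tcp_rot: [-3.14, -0.001, -0.071]
contact_force: [-1.6, 4.8, 6.1]
opening: 0.196
```

```bash
python3 - <<'E'
from h import *
s=imaging.grab_frame("scene")
crop(s,185,135,265,245,6,"pics/s16.png")
x=readout.sense();print(x["eef_pos"],x["contact_force"],x["opening"],x["tcp_rot"])
E
```

```text
[462.11544596 137.89832784 305.5022071 ] [-1.064464    4.76309921  6.2101335 ] 0.1957079186109658 [-3.14041970e+00 -7.26332039e-04 -7.14484493e-02]
```

View pics/s16.png

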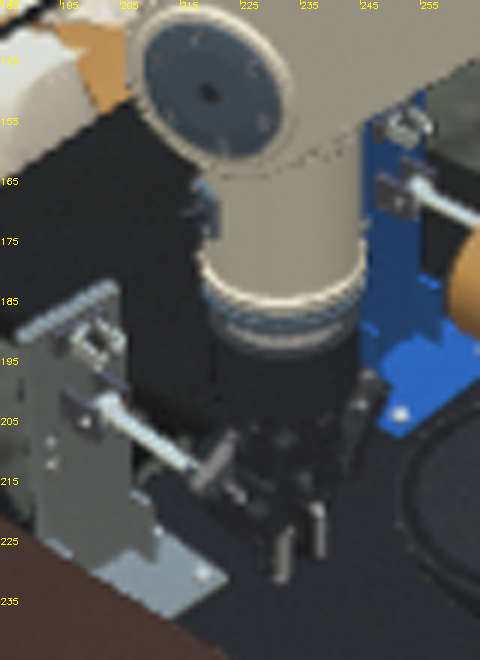

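```bash
python3 - <<'E'
from go import *
json.dump([461.99-.04,137.45,304.98,-.071],open("cmd.json","w"))
c=load(); ps=-.058; o=c+[0,.7,.6,0]
def at(q): return o+np.r_[150*(1-np.cos(q))*np.cos(ps),150*(1-np.cos(q))*np.sin(ps),150*np.sin(q),0]
np.save("o.npy",o)
rows([at(q) for q in (.04,.08,.13,.18,.24,.3,.36,.42)]+[at(q) for q in (.48,.54,.6,.66,.72,.78,.84,.9)]+[at(q) for q in (.95,1.,1.05,1.1,1.14,1.18,1.20,1.2)])
E
```

```text
[{"translation": [0.01, -0.07, -0.66], "rot": [0, 0, 0.0]}, {"translation": [0.04, -0.07, -1.26], "rot": [0, 0, 0.0]}, {"translation": [0.12, -0.07, -2.0], "rot": [0, 0, 0.0]}, {"translation": [0.24, -0.07, -2.75], "rot": [0, 0, 0.0]}, {"translation": [0.42, -0.08, -3.63], "rot": [0, 0, 0.0]}, {"translation": [0.66, -0.08, -4.49], "rot": [0, 0, 0.0]}, {"translation": [0.96, -0.08, -5.34], "rot": [0, 0, 0.0]}, {"translation": [1.3, -0.09, -6.18], "rot": [0, 0, 0.0]}]
[{"translation": [0.39, 0.0, -0.81], "rot": [0, 0, 0.0]}, {"translation": [0.83, -0.01, -1.59], "rot": [0, 0, 0.0]}, {"translation": [1.31, -0.01, -2.35], "rot": [0, 0, 0.0]}, {"translation": [1.84, -0.02, -3.08], "rot": [0, 0, 0.0]}, {"translation": [2.42, -0.03, -3.77], "rot": [0, 0, 0.0]}, {"translation": [3.03, -0.04, -4.43], "rot": [0, 0, 0.0]}, {"translation": [3.68, -0.04, -5.05], "rot": [0, 0, 0.0]}, {"translation": [4.37, -0.05, -5.63], "rot": [0, 0, 0.0]}]
[{"translation": [0.6, -0.01, -0.45], "rot": [0, 0, 0.0]}, {"translation": [1.22, -0.02, -0.87], "rot": [0, 0, 0.0]}, {"translation": [1.86, -0.03, -1.26], "rot": [0, 0, 0.0]}, {"translation": [2.52, -0.04, -1.62], "rot": [0, 0, 0.0]}, {"translation": [3.06, -0.04, -1.88], "rot": [0, 0, 0.0]}, {"translation": [3.61, -0.05, -2.12], "rot": [0, 0, 0.0]}, {"translation": [3.89, -0.05, -2.23], "rot": [0, 0, 0.0]}, {"translation": [3.89, -0.05, -2.23], "rot": [0, 0, 0.0]}]
cmd-> [ 5.5744e+02  1.3256e+02  4.4538e+02 -7.0000e-02]
```

Call:
step_arm(deltas=[{"translation": [0.01, -0.07, -0.66], "rot": [0, 0, 0.0]}, {"translation": [0.04, -0.07, -1.26], "rot": [0, 0, 0.0]}, {"translation": [0.12, -0.07, -2.0], "rot": [0, 0, 0.0]}, {"translation": [0.24, -0.07, -2.75], "rot": [0, 0, 0.0]}, {"translation": [0.42, -0.08, -3.63], "rot": [0, 0, 0.0]}, {"translation": [0.66, -0.08, -4.49], "rot": [0, 0, 0.0]}, {"translation": [0.96, -0.08, -5.34], "rot": [0, 0, 0.0]}, {"translation": [1.3, -0.09, -6.18], "rot": [0, 0, 0.0]}])

```text
clock: 29.88
eef_pos: [473.7, 137.4, 366.9]
tcp_rot: [3.141, 0.005, -0.072]
contact_force: [-5.1, 3.9, -0.4]
opening: 0.189
```

```bash
python3 - <<'E'
from h import *
s=imaging.grab_frame("scene")
crop(s,185,135,265,245,6,"pics/s17.png")
x=readout.sense();print(x["eef_pos"],x["contact_force"],x["opening"],x["tcp_rot"])
E
```

```text
[474.00733465 137.44908802 367.732458  ] [-7.76458546  3.84308718  2.42521815] 0.18641895181692725 [ 3.1415799   0.00459068 -0.0722979 ]
```

View pics/s17.png

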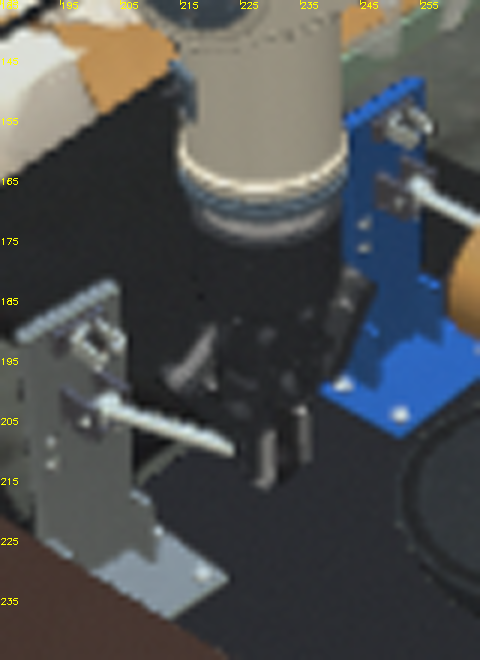

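```bash
python3 - <<'E'
from h import *
import pickle; s,t=pickle.load(open("f0.pkl","rb"))
for q in (.3,.36,.42,.48):
  print(q,proj(s,[461.5+150*(1-np.cos(q)),137.5-150*(1-np.cos(q))*.06,150+150*np.sin(q)])[0])
for z in (155,173): print(proj(s,[474,137.4,367.5-z])[0])
E
```

```text
0.3 [231.41382221 213.21458344]
0.36 [230.71192528 210.74309102]
0.42 [229.89632195 208.22848315]
0.48 [228.96980846 205.68160378]
[229.86136639 208.08921378]
[229.9979265  212.40280019]
```

The rod is lagging the tool: its line points to q≈0.33, not 0.42, so the ball is slipping toward the fingertips. I'll open, measure again and regrasp deeper and harder.

Call:
step_arm(deltas=[{"translation": [0, 0, 0], "rot": [0, 0, 0]}, {"translation": [0, 0, 0], "rot": [0, 0, 0]}, {"translation": [0, 0, 0], "rot": [0, 0, 0]}, {"translation": [0, 0, 0], "rot": [0, 0, 0]}], grip=0)

```text
clock: 30.42
eef_pos: [474.9, 137.3, 366.7]
tcp_rot: [3.141, 0.0, -0.071]
contact_force: [0.1, 0.3, -0.9]
opening: 0.992
```

```bash
python3 - <<'E'
from h import *
s=imaging.grab_frame("scene")
crop(s,185,155,265,245,7,"pics/s18.png")
x=readout.sense();print(x["eef_pos"],x["contact_force"],x["opening"],x["tcp_rot"])
E
```

```text
[474.95894992 137.36586635 366.74637805] [0.87011825 0.39556277 0.21219646] 1.0001374059067827 [ 3.14142136e+00  1.13764274e-04 -7.12192943e-02]
```

View pics/s18.png

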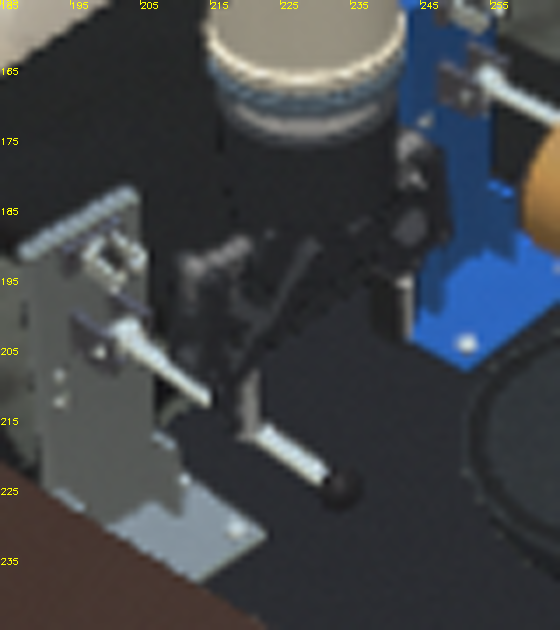

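```bash
python3 - <<'E'
from go import *
json.dump([474.98,137.43,366.78,-.071],open("cmd.json","w"))
c=load(); T=np.array([462,138.1,298,-.071])
rows(line(c,T,6)+[T])
E
```

```text
[{"translation": [-0.1, 0.0, 0.51], "rot": [0, 0, 0.0]}, {"translation": [-0.34, 0.01, 1.78], "rot": [0, 0, 0.0]}, {"translation": [-0.65, 0.01, 3.44], "rot": [0, 0, 0.0]}, {"translation": [-0.96, 0.02, 5.09], "rot": [0, 0, 0.0]}, {"translation": [-1.2, 0.02, 6.37], "rot": [0, 0, 0.0]}, {"translation": [-1.3, 0.03, 6.88], "rot": [0, 0, 0.0]}, {"translation": [-1.3, 0.03, 6.88], "rot": [0, 0, 0.0]}]
cmd-> [ 4.6199e+02  1.3805e+02  2.9798e+02 -7.0000e-02]
```

Call:
step_arm(deltas=[{"translation": [-0.1, 0.0, 0.51], "rot": [0, 0, 0.0]}, {"translation": [-0.34, 0.01, 1.78], "rot": [0, 0, 0.0]}, {"translation": [-0.65, 0.01, 3.44], "rot": [0, 0, 0.0]}, {"translation": [-0.96, 0.02, 5.09], "rot": [0, 0, 0.0]}, {"translation": [-1.2, 0.02, 6.37], "rot": [0, 0, 0.0]}, {"translation": [-1.3, 0.03, 6.88], "rot": [0, 0, 0.0]}, {"translation": [-1.3, 0.03, 6.88], "rot": [0, 0, 0.0]}])

```text
clock: 31.35
eef_pos: [461.9, 138.0, 297.7]
tcp_rot: [3.141, 0.001, -0.071]
contact_force: [0.2, -0.1, 0.4]
opening: 1.002
```

Call:
step_arm(deltas=[{"translation": [0, 0, 0], "rot": [0, 0, 0]}, {"translation": [0, 0, 0], "rot": [0, 0, 0]}, {"translation": [0, 0, 0], "rot": [0, 0, 0]}, {"translation": [0, 0, 0], "rot": [0, 0, 0]}, {"translation": [0, 0, 0], "rot": [0, 0, 0]}], grip=255, squeeze=30)

```text
clock: 31.98
eef_pos: [462.1, 138.2, 298.2]
tcp_rot: [-3.141, -0.0, -0.071]
contact_force: [-0.9, 2.3, 2.5]
opening: 0.211
```

```bash
python3 - <<'E'
from h import *
s=imaging.grab_frame("scene")
crop(s,185,155,265,245,7,"pics/s19.png")
x=readout.sense();print(x["eef_pos"],x["contact_force"],x["wrist_torque"],x["opening"],x["tcp_rot"])
E
```

```text
[462.05857553 138.19884102 298.19703208] [-1.0038495   1.68846981  3.27943776] [0.28773872 0.02426205 0.00252661] 0.21099415512476738 [-3.14117166e+00 -3.38211441e-04 -7.13360316e-02]
```

View pics/s19.png

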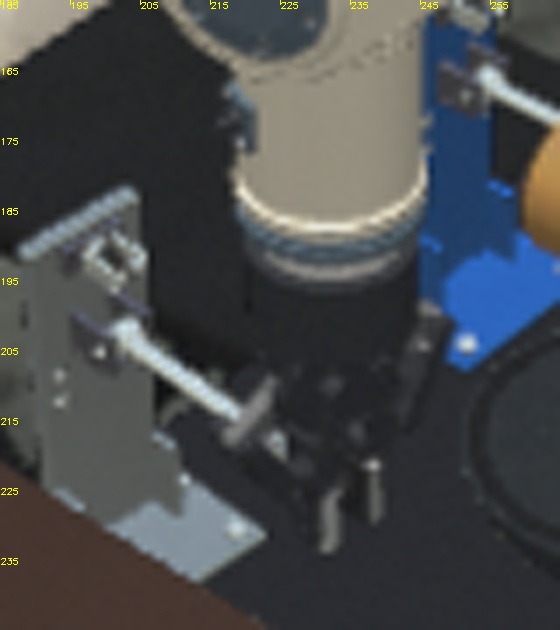

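```bash
python3 - <<'E'
from go import *
c=load(); ps=-.058; o=c+[0,.3,.3,0]
def at(q): return o+np.r_[150*(1-np.cos(q))*np.cos(ps),150*(1-np.cos(q))*np.sin(ps),150*np.sin(q),0]
np.save("o.npy",o)
rows([at(q) for q in (0.01,.03,.06,.1,.14,.17,.20,.2)])
E
```

```text
[{"translation": [0.0, -0.03, -0.18], "rot": [0, 0, 0.0]}, {"translation": [0.0, -0.03, -0.48], "rot": [0, 0, 0.0]}, {"translation": [0.02, -0.03, -0.93], "rot": [0, 0, 0.0]}, {"translation": [0.07, -0.03, -1.53], "rot": [0, 0, 0.0]}, {"translation": [0.14, -0.03, -2.12], "rot": [0, 0, 0.0]}, {"translation": [0.21, -0.03, -2.57], "rot": [0, 0, 0.0]}, {"translation": [0.3, -0.03, -3.01], "rot": [0, 0, 0.0]}, {"translation": [0.3, -0.03, -3.01], "rot": [0, 0, 0.0]}]
cmd-> [ 4.6501e+02  1.3814e+02  3.2808e+02 -7.0000e-02]
```

Call:
step_arm(deltas=[{"translation": [0.0, -0.03, -0.18], "rot": [0, 0, 0]}, {"translation": [0.01, -0.03, -0.48], "rot": [0, 0, 0]}, {"translation": [0.03, -0.03, -0.93], "rot": [0, 0, 0]}, {"translation": [0.08, -0.03, -1.53], "rot": [0, 0, 0]}, {"translation": [0.15, -0.03, -2.12], "rot": [0, 0, 0]}, {"translation": [0.22, -0.03, -2.57], "rot": [0, 0, 0]}, {"translation": [0.3, -0.03, -3.01], "rot": [0, 0, 0]}, {"translation": [0.3, -0.03, -3.01], "rot": [0, 0, 0]}], squeeze=110)

```text
clock: 33.02
eef_pos: [464.8, 138.1, 328.3]
tcp_rot: [3.142, 0.0, -0.071]
contact_force: [0.4, -0.0, -2.3]
opening: 0.18
```

```bash
python3 - <<'E'
from h import *
s=imaging.grab_frame("scene")
crop(s,185,155,265,245,7,"pics/s20.png")
x=readout.sense();print(x["eef_pos"],x["contact_force"],x["wrist_torque"],x["opening"],x["tcp_rot"])
E
```

```text
[464.74872361 138.14587086 328.12182034] [ 0.32366804  1.83871721 -2.64455844] [0.24974251 0.19568516 0.03850633] 0.18034704324117984 [ 3.14157574e+00  4.86226395e-04 -7.11591356e-02]
```

View pics/s20.png

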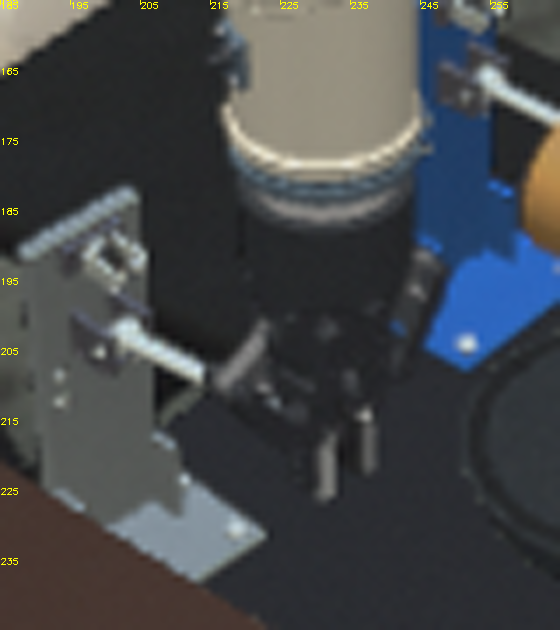

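```bash
python3 - <<'E'
from go import *
o=np.load("o.npy"); ps=-.058
def at(q): return o+np.r_[150*(1-np.cos(q))*np.cos(ps),150*(1-np.cos(q))*np.sin(ps),150*np.sin(q),0]
rows([at(q) for q in (.22,.26,.31,.36,.41,.46,.49,.5)])
E
```

```text
[{"translation": [0.06, 0.0, -0.29], "rot": [0, 0, 0.0]}, {"translation": [0.2, -0.01, -0.88], "rot": [0, 0, 0.0]}, {"translation": [0.41, -0.01, -1.6], "rot": [0, 0, 0.0]}, {"translation": [0.66, -0.01, -2.3], "rot": [0, 0, 0.0]}, {"translation": [0.94, -0.02, -3.0], "rot": [0, 0, 0.0]}, {"translation": [1.26, -0.02, -3.68], "rot": [0, 0, 0.0]}, {"translation": [1.46, -0.02, -4.08], "rot": [0, 0, 0.0]}, {"translation": [1.53, -0.02, -4.21], "rot": [0, 0, 0.0]}]
cmd-> [ 4.8028e+02  1.3725e+02  3.7018e+02 -7.0000e-02]
```

Call:
step_arm(deltas=[{"translation": [0.06, 0.0, -0.29], "rot": [0, 0, 0.0]}, {"translation": [0.2, -0.01, -0.88], "rot": [0, 0, 0.0]}, {"translation": [0.41, -0.01, -1.6], "rot": [0, 0, 0.0]}, {"translation": [0.66, -0.01, -2.3], "rot": [0, 0, 0.0]}, {"translation": [0.94, -0.02, -3.0], "rot": [0, 0, 0.0]}, {"translation": [1.26, -0.02, -3.68], "rot": [0, 0, 0.0]}, {"translation": [1.46, -0.02, -4.08], "rot": [0, 0, 0.0]}, {"translation": [1.53, -0.02, -4.21], "rot": [0, 0, 0.0]}])

```text
clock: 34.08
eef_pos: [485.9, 137.0, 372.7]
tcp_rot: [-3.14, -0.019, -0.069]
contact_force: [49.9, -11.9, -26.1]
opening: 0.072
```

```bash
python3 - <<'E'
from h import *
s=imaging.grab_frame("scene")
M=[]
for q in (.2,.3,.4,.5):
  for r in (50,75,100,125,150):
    M.append([611.5-r*np.cos(q),137.3-150*.0+ (150-r)*-.058,150+r*np.sin(q)])
crop(s,185,135,265,235,7,"pics/s21.png",M)
x=readout.sense();print(x["eef_pos"],x["contact_force"],x["wrist_torque"],x["opening"],x["tcp_rot"])
E
```

```text
[487.78147669 136.94797797 373.31962725] [ 48.19083708 -12.80382288 -24.57250754] [-1.81160242 -8.06217962 -0.3139092 ] 0.06789915826937794 [-3.13991079 -0.02564487 -0.06859098]
```

View pics/s21.png

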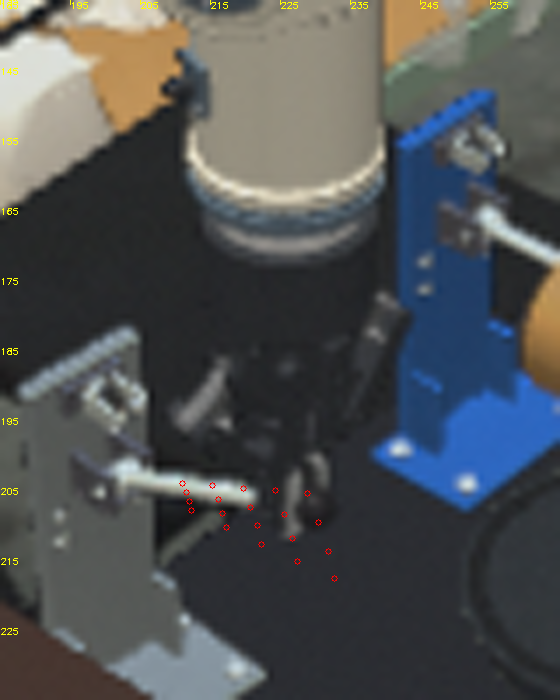

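The ball was squeezed out again: opening is 0.07 with 50 N on the wrist, so friction on the ball isn't a hold I can rely on. I'll release. The new plan is to lift the ball from underneath and in front with shut, tilted fingers, which needs no friction.

Call:
step_arm(deltas=[{"translation": [0, 0, 0], "rot": [0, 0, 0]}, {"translation": [0, 0, 0], "rot": [0, 0, 0]}, {"translation": [0, 0, 0], "rot": [0, 0, 0]}, {"translation": [0, 0, -1], "rot": [0, 0, 0]}, {"translation": [0, 0, -3.5], "rot": [0, 0, 0]}, {"translation": [0, 0, -7], "rot": [0, 0, 0]}, {"translation": [0, 0, -8], "rot": [0, 0, 0]}], grip=0, squeeze=30)

```text
clock: 35.0
eef_pos: [480.6, 137.5, 452.8]
tcp_rot: [-3.14, -0.004, -0.071]
contact_force: [0.3, -0.5, 0.3]
opening: 0.998
```

```bash
python3 - <<'E'
from h import *
s,t=both()
crop(s,165,135,315,235,5,"pics/s22.png")
crop(t,190,125,340,225,5,"pics/t22.png")
x=readout.sense();print(x["eef_pos"],x["contact_force"],x["opening"],x["tcp_rot"],x["qpos"])
E
```

```text
[480.33478036 137.36115447 451.33246081] [ 0.09090183  0.39065347 -0.01255185] 1.0047518762166499 [-3.14078558e+00 -2.14194268e-03 -7.10113780e-02] [2.75522524e-01 1.09484143e-01 1.84221255e+00 3.40828147e-05
 1.18760723e+00 1.91731666e+00]
```

View pics/s22.png

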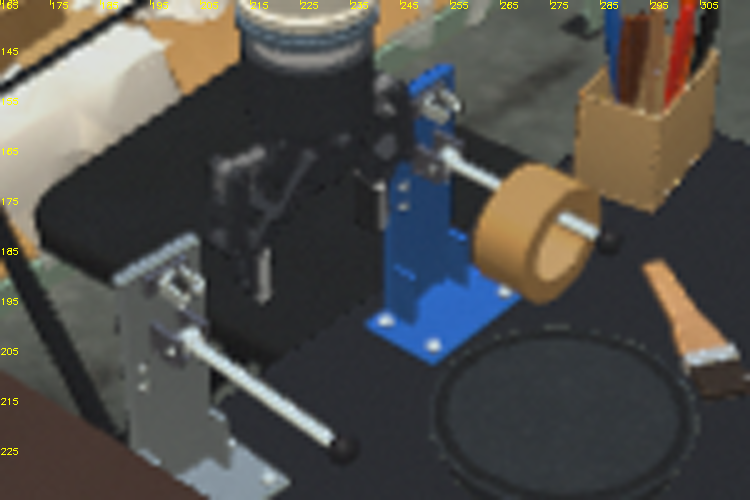

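View pics/t22.png

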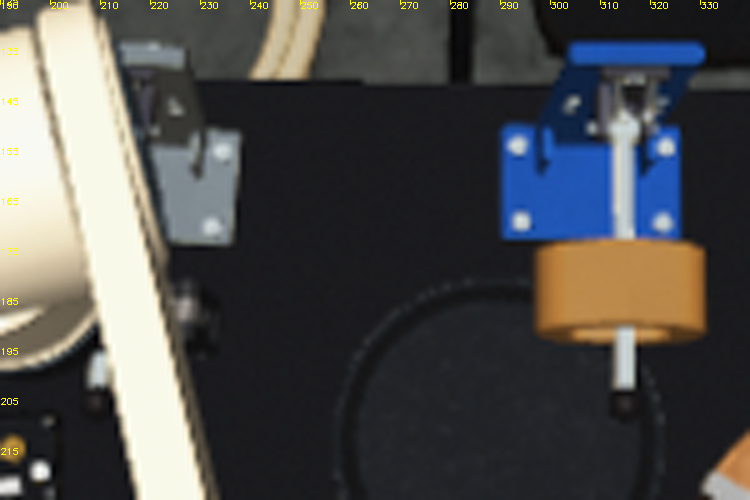

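The grey arm fell back level, and the roll hangs well on blue. New tool pose: roll the tool sideways by 0.8 rad and use the shut fingers as a bar under the ball.

```bash
cat > g2.py <<'E'
import json,numpy as np
from scipy.spatial.transform import Rotation as R
F="cmd2.json"
def load():
    c=json.load(open(F)); return np.array(c["p"]),R.from_quat(c["q"])
def save(p,r): json.dump({"p":list(p),"q":list(r.as_quat())},open(F,"w"))
def rows(wps,commit=True):
    p,r=load()
    for i in range(0,len(wps),8):
        o=[];p0,r0=p,r
        for w,rt in wps[i:i+8]:
            t=np.round(r0.inv().apply(w-p0)/10,2)+0.; v=np.round((r0.inv()*rt).as_rotvec(),3)+0.
            o.append({"translation":t.tolist(),"rot":v.tolist()}); p=p0+r0.apply(t*10); r=r0*R.from_rotvec(v)
        print(json.dumps(o))
    if commit: save(p,r)
    print(p.round(1),r.as_euler("xyz").round(3))
def ease(n): u=np.arange(1,n+1)/n; return u*u*(3-2*u)
Rd=R.from_euler("xyz",[np.pi,0,-.071])
def tilt(al): return Rd*R.from_rotvec([al,0,0])
RT=tilt(.8); a=RT.as_matrix()[:,2]
ps=-.058; B0=np.array([461.7,137.6,150.])
def B(q): return B0+[150*(1-np.cos(q))*np.cos(ps),150*(1-np.cos(q))*np.sin(ps),150*np.sin(q)]
def tcp(q,ox,oz): return B(q)+[ox,-ox*.0-ox*np.sin(ps)*-1*0,oz]-168*a
E
python3 - <<'E'
from g2 import *
print(a)
save(np.array([480.28,137.25,450.18]),Rd)
p0,_=load()
P1=tcp(0,-70,60)     # tilted, in front & above
P2=tcp(0,-70,-48)
P3=tcp(0,-3,-48)
print(P1,P2,P3)
w=[]
mid=np.array([430,60,430.])
for u in (np.arange(1,9)/8): w.append((p0+(P1-p0)*u, tilt(.8*u)))
w+= [(P1+(P2-P1)*u,RT) for u in ease(4)]+[(P2+(P3-P2)*u,RT) for u in ease(4)]
rows(w)
E
```

```text
[ 0.0508895   0.71554875 -0.69670671]
[383.15056373  17.38780928 327.04672717] [383.15056373  17.38780928 219.04672717] [450.15056373  17.38780928 219.04672717]
[{"translation": [-1.1, 1.58, 1.54], "rot": [0.1, 0.0, 0.0]}, {"translation": [-2.21, 3.16, 3.08], "rot": [0.2, 0.0, 0.0]}, {"translation": [-3.31, 4.74, 4.62], "rot": [0.3, 0.0, 0.0]}, {"translation": [-4.42, 6.32, 6.16], "rot": [0.4, 0.0, 0.0]}, {"translation": [-5.52, 7.9, 7.7], "rot": [0.5, 0.0, 0.0]}, {"translation": [-6.63, 9.48, 9.23], "rot": [0.6, 0.0, 0.0]}, {"translation": [-7.73, 11.06, 10.77], "rot": [0.7, 0.0, 0.0]}, {"translation": [-8.84, 12.65, 12.31], "rot": [0.8, 0.0, 0.0]}]
[{"translation": [0.0, 1.21, 1.18], "rot": [0.0, 0.0, 0.0]}, {"translation": [0.0, 3.87, 3.77], "rot": [0.0, 0.0, 0.0]}, {"translation": [0.0, 6.54, 6.35], "rot": [0.0, 0.0, 0.0]}, {"translation": [0.0, 7.75, 7.53], "rot": [0.0, 0.0, 0.0]}, {"translation": [1.05, 7.69, 7.58], "rot": [0.0, 0.0, 0.0]}, {"translation": [3.34, 7.58, 7.7], "rot": [0.0, 0.0, 0.0]}, {"translation": [5.64, 7.47, 7.82], "rot": [0.0, 0.0, 0.0]}, {"translation": [6.68, 7.42, 7.87], "rot": [0.0, 0.0, 0.0]}]
[450.1  17.3 219. ] [-2.342  0.    -0.071]
```

Call:
step_arm(deltas=[{"translation": [-1.1, 1.58, 1.54], "rot": [0.1, 0.0, 0.0]}, {"translation": [-2.21, 3.16, 3.08], "rot": [0.2, 0.0, 0.0]}, {"translation": [-3.31, 4.74, 4.62], "rot": [0.3, 0.0, 0.0]}, {"translation": [-4.42, 6.32, 6.16], "rot": [0.4, 0.0, 0.0]}, {"translation": [-5.52, 7.9, 7.7], "rot": [0.5, 0.0, 0.0]}, {"translation": [-6.63, 9.48, 9.23], "rot": [0.6, 0.0, 0.0]}, {"translation": [-7.73, 11.06, 10.77], "rot": [0.7, 0.0, 0.0]}, {"translation": [-8.84, 12.65, 12.31], "rot": [0.8, 0.0, 0.0]}], grip=255)

```text
clock: 36.1
eef_pos: [382.0, 17.0, 325.9]
tcp_rot: [-2.339, 0.001, -0.072]
contact_force: [-0.4, 0.3, 0.3]
opening: -0.003
```

```bash
python3 - <<'E'
from h import *
s=imaging.grab_frame("scene")
crop(s,185,95,305,245,5,"pics/s23.png")
x=readout.sense();print(x["eef_pos"],x["contact_force"],x["opening"],x["tcp_rot"],x["qpos"])
E
```

```text
[380.25854107  16.42698629 324.00861997] [-1.87416059  0.40802813 -3.0286544 ] 6.392775199743733e-05 [-2.33433287  0.00417935 -0.07155551] [-0.28046305  0.18767788  2.23696252  0.89213363  1.13631523  0.79250196]
```

View pics/s23.png

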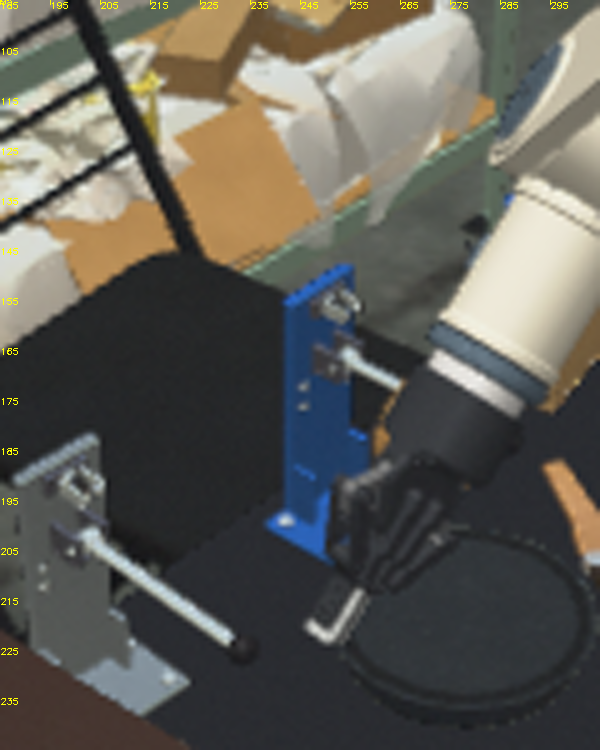

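Call:
step_arm(deltas=[{"translation": [0.0, 1.21, 1.18], "rot": [0.0, 0.0, 0.0]}, {"translation": [0.0, 3.87, 3.77], "rot": [0.0, 0.0, 0.0]}, {"translation": [0.0, 6.54, 6.35], "rot": [0.0, 0.0, 0.0]}, {"translation": [0.0, 7.75, 7.53], "rot": [0.0, 0.0, 0.0]}, {"translation": [1.05, 7.69, 7.58], "rot": [0.0, 0.0, 0.0]}, {"translation": [3.34, 7.58, 7.7], "rot": [0.0, 0.0, 0.0]}, {"translation": [5.64, 7.47, 7.82], "rot": [0.0, 0.0, 0.0]}, {"translation": [6.68, 7.42, 7.87], "rot": [0.0, 0.0, 0.0]}])

```text
clock: 37.15
eef_pos: [451.8, 17.4, 219.8]
tcp_rot: [-2.342, -0.002, -0.071]
contact_force: [-0.2, 0.0, 0.3]
opening: -0.002
```

```bash
python3 - <<'E'
from h import *
s=imaging.grab_frame("scene")
crop(s,185,95,305,245,5,"pics/s24.png")
x=readout.sense();print(x["eef_pos"],x["contact_force"],x["opening"],x["tcp_rot"],x["qpos"])
from g2 import *
K=[(0,-3,-48),(.0,-3,-40),(.0,-4,-36),(.06,-5,-35),(.12,-6,-35),(.2,-7,-34),(.28,-8,-34),(.35,-9,-34),
   (.42,-11,-33),(.49,-13,-32),(.56,-15,-32),(.63,-18,-31),(.70,-20,-30),(.77,-20,-28),(.84,-20,-25),(.9,-20,-22),
   (.96,-21,-20),(1.02,-21,-18),(1.07,-21,-15),(1.12,-21,-12),(1.16,-21,-10),(1.19,-21,-10),(1.21,-21,-10),(1.21,-21,-10)]
rows([(tcp(*k),RT) for k in K])
E
```

```text
[452.33153269  17.32059908 219.82408946] [1.5712083  0.8640807  0.17210094] 0.000269707380543997 [-2.34244224 -0.0023476  -0.07141751] [-0.23303788  0.48257909  2.14581032  1.01308109  0.98645736  0.61690608]
[{"translation": [0.0, 0.0, 0.0], "rot": [0.0, 0.0, 0.0]}, {"translation": [0.0, -0.58, -0.56], "rot": [0.0, 0.0, 0.0]}, {"translation": [-0.09, -0.86, -0.84], "rot": [0.0, 0.0, 0.0]}, {"translation": [-0.17, -1.57, -1.54], "rot": [0.0, 0.0, 0.0]}, {"translation": [-0.19, -2.21, -2.17], "rot": [0.0, 0.0, 0.0]}, {"translation": [-0.1, -3.13, -3.07], "rot": [0.0, 0.0, 0.0]}, {"translation": [0.09, -3.96, -3.88], "rot": [0.0, 0.0, 0.0]}, {"translation": [0.32, -4.68, -4.58], "rot": [0.0, 0.0, 0.0]}]
[{"translation": [0.19, -0.76, -0.75], "rot": [0.0, 0.0, 0.0]}, {"translation": [0.45, -1.5, -1.49], "rot": [0.0, 0.0, 0.0]}, {"translation": [0.78, -2.15, -2.12], "rot": [0.0, 0.0, 0.0]}, {"translation": [1.07, -2.84, -2.81], "rot": [0.0, 0.0, 0.0]}, {"translation": [1.52, -3.5, -3.46], "rot": [0.0, 0.0, 0.0]}, {"translation": [2.22, -4.2, -4.13], "rot": [0.0, 0.0, 0.0]}, {"translation": [2.98, -4.95, -4.84], "rot": [0.0, 0.0, 0.0]}, {"translation": [3.66, -5.59, -5.45], "rot": [0.0, 0.0, 0.0]}]
[{"translation": [0.63, -0.53, -0.51], "rot": [0.0, 0.0, 0.0]}, {"translation": [1.38, -1.03, -0.99], "rot": [0.0, 0.0, 0.0]}, {"translation": [2.03, -1.52, -1.45], "rot": [0.0, 0.0, 0.0]}, {"translation": [2.69, -1.99, -1.9], "rot": [0.0, 0.0, 0.0]}, {"translation": [3.24, -2.32, -2.2], "rot": [0.0, 0.0, 0.0]}, {"translation": [3.65, -2.45, -2.32], "rot": [0.0, 0.0, 0.0]}, {"translation": [3.93, -2.53, -2.4], "rot": [0.0, 0.0, 0.0]}, {"translation": [3.93, -2.53, -2.4], "rot": [0.0, 0.0, 0.0]}]
[529.   11.7 397.4] [-2.342  0.    -0.071]
```

View pics/s24.png

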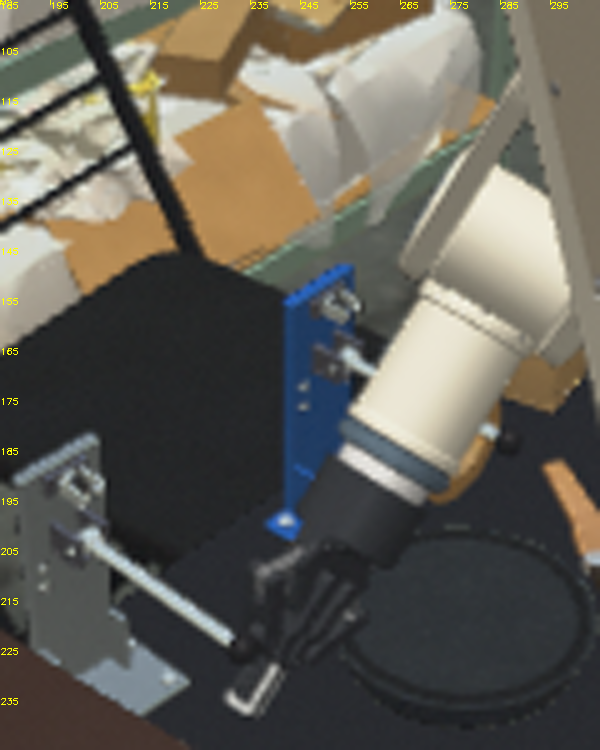

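The shut fingers are under and in front of the grey ball, which is at (233,223), and nothing is touching. I'll lift in stages.

Call:
step_arm(deltas=[{"translation": [0.0, 0.0, 0.0], "rot": [0.0, 0.0, 0.0]}, {"translation": [0.0, -0.58, -0.56], "rot": [0.0, 0.0, 0.0]}, {"translation": [-0.09, -0.86, -0.84], "rot": [0.0, 0.0, 0.0]}, {"translation": [-0.17, -1.57, -1.54], "rot": [0.0, 0.0, 0.0]}, {"translation": [-0.19, -2.21, -2.17], "rot": [0.0, 0.0, 0.0]}, {"translation": [-0.1, -3.13, -3.07], "rot": [0.0, 0.0, 0.0]}, {"translation": [0.09, -3.96, -3.88], "rot": [0.0, 0.0, 0.0]}, {"translation": [0.32, -4.68, -4.58], "rot": [0.0, 0.0, 0.0]}])

```text
clock: 38.2
eef_pos: [453.5, 16.8, 285.5]
tcp_rot: [-2.342, -0.001, -0.071]
contact_force: [0.3, -0.5, -1.3]
opening: -0.001
```

```bash
python3 - <<'E'
from h import *
s=imaging.grab_frame("scene")
crop(s,185,95,305,245,5,"pics/s25.png")
x=readout.sense();print(x["eef_pos"],x["contact_force"],x["opening"],x["tcp_rot"])
E
```

```text
[453.99595725  16.79215032 286.39615942] [ 0.45740696 -0.88651759  0.75724714] 0.0027229012296140103 [-2.34150112e+00 -1.88620895e-03 -7.12508946e-02]
```

View pics/s25.png

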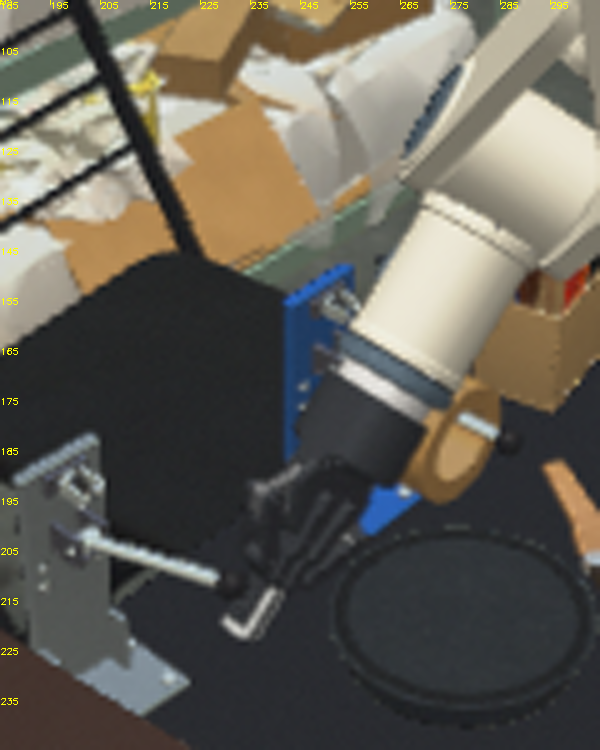

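It works: the ball rides up on the fingers and is now at (231,211). I'll continue.

Call:
step_arm(deltas=[{"translation": [0.19, -0.76, -0.75], "rot": [0.0, 0.0, 0.0]}, {"translation": [0.45, -1.5, -1.49], "rot": [0.0, 0.0, 0.0]}, {"translation": [0.78, -2.15, -2.12], "rot": [0.0, 0.0, 0.0]}, {"translation": [1.07, -2.84, -2.81], "rot": [0.0, 0.0, 0.0]}, {"translation": [1.52, -3.5, -3.46], "rot": [0.0, 0.0, 0.0]}, {"translation": [2.22, -4.2, -4.13], "rot": [0.0, 0.0, 0.0]}, {"translation": [2.98, -4.95, -4.84], "rot": [0.0, 0.0, 0.0]}, {"translation": [3.66, -5.59, -5.45], "rot": [0.0, 0.0, 0.0]}])

```text
clock: 39.25
eef_pos: [490.3, 14.1, 363.3]
tcp_rot: [-2.342, -0.0, -0.071]
contact_force: [-0.5, -0.7, -1.5]
opening: -0.001
```

```bash
python3 - <<'E'
from h import *
s=imaging.grab_frame("scene")
from g2 import B
crop(s,185,95,305,245,5,"pics/s26.png",[B(.6),B(.7),B(.8),B(.9),B(1.)])
x=readout.sense();print(x["eef_pos"],x["contact_force"],x["opening"],x["tcp_rot"])
E
```

```text
[491.30348969  13.99068367 364.3778274 ] [0.49188398 0.23366423 0.81216259] 0.0027807615721365145 [-2.34140435e+00 -2.16802939e-03 -7.15826600e-02]
```

View pics/s26.png

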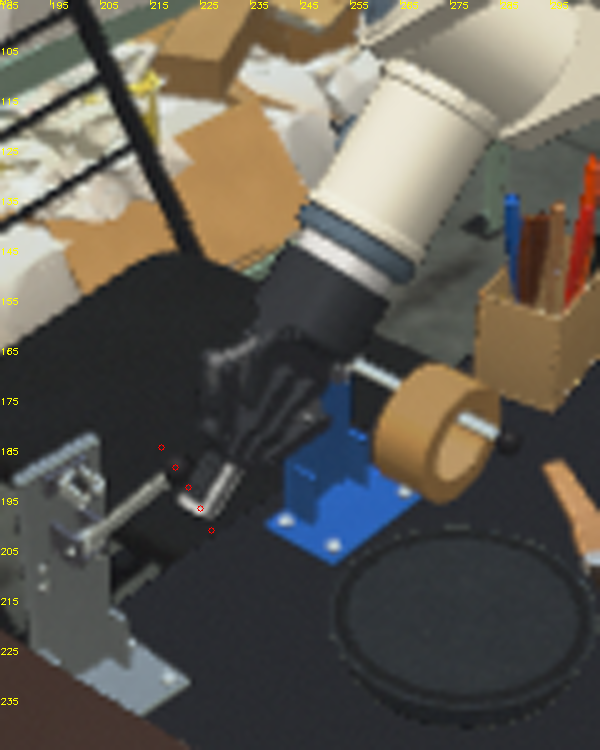

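Call:
step_arm(deltas=[{"translation": [0.63, -0.53, -0.51], "rot": [0.0, 0.0, 0.0]}, {"translation": [1.38, -1.03, -0.99], "rot": [0.0, 0.0, 0.0]}, {"translation": [2.03, -1.52, -1.45], "rot": [0.0, 0.0, 0.0]}, {"translation": [2.69, -1.99, -1.9], "rot": [0.0, 0.0, 0.0]}, {"translation": [3.24, -2.32, -2.2], "rot": [0.0, 0.0, 0.0]}, {"translation": [3.24, -2.32, -2.2], "rot": [0.0, 0.0, 0.0]}])

```text
clock: 40.05
eef_pos: [522.5, 12.2, 394.9]
tcp_rot: [-2.342, -0.001, -0.071]
contact_force: [-0.4, -0.7, 0.8]
opening: -0.005
```

```bash
python3 - <<'E'
from h import *
s=imaging.grab_frame("scene")
from g2 import *
crop(s,185,95,285,225,6,"pics/s27.png",[B(1.0),B(1.1),B(1.2),B(1.3),B(1.4)])
x=readout.sense();print(x["eef_pos"],x["contact_force"],x["opening"],x["tcp_rot"])
K=(1.16,-21,-10); save(tcp(*K),RT); print(tcp(*K))
rows([(tcp(q,-21,-10),RT) for q in (1.17,1.18,1.19,1.2)],False)
for q in (1.2,1.25,1.3,1.35,1.4,1.45,1.5,1.55,1.6,1.65,1.7): print(q,(RT.inv().apply(tcp(q,-21,-10)-tcp(*K))/10).round(2))
E
```

```text
[522.17651735  12.20957976 394.59900234] [-0.32940348 -0.94336359 -0.40323102] 0.002307803780650694 [-2.34153062e+00 -2.26980943e-04 -7.11599576e-02]
[522.09813016  12.16499259 394.56719349]
[{"translation": [0.14, -0.04, -0.04], "rot": [0.0, 0.0, 0.0]}, {"translation": [0.28, -0.09, -0.08], "rot": [0.0, 0.0, 0.0]}, {"translation": [0.42, -0.13, -0.12], "rot": [0.0, 0.0, 0.0]}, {"translation": [0.55, -0.17, -0.15], "rot": [0.0, 0.0, 0.0]}]
[527.6  11.9 396.8] [-2.342  0.    -0.071]
1.2 [ 0.55 -0.17 -0.15]
1.25 [ 1.26 -0.36 -0.32]
1.3 [ 1.98 -0.52 -0.47]
1.35 [ 2.7  -0.66 -0.59]
1.4 [ 3.44 -0.77 -0.69]
1.45 [ 4.18 -0.85 -0.75]
1.5 [ 4.93 -0.91 -0.8 ]
1.55 [ 5.68 -0.94 -0.81]
1.6 [ 6.43 -0.95 -0.81]
1.65 [ 7.18 -0.93 -0.77]
1.7 [ 7.92 -0.88 -0.71]
```

View pics/s27.png

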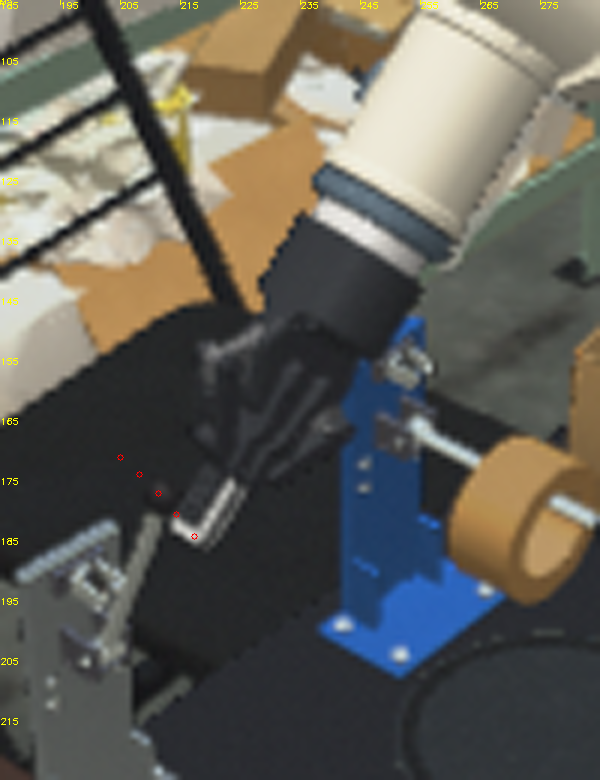

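Call:
step_arm(deltas=[{"translation": [0.25, -0.07, -0.07], "rot": [0, 0, 0]}, {"translation": [0.5, -0.15, -0.14], "rot": [0, 0, 0]}, {"translation": [0.75, -0.22, -0.2], "rot": [0, 0, 0]}, {"translation": [1.0, -0.28, -0.26], "rot": [0, 0, 0]}])

```text
clock: 40.6
eef_pos: [532.2, 11.6, 398.4]
tcp_rot: [-2.342, 0.0, -0.071]
contact_force: [-1.0, -0.1, 0.3]
opening: -0.001
```

Call:
step_arm(deltas=[{"translation": [0.1, -0.03, -0.03], "rot": [0, 0, 0]}, {"translation": [0.2, -0.06, -0.05], "rot": [0, 0, 0]}, {"translation": [0.3, -0.08, -0.07], "rot": [0, 0, 0]}, {"translation": [0.4, -0.1, -0.09], "rot": [0, 0, 0]}])

```text
clock: 41.1
eef_pos: [536.1, 11.3, 399.7]
tcp_rot: [-2.342, 0.0, -0.071]
contact_force: [-0.5, 0.2, 0.5]
opening: -0.005
```

Call:
step_arm(deltas=[{"translation": [0.1, -0.03, -0.02], "rot": [0, 0, 0]}, {"translation": [0.2, -0.05, -0.04], "rot": [0, 0, 0]}, {"translation": [0.3, -0.07, -0.06], "rot": [0, 0, 0]}])

```text
clock: 41.48
eef_pos: [539.1, 11.2, 400.7]
tcp_rot: [-2.342, 0.0, -0.071]
contact_force: [-1.1, -0.1, 0.6]
opening: -0.003
```

Call:
step_arm(deltas=[{"translation": [0.1, -0.02, -0.02], "rot": [0, 0, 0]}, {"translation": [0.2, -0.04, -0.04], "rot": [0, 0, 0]}, {"translation": [0.3, -0.06, -0.05], "rot": [0, 0, 0]}])

```text
clock: 41.85
eef_pos: [542.1, 11.0, 401.4]
tcp_rot: [-2.342, -0.0, -0.071]
contact_force: [-1.0, 0.1, 0.3]
opening: -0.002
```

Call:
step_arm(deltas=[{"translation": [0.1, -0.02, -0.02], "rot": [0, 0, 0]}, {"translation": [0.2, -0.04, -0.03], "rot": [0, 0, 0]}, {"translation": [0.3, -0.05, -0.05], "rot": [0, 0, 0]}])

```text
clock: 42.22
eef_pos: [544.9, 10.8, 402.1]
tcp_rot: [-2.341, 0.0, -0.071]
contact_force: [-1.7, 0.4, 1.8]
opening: -0.002
```

Call:
step_arm(deltas=[{"translation": [0.1, -0.02, -0.02], "rot": [0, 0, 0]}, {"translation": [0.2, -0.03, -0.03], "rot": [0, 0, 0]}])

```text
clock: 42.48
eef_pos: [546.8, 10.7, 402.5]
tcp_rot: [-2.341, 0.001, -0.071]
contact_force: [-5.4, -1.2, 2.0]
opening: -0.001
```

Call:
step_arm(deltas=[{"translation": [0.05, -0.01, -0.01], "rot": [0, 0, 0]}])

```text
clock: 42.6
eef_pos: [547.3, 10.7, 402.7]
tcp_rot: [-2.341, 0.001, -0.07]
contact_force: [-5.6, -0.6, 1.5]
opening: -0.002
```

Call:
step_arm(deltas=[{"translation": [0.05, -0.01, 0], "rot": [0, 0, 0]}])

```text
clock: 42.72
eef_pos: [547.8, 10.7, 402.7]
tcp_rot: [-2.341, 0.001, -0.071]
contact_force: [-5.4, -0.6, 2.7]
opening: 0.003
```

Call:
step_arm(deltas=[{"translation": [0.05, -0.01, -0.01], "rot": [0, 0, 0]}])

```text
clock: 42.85
eef_pos: [548.3, 10.7, 402.8]
tcp_rot: [-2.341, 0.001, -0.071]
contact_force: [-5.5, 0.1, 2.3]
opening: 0.001
```

Call:
step_arm(deltas=[{"translation": [0.05, -0.01, 0], "rot": [0, 0, 0]}])

```text
clock: 42.98
eef_pos: [548.7, 10.7, 402.9]
tcp_rot: [-2.341, 0.001, -0.07]
contact_force: [-7.8, -1.7, 2.8]
opening: 0.002
```

```bash
python3 - <<'E'
from h import *
s=imaging.grab_frame("scene")
from g2 import *
crop(s,185,125,245,215,9,"pics/s28.png",[B(1.3),B(1.4),B(1.5),B(1.6)])
for i in range(3):
    x=readout.sense();print(x["eef_pos"],x["contact_force"]); imaging.grab_frame("top")
E
```

```text
[548.65843276  10.72698887 402.90222456] [-6.55121232 -1.08893648  3.30120987]
[548.6304949   10.70256161 402.89648141] [-6.21381872 -1.23162009  3.01806953]
[548.63319483  10.7062607  402.91653313] [-6.31310339 -1.16961767  3.62111987]
```

View pics/s28.png

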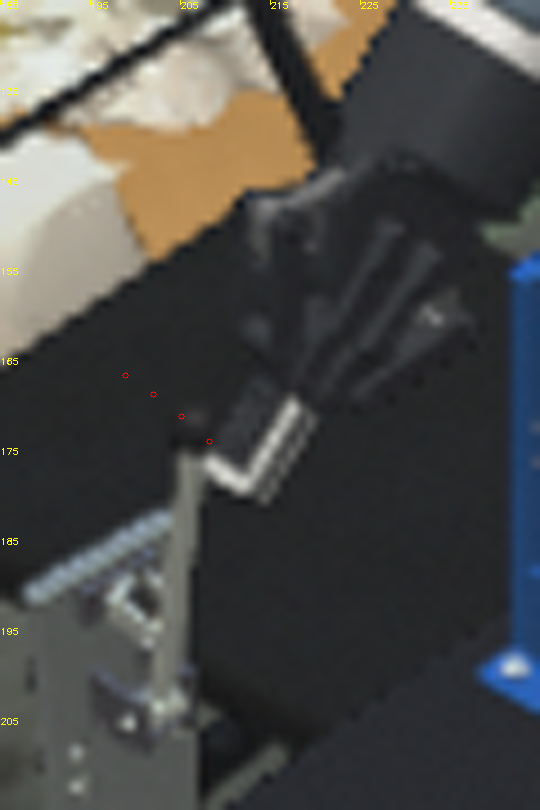

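Call:
step_arm(deltas=[{"translation": [0.05, -0.02, -0.02], "rot": [0, 0, 0]}])

```text
clock: 43.3
eef_pos: [549.3, 10.6, 403.2]
tcp_rot: [-2.342, 0.001, -0.071]
contact_force: [-5.1, -0.2, 3.3]
opening: -0.004
```

Call:
step_arm(deltas=[{"translation": [0.05, -0.01, -0.01], "rot": [0, 0, 0]}])

```text
clock: 43.42
eef_pos: [550.1, 10.5, 403.4]
tcp_rot: [-2.342, -0.0, -0.071]
contact_force: [-2.8, -0.2, 1.2]
opening: -0.001
```

Call:
step_arm(deltas=[{"translation": [0.05, -0.01, -0.01], "rot": [0, 0, 0]}])

```text
clock: 43.55
eef_pos: [550.6, 10.5, 403.5]
tcp_rot: [-2.342, -0.0, -0.071]
contact_force: [-2.9, -0.8, 1.2]
opening: -0.003
```

Call:
step_arm(deltas=[{"translation": [0.05, -0.01, -0.01], "rot": [0, 0, 0]}])

```text
clock: 43.68
eef_pos: [551.0, 10.5, 403.6]
tcp_rot: [-2.342, 0.0, -0.071]
contact_force: [-4.8, -0.6, 2.0]
opening: -0.003
```

```bash
python3 - <<'E'
from h import *
s=imaging.grab_frame("scene")
from g2 import *
crop(s,185,145,245,215,9,"pics/s29.png",[B(1.3),B(1.4),B(1.5),B(1.6)])
for i in range(2):
    x=readout.sense();print(x["eef_pos"],x["contact_force"]); imaging.grab_frame("top")
E
```

```text
[551.02240376  10.48819526 403.63123701] [-3.76571845 -1.60061291  0.89729883]
[551.00065599  10.49435567 403.61867781] [-2.59737613 -0.19501574  1.25766654]
```

View pics/s29.png

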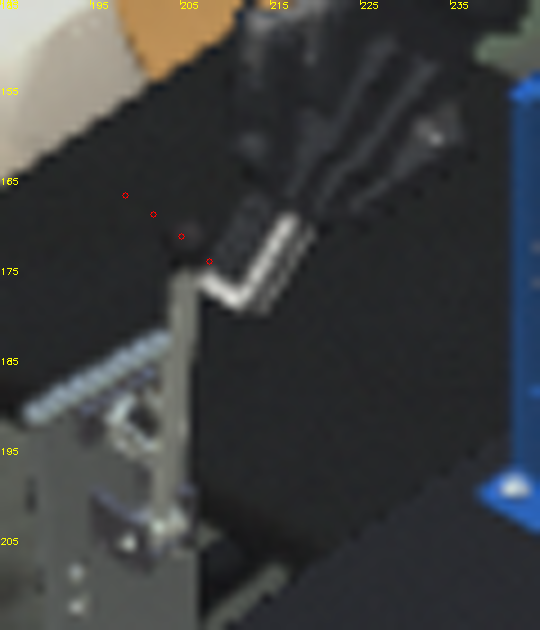

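Call:
step_arm(deltas=[{"translation": [0.05, -0.01, -0.01], "rot": [0, 0, 0]}, {"translation": [0.05, -0.01, -0.01], "rot": [0, 0, 0]}])

```text
clock: 44.08
eef_pos: [551.7, 10.4, 403.9]
tcp_rot: [-2.342, -0.0, -0.072]
contact_force: [-1.9, -0.4, 0.4]
opening: 0.002
```

Call:
step_arm(deltas=[{"translation": [0.05, -0.01, -0.01], "rot": [0, 0, 0]}, {"translation": [0.05, -0.01, -0.01], "rot": [0, 0, 0]}])

```text
clock: 44.32
eef_pos: [552.1, 10.4, 404.0]
tcp_rot: [-2.342, -0.0, -0.071]
contact_force: [-1.9, 0.6, 0.6]
opening: 0.0
```

Call:
step_arm(deltas=[{"translation": [0.05, -0.01, -0.01], "rot": [0, 0, 0]}, {"translation": [0.05, -0.01, -0.01], "rot": [0, 0, 0]}])

```text
clock: 44.58
eef_pos: [552.7, 10.4, 404.2]
tcp_rot: [-2.342, -0.001, -0.072]
contact_force: [-1.7, -0.3, 1.8]
opening: 0.004
```

Call:
step_arm(deltas=[{"translation": [0.05, -0.01, -0.01], "rot": [0, 0, 0]}, {"translation": [0.05, -0.01, -0.01], "rot": [0, 0, 0]}])

```text
clock: 44.82
eef_pos: [553.1, 10.3, 404.3]
tcp_rot: [-2.342, -0.0, -0.071]
contact_force: [-1.1, -0.3, 1.3]
opening: -0.002
```

Call:
step_arm(deltas=[{"translation": [0.05, -0.01, -0.01], "rot": [0, 0, 0]}, {"translation": [0.1, -0.02, -0.02], "rot": [0, 0, 0]}])

```text
clock: 45.08
eef_pos: [553.9, 10.3, 404.4]
tcp_rot: [-2.342, 0.0, -0.071]
contact_force: [-2.7, -0.8, 0.9]
opening: 0.002
```

Call:
step_arm(deltas=[{"translation": [0.05, -0.01, -0.01], "rot": [0, 0, 0]}, {"translation": [0.1, -0.02, -0.02], "rot": [0, 0, 0]}])

```text
clock: 45.32
eef_pos: [555.1, 10.2, 404.8]
tcp_rot: [-2.342, -0.0, -0.071]
contact_force: [-1.9, -0.8, 1.3]
opening: 0.0
```

```bash
python3 - <<'E'
from h import *
s=imaging.grab_frame("scene")
from g2 import *
crop(s,185,145,245,215,9,"pics/s30.png",[B(1.3),B(1.4),B(1.5),B(1.6)])
for i in range(2):
    x=readout.sense();print(x["eef_pos"],x["contact_force"]); imaging.grab_frame("top")
E
```

```text
[555.24477994  10.14349044 404.8840983 ] [-1.30293038 -0.51578613  1.04328506]
[555.24046346  10.1569836  404.89719583] [-0.57884673  0.01095394  0.04721867]
```

View pics/s30.png

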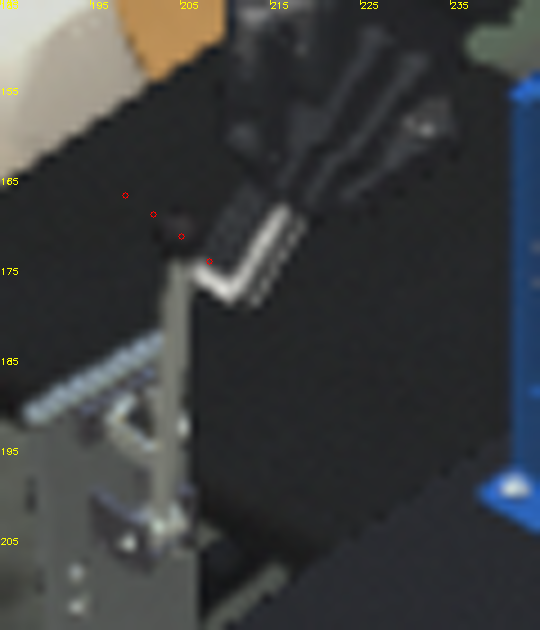

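Call:
step_arm(deltas=[{"translation": [0.05, -0.01, -0.01], "rot": [0, 0, 0]}, {"translation": [0.1, -0.02, -0.01], "rot": [0, 0, 0]}])

```text
clock: 45.72
eef_pos: [555.9, 10.2, 405.0]
tcp_rot: [-2.342, 0.0, -0.071]
contact_force: [-2.5, -0.1, 0.8]
opening: -0.002
```

Call:
step_arm(deltas=[{"translation": [0.05, -0.01, -0.01], "rot": [0, 0, 0]}, {"translation": [0.1, -0.02, -0.01], "rot": [0, 0, 0]}])

```text
clock: 45.98
eef_pos: [557.0, 10.2, 405.3]
tcp_rot: [-2.342, -0.0, -0.071]
contact_force: [-2.1, -0.6, 0.8]
opening: -0.0
```

Call:
step_arm(deltas=[{"translation": [0.05, -0.01, -0.01], "rot": [0, 0, 0]}, {"translation": [0.1, -0.02, -0.01], "rot": [0, 0, 0]}])

```text
clock: 46.22
eef_pos: [558.1, 10.1, 405.5]
tcp_rot: [-2.342, -0.0, -0.071]
contact_force: [-2.6, -1.0, 0.3]
opening: 0.0
```

Call:
step_arm(deltas=[{"translation": [0.05, -0.01, -0.01], "rot": [0, 0, 0]}, {"translation": [0.1, -0.01, -0.01], "rot": [0, 0, 0]}])

```text
clock: 46.48
eef_pos: [559.0, 10.1, 405.6]
tcp_rot: [-2.342, 0.0, -0.071]
contact_force: [-3.2, -1.2, 1.7]
opening: 0.002
```

Call:
step_arm(deltas=[{"translation": [0.05, -0.01, -0.01], "rot": [0, 0, 0]}, {"translation": [0.1, -0.01, -0.01], "rot": [0, 0, 0]}])

```text
clock: 46.72
eef_pos: [560.3, 10.0, 405.8]
tcp_rot: [-2.342, -0.001, -0.072]
contact_force: [-0.8, -0.8, 0.0]
opening: -0.002
```

Call:
step_arm(deltas=[{"translation": [0.05, -0.01, -0.01], "rot": [0, 0, 0]}, {"translation": [0.1, -0.01, -0.01], "rot": [0, 0, 0]}])

```text
clock: 46.98
eef_pos: [561.0, 10.0, 405.8]
tcp_rot: [-2.342, 0.0, -0.071]
contact_force: [-0.8, -0.3, 0.7]
opening: -0.001
```

```bash
python3 - <<'E'
from h import *
s=imaging.grab_frame("scene"); t=imaging.grab_frame("top")
from g2 import *
crop(s,185,145,245,215,9,"pics/s31.png",[B(1.4),B(1.5),B(1.6)])
crop(t,180,115,250,185,9,"pics/t31.png",[B(1.4),B(1.5),B(1.6)])
x=readout.sense();print(x["eef_pos"],x["contact_force"])
E
```

```text
[560.97826491  10.00162827 405.84979836] [-0.73580089  0.22491349  0.6834745 ]
```

View pics/s31.png

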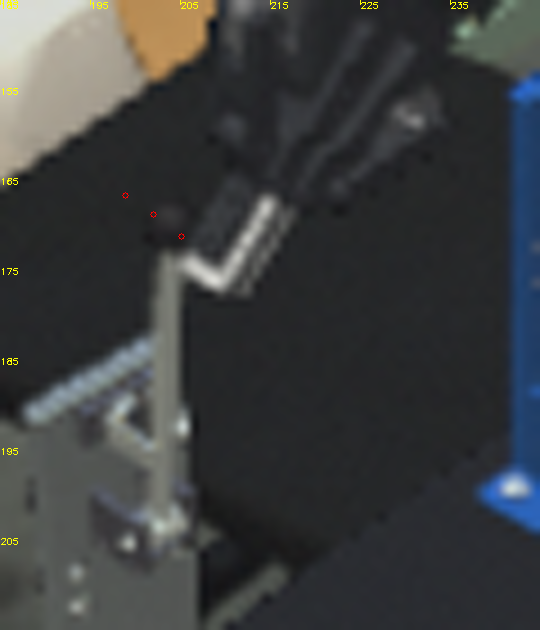

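View pics/t31.png

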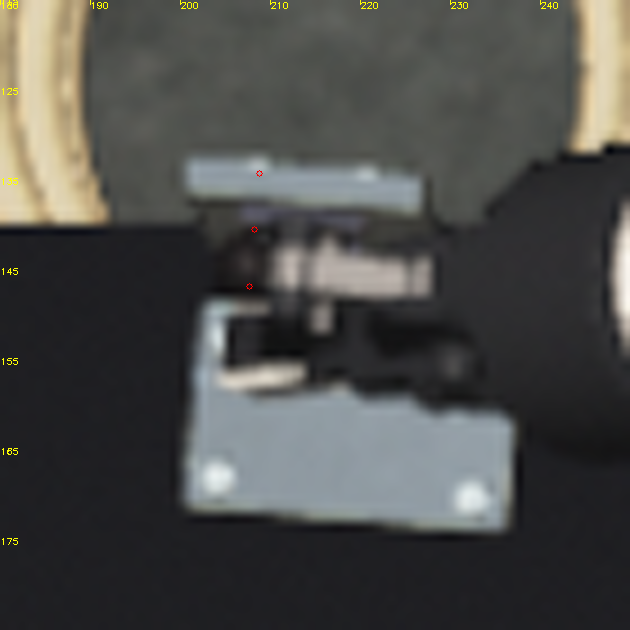

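Call:
step_arm(deltas=[{"translation": [0.05, -0.01, 0], "rot": [0, 0, 0]}, {"translation": [0.1, -0.01, -0.01], "rot": [0, 0, 0]}])

```text
clock: 47.32
eef_pos: [561.9, 9.9, 406.0]
tcp_rot: [-2.342, 0.0, -0.071]
contact_force: [-0.6, -0.0, -0.2]
opening: 0.002
```

Call:
step_arm(deltas=[{"translation": [0.05, -0.01, 0], "rot": [0, 0, 0]}, {"translation": [0.1, -0.01, -0.01], "rot": [0, 0, 0]}])

```text
clock: 47.58
eef_pos: [563.0, 9.8, 406.2]
tcp_rot: [-2.342, 0.0, -0.071]
contact_force: [-2.1, 0.4, -0.3]
opening: 0.002
```

Call:
step_arm(deltas=[{"translation": [0.05, 0, 0], "rot": [0, 0, 0]}, {"translation": [0.1, -0.01, 0], "rot": [0, 0, 0]}])

```text
clock: 47.82
eef_pos: [564.2, 9.8, 406.2]
tcp_rot: [-2.342, -0.0, -0.071]
contact_force: [-0.7, -0.1, -0.5]
opening: 0.005
```

Call:
step_arm(deltas=[{"translation": [0.1, -0.01, -0.01], "rot": [0, 0, 0]}, {"translation": [0.2, -0.01, -0.01], "rot": [0, 0, 0]}])

```text
clock: 48.08
eef_pos: [566.1, 9.6, 406.4]
tcp_rot: [-2.342, -0.0, -0.071]
contact_force: [-0.6, -0.5, -0.2]
opening: 0.003
```

Call:
step_arm(deltas=[{"translation": [0.1, 0, 0], "rot": [0, 0, 0]}, {"translation": [0.2, -0.01, -0.01], "rot": [0, 0, 0]}])

```text
clock: 48.32
eef_pos: [568.0, 9.5, 406.5]
tcp_rot: [-2.342, 0.0, -0.071]
contact_force: [-1.9, -0.7, -0.2]
opening: 0.001
```

Call:
step_arm(deltas=[{"translation": [0.1, 0, 0], "rot": [0, 0, 0]}, {"translation": [0.2, -0.01, 0], "rot": [0, 0, 0]}])

```text
clock: 48.58
eef_pos: [570.1, 9.4, 406.6]
tcp_rot: [-2.342, -0.0, -0.071]
contact_force: [-0.5, 0.5, 0.2]
opening: 0.004
```

```bash
python3 - <<'E'
from h import *
s=imaging.grab_frame("scene"); t=imaging.grab_frame("top")
from g2 import *
crop(s,185,145,245,215,9,"pics/s32.png",[B(1.4),B(1.5),B(1.6)])
crop(t,180,115,250,185,9,"pics/t32.png",[B(1.4),B(1.5),B(1.6)])
x=readout.sense();print(x["eef_pos"],x["contact_force"])
E
```

```text
[570.17602705   9.42881093 406.57586733] [ 0.01780026 -0.10860888 -0.90668167]
```

View pics/s32.png

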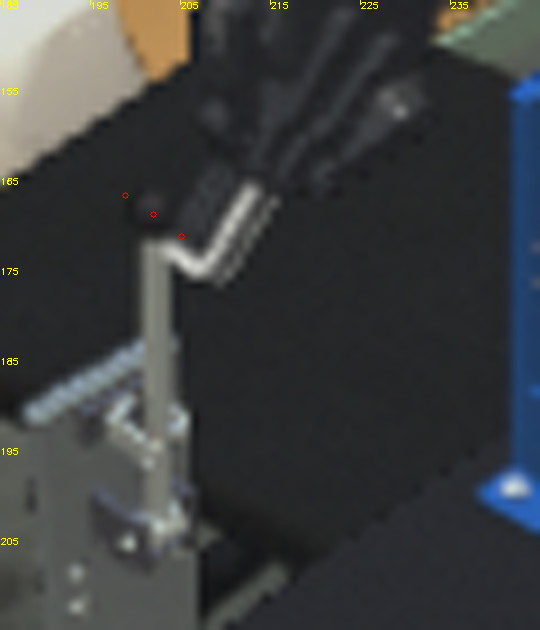

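View pics/t32.png

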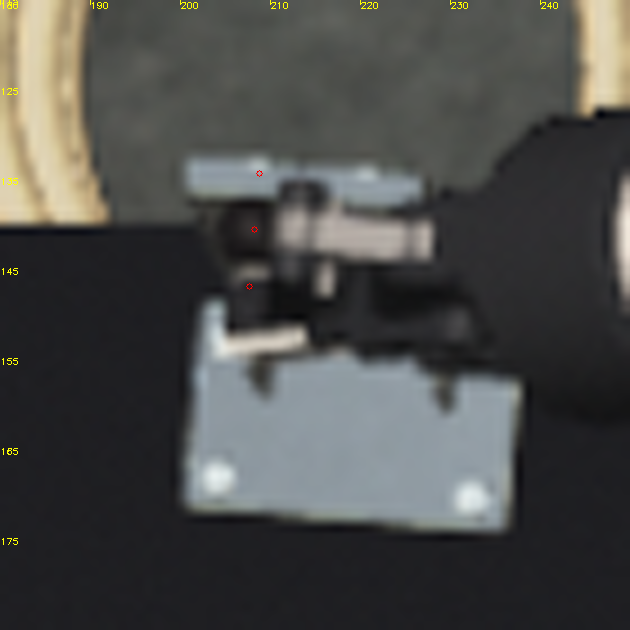

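Call:
step_arm(deltas=[{"translation": [0.1, 0, 0], "rot": [0, 0, 0]}, {"translation": [0.2, 0, 0], "rot": [0, 0, 0]}])

```text
clock: 48.92
eef_pos: [571.9, 9.3, 406.6]
tcp_rot: [-2.341, 0.0, -0.071]
contact_force: [-1.5, 0.4, 1.2]
opening: -0.003
```

Call:
step_arm(deltas=[{"translation": [0.1, 0, 0], "rot": [0, 0, 0]}, {"translation": [0.2, 0, 0], "rot": [0, 0, 0]}])

```text
clock: 49.18
eef_pos: [574.0, 9.2, 406.6]
tcp_rot: [-2.342, 0.0, -0.071]
contact_force: [-2.2, -0.4, 1.1]
opening: 0.001
```

Call:
step_arm(deltas=[{"translation": [0.1, 0, 0], "rot": [0, 0, 0]}, {"translation": [0.2, 0, 0], "rot": [0, 0, 0]}])

```text
clock: 49.42
eef_pos: [576.0, 9.0, 406.6]
tcp_rot: [-2.342, 0.0, -0.071]
contact_force: [-2.2, -0.6, 1.1]
opening: -0.004
```

Call:
step_arm(deltas=[{"translation": [0.1, 0, 0], "rot": [0, 0, 0]}, {"translation": [0.15, 0, 0], "rot": [0, 0, 0]}])

```text
clock: 49.68
eef_pos: [577.4, 9.0, 406.5]
tcp_rot: [-2.342, 0.0, -0.071]
contact_force: [-2.2, -1.2, 2.1]
opening: -0.001
```

Call:
step_arm(deltas=[{"translation": [0.1, 0, 0], "rot": [0, 0, 0]}, {"translation": [0.15, 0, 0], "rot": [0, 0, 0]}])

```text
clock: 49.92
eef_pos: [578.8, 8.9, 406.6]
tcp_rot: [-2.341, 0.001, -0.071]
contact_force: [-5.2, -0.0, 2.0]
opening: -0.001
```

Call:
step_arm(deltas=[{"translation": [0.1, 0, 0], "rot": [0, 0, 0]}, {"translation": [0.15, 0, 0], "rot": [0, 0, 0]}])

```text
clock: 50.18
eef_pos: [580.0, 8.8, 406.6]
tcp_rot: [-2.341, 0.001, -0.07]
contact_force: [-8.0, -1.5, 4.4]
opening: 0.001
```

```bash
python3 - <<'E'
from h import *
s=imaging.grab_frame("scene"); x=readout.sense();print(x["eef_pos"],x["contact_force"]); t=imaging.grab_frame("top")
from g2 import *
crop(s,185,145,245,215,9,"pics/s33.png",[B(1.5),B(1.6),B(1.7)])
crop(t,180,115,250,185,9,"pics/t33.png",[B(1.5),B(1.6),B(1.7)])
x=readout.sense();print(x["eef_pos"],x["contact_force"])
E
```

```text
[579.99387985   8.83292057 406.5953816 ] [-6.71195423 -0.89119743  4.46123255]
[579.97115968   8.82666026 406.57418369] [-6.71894918 -1.93811956  3.12406964]
```

View pics/s33.png

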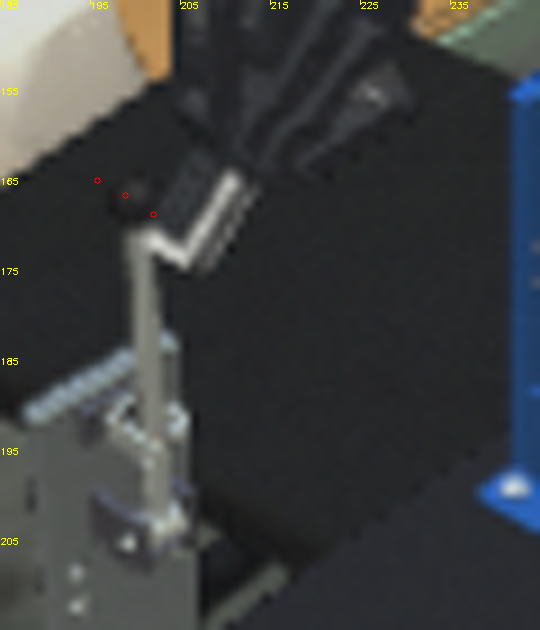

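View pics/t33.png

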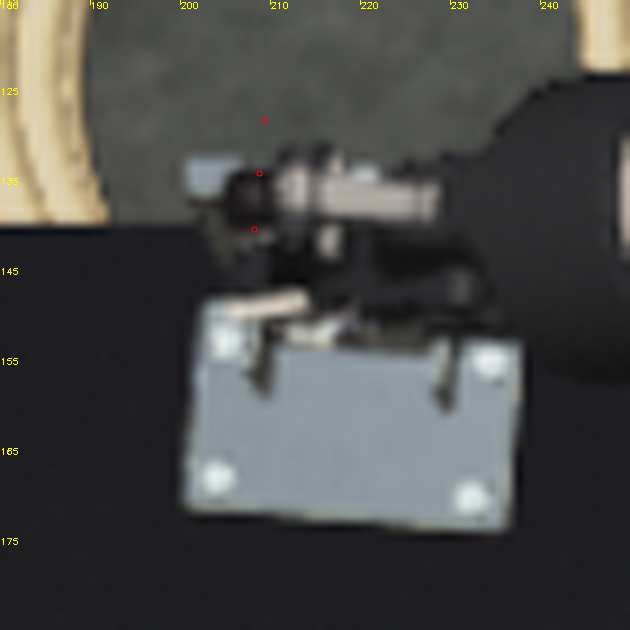

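Call:
step_arm(deltas=[{"translation": [0.03, 0, 0], "rot": [0, 0, 0]}, {"translation": [0.03, 0, 0], "rot": [0, 0, 0]}])

```text
clock: 50.52
eef_pos: [580.2, 8.8, 406.6]
tcp_rot: [-2.341, 0.001, -0.07]
contact_force: [-7.9, -0.1, 3.9]
opening: -0.001
```

Call:
step_arm(deltas=[{"translation": [-0.3, 0, 0], "rot": [0, 0, 0]}, {"translation": [-1.0, 0, 0], "rot": [0, 0, 0]}, {"translation": [-2.0, 0, 0], "rot": [0, 0, 0]}])

```text
clock: 50.9
eef_pos: [560.6, 10.1, 406.6]
tcp_rot: [-2.342, -0.001, -0.072]
contact_force: [0.2, 1.2, -0.0]
opening: -0.001
```

```bash
python3 - <<'E'
from h import *
s=imaging.grab_frame("scene"); x=readout.sense();print(x["eef_pos"],x["contact_force"]); t=imaging.grab_frame("top")
from g2 import *
crop(s,185,145,245,215,9,"pics/s34.png",[B(1.5),B(1.6),B(1.7)])
crop(t,180,115,250,185,9,"pics/t34.png",[B(1.5),B(1.6),B(1.7)])
x=readout.sense();print(x["eef_pos"],x["contact_force"])
E
```

```text
[559.37096075  10.25547692 406.47003056] [-0.9014568   0.87824884  0.02410362]
[559.91658944  10.18653742 406.6026291 ] [-0.22368705  0.01131177  0.64184681]
```

View pics/s34.png

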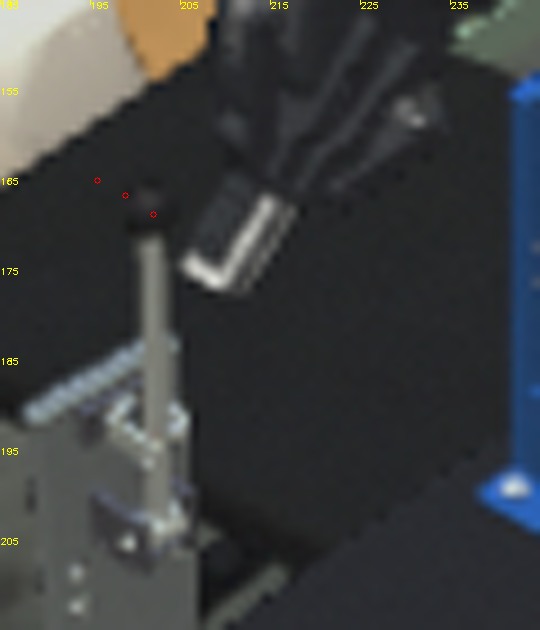

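View pics/t34.png

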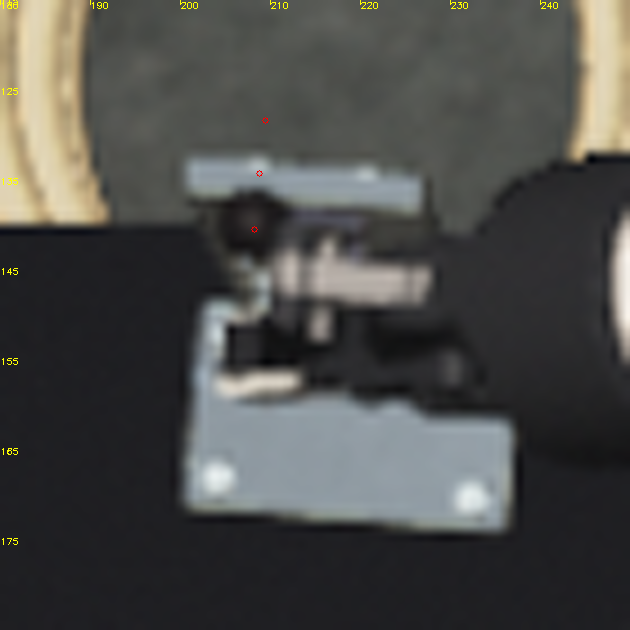

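```bash
python3 - <<'E'
from h import *
import pickle; s0,t0=pickle.load(open("f0.pkl","rb"))
s,t=both(); pickle.dump((s,t),open("f1.pkl","wb"))
def c(f,x0,y0): return cv2.resize(f["image"][y0:y0+30,x0:x0+24,::-1],None,fx=16,fy=16,interpolation=cv2.INTER_CUBIC)
cv2.imwrite("pics/cmpS.png",np.hstack([c(s0,240,145),c(s,188,180)]))
def d(f,x0,y0): return cv2.resize(f["image"][y0:y0+30,x0:x0+30,::-1],None,fx=13,fy=13,interpolation=cv2.INTER_CUBIC)
cv2.imwrite("pics/cmpT.png",np.hstack([d(t0,300,130),d(t,198,130)]))
print(readout.sense()["clock"])
E
```

```text
51.1
```

View pics/cmpS.png

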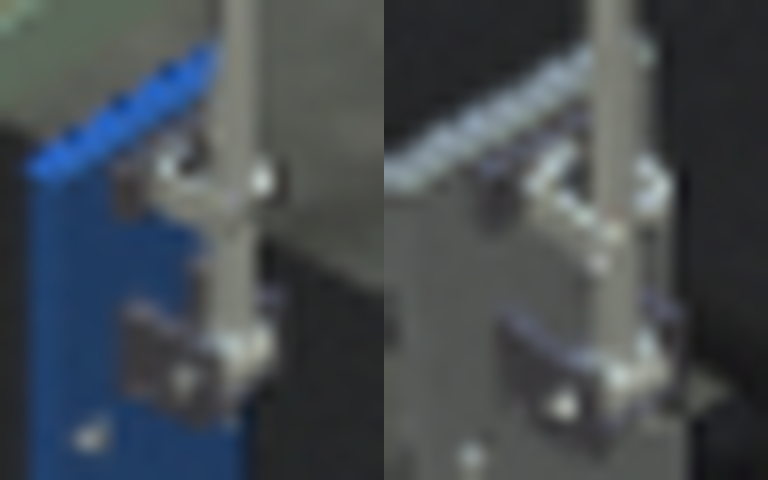

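View pics/cmpT.png

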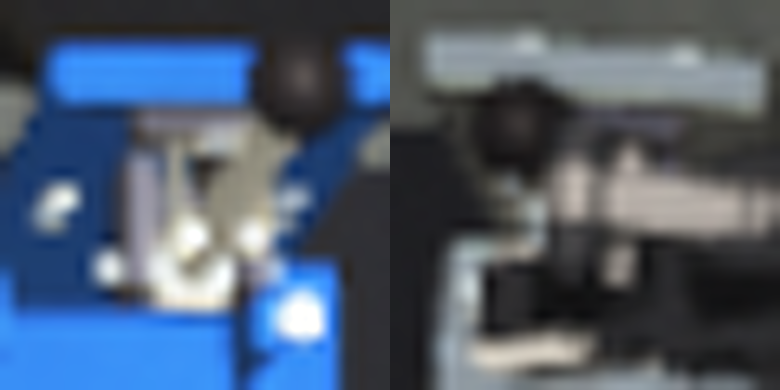

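```bash
python3 - <<'E'
from h import *
import pickle; s,t=pickle.load(open("f1.pkl","rb"))
def st(X,piv,ps):
    d=X[:2]-piv; c,n=np.cos(ps),np.sin(ps); return np.round([-(d[0]*c+d[1]*n),-d[0]*n+d[1]*c],1)
pb=np.array([614.5,-143.3]);pg=np.array([611.5,128.9])
for n,u,v in [("b right tip",265,180),("b left tip",238,210),("b left bright",170,160),("b rod@195",237,195)]:
    print(n,st(atz(s,(240+u/16-.5,145+v/16-.5),195),pb,.0))
for n,u,v in [("g right tip",660,190),("g left tip",605,245),("g left bright",545,180),("g rod@195",615,215)]:
    print(n,st(atz(s,(188+(u-384)/16-.5,180+v/16-.5),195),pg,-.058))
E
```

```text
b right tip [-1.  -8.3]
b left tip [2.2 4.8]
b left bright [-22.4   0.2]
b rod@195 [-1.8  0.5]
g right tip [  3.2 -11.9]
g left tip [8.7 7.8]
g left bright [-16.1   2.7]
g rod@195 [ 2.8 -0. ]
```

The two stands' catches compare well. On blue (snapped) the jaw tips sit 1–4 mm ahead of the rod; on grey now they sit 0.4–6 mm ahead. That suggests the rod passed the jaws at the 6 N peak near 1.38 and the later stiffness was the buffer. I'll confirm with a very light tug from behind the ball.

Call:
step_arm(deltas=[{"translation": [0, 0, -2.5], "rot": [0, 0, 0]}, {"translation": [0, 0, -5.7], "rot": [0, 0, 0]}, {"translation": [1.5, 0, -6], "rot": [0, 0, 0]}, {"translation": [4.5, 0, -6], "rot": [0, 0, 0]}, {"translation": [6.1, 0, -6], "rot": [0, 0, 0]}, {"translation": [6.1, 0, -6], "rot": [0, 0, 0]}, {"translation": [6.1, 0, -3.5], "rot": [0, 0, 0]}, {"translation": [6.1, 0, -0.5], "rot": [0, 0, 0]}])

```text
clock: 52.1
eef_pos: [620.8, 2.6, 409.6]
tcp_rot: [-2.342, -0.0, -0.071]
contact_force: [0.5, 0.3, -1.2]
opening: -0.002
```

```bash
python3 - <<'E'
from h import *
import pickle
s,t=both(); pickle.dump((s,t),open("f2.pkl","wb"))
from g2 import *
crop(s,185,145,245,215,9,"pics/s35.png",[B(1.5),B(1.6)])
crop(t,180,105,250,175,9,"pics/t35.png",[B(1.5),B(1.6)])
x=readout.sense();print(x["eef_pos"],x["contact_force"])
E
```

```text
[619.98152837   3.90812539 407.62685204] [-0.49698222  0.49388707 -0.23077949]
```

View pics/s35.png

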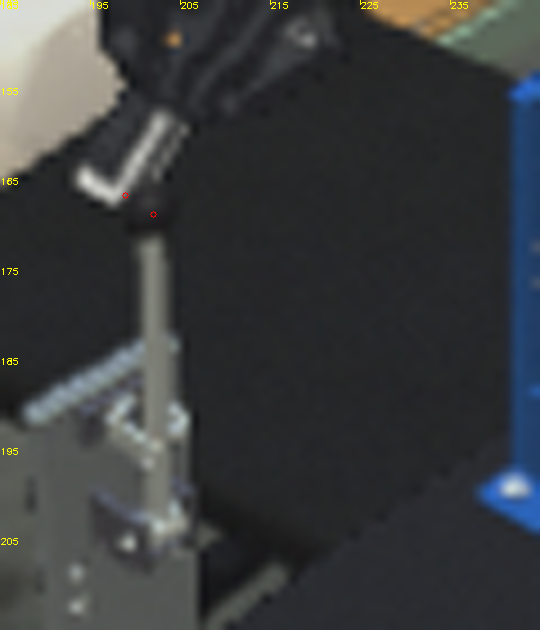

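View pics/t35.png

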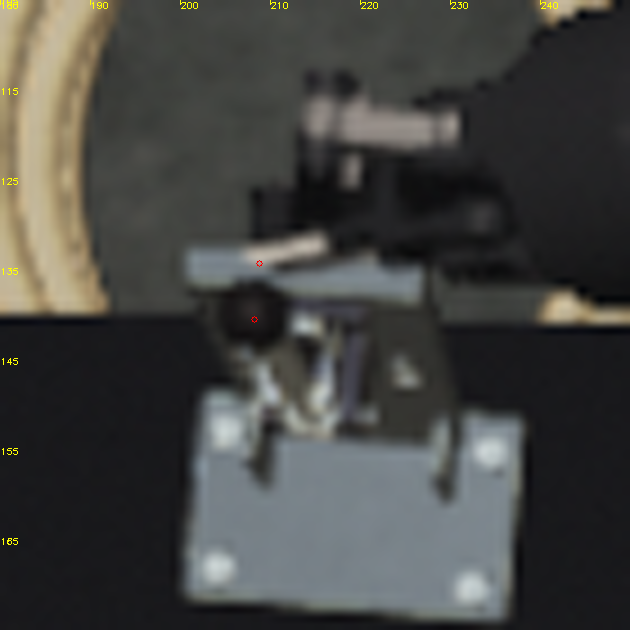

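Call:
step_arm(deltas=[{"translation": [-0.2, 0, 0.3], "rot": [0, 0, 0]}, {"translation": [-0.5, 0, 0.4], "rot": [0, 0, 0]}, {"translation": [-0.6, 0, 0.4], "rot": [0, 0, 0]}])

```text
clock: 52.58
eef_pos: [615.4, 5.1, 407.8]
tcp_rot: [-2.342, -0.001, -0.072]
contact_force: [-0.1, -0.5, -0.2]
opening: -0.003
```

Call:
step_arm(deltas=[{"translation": [-0.1, 0, 0], "rot": [0, 0, 0]}, {"translation": [-0.1, 0, 0], "rot": [0, 0, 0]}])

```text
clock: 52.82
eef_pos: [614.6, 5.4, 407.5]
tcp_rot: [-2.342, -0.0, -0.071]
contact_force: [-0.0, -0.3, -0.2]
opening: 0.002
```

Call:
step_arm(deltas=[{"translation": [-0.1, 0, 0], "rot": [0, 0, 0]}, {"translation": [-0.1, 0, 0], "rot": [0, 0, 0]}])

```text
clock: 53.08
eef_pos: [613.6, 5.6, 407.3]
tcp_rot: [-2.342, 0.0, -0.071]
contact_force: [-0.3, 1.1, -0.0]
opening: -0.001
```

Call:
step_arm(deltas=[{"translation": [-0.1, 0, 0], "rot": [0, 0, 0]}, {"translation": [-0.1, 0, 0], "rot": [0, 0, 0]}])

```text
clock: 53.32
eef_pos: [612.7, 5.7, 407.3]
tcp_rot: [-2.342, -0.0, -0.071]
contact_force: [0.3, 0.2, -0.2]
opening: 0.001
```

Call:
step_arm(deltas=[{"translation": [-0.1, 0, 0], "rot": [0, 0, 0]}, {"translation": [-0.1, 0, 0], "rot": [0, 0, 0]}])

```text
clock: 53.58
eef_pos: [611.7, 5.8, 407.3]
tcp_rot: [-2.342, -0.0, -0.071]
contact_force: [1.3, -0.2, 0.1]
opening: 0.003
```

Call:
step_arm(deltas=[{"translation": [-0.05, 0, 0], "rot": [0, 0, 0]}, {"translation": [-0.05, 0, 0], "rot": [0, 0, 0]}])

```text
clock: 53.82
eef_pos: [611.2, 5.8, 407.3]
tcp_rot: [-2.342, -0.0, -0.071]
contact_force: [1.7, -0.2, -0.4]
opening: 0.002
```

Call:
step_arm(deltas=[{"translation": [-0.05, 0, 0], "rot": [0, 0, 0]}, {"translation": [-0.05, 0, 0], "rot": [0, 0, 0]}])

```text
clock: 54.08
eef_pos: [610.7, 5.8, 407.3]
tcp_rot: [-2.342, -0.0, -0.072]
contact_force: [2.5, 0.1, -0.3]
opening: -0.002
```

The resistance rises steadily, reaching 2.5 N over 1.5 mm, against under 1 N when the arm swings free. So the rod is held by the jaws. I'll back off and retreat.

Call:
step_arm(deltas=[{"translation": [0.3, 0, 0], "rot": [0, 0, 0]}, {"translation": [0.9, 0, 0], "rot": [0, 0, 0]}, {"translation": [0.9, 0, -2], "rot": [0, 0, 0]}, {"translation": [0.9, 0, -6], "rot": [0, 0, 0]}, {"translation": [0.5, 0, -11], "rot": [0, 0, 0]}, {"translation": [-3, 0, -15], "rot": [0, 0, 0]}, {"translation": [-7, 0, -17], "rot": [0, 0, 0]}, {"translation": [-10, 0, -18], "rot": [0, 0, 0]}])

```text
clock: 55.08
eef_pos: [500.0, -117.2, 534.6]
tcp_rot: [-2.343, -0.002, -0.072]
contact_force: [0.3, 1.0, 0.0]
opening: 0.004
```

```bash
python3 - <<'E'
from h import *
s,t=both()
from g2 import *
crop(s,165,125,315,245,5,"pics/s36.png",[B(1.5),B(1.6)])
crop(t,130,105,400,265,3,"pics/t36.png",[B(1.5),B(1.6)])
x=readout.sense();print(x["eef_pos"],x["contact_force"],x["qpos"],x["clock"])
E
```

```text
[ 499.37759752 -116.93186552  534.76102081] [ 0.13355099  0.58023269 -0.0521664 ] [-0.45442044  0.15940749  1.71155876  0.72890049  1.61876908  1.09091888] 55.175
```

View pics/s36.png

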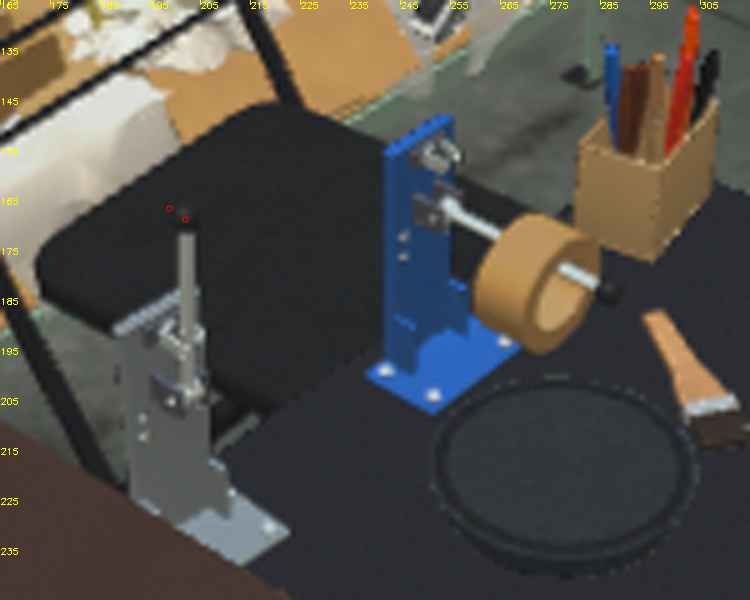

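View pics/t36.png

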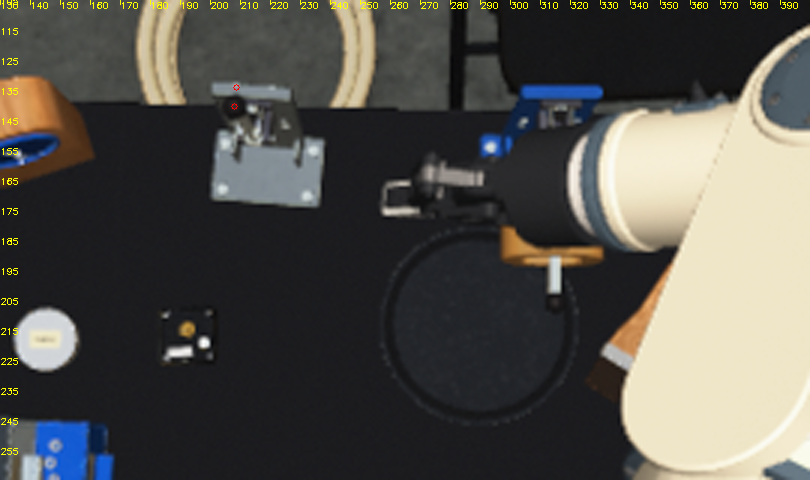

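```bash
python3 - <<'E'
from h import *
import pickle
a=pickle.load(open("f1.pkl","rb"))[0]["image"]; s,t=both()
c=lambda im: cv2.resize(im[160:212,188:218,::-1],None,fx=11,fy=11,interpolation=cv2.INTER_CUBIC)
cv2.imwrite("pics/ba.png",np.hstack([c(a),c(s["image"])]))
t2=pickle.load(open("f2.pkl","rb"))[1]["image"]
d=lambda im: cv2.resize(im[125:160,195:235,::-1],None,fx=9,fy=9,interpolation=cv2.INTER_CUBIC)
cv2.imwrite("pics/bt.png",np.hstack([d(t2),d(t["image"])]))
E
```

```text
(no output)
```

View pics/ba.png

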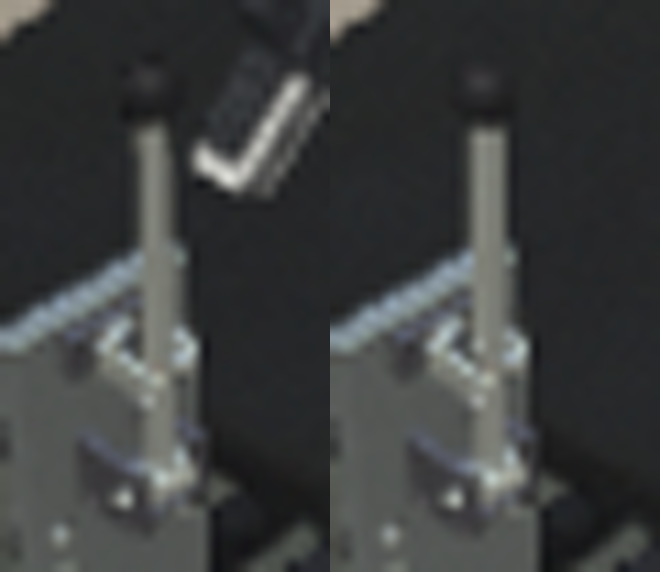

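View pics/bt.png

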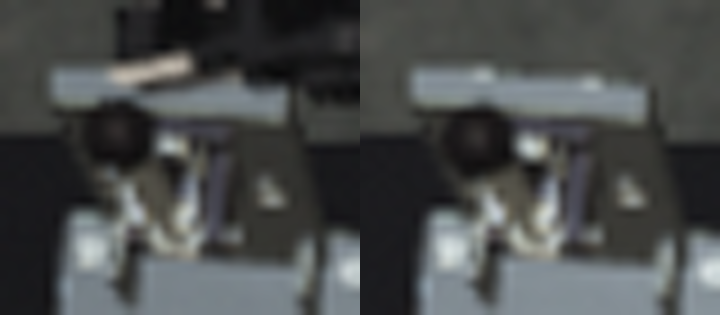

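```bash
python3 - <<'E'
from h import *
import pickle
f0=pickle.load(open("f0.pkl","rb"));f2=pickle.load(open("f2.pkl","rb"));f1=pickle.load(open("f1.pkl","rb"))
c=lambda im,x,y: cv2.resize(im[y:y+26,x:x+16,::-1],None,fx=16,fy=16,interpolation=cv2.INTER_CUBIC)
# grey empty, grey now, blue empty(now)
cv2.imwrite("pics/j.png",np.hstack([c(f0[0]["image"],192,182),c(f1[0]["image"],192,182),c(f1[0]["image"],244,147)]))
d=lambda im,x,y: cv2.resize(im[y:y+26,x:x+22,::-1],None,fx=12,fy=12,interpolation=cv2.INTER_CUBIC)
cv2.imwrite("pics/jt.png",np.hstack([d(f0[1]["image"],202,131),d(f2[1]["image"],202,131),d(f0[1]["image"],303,131)]))
E
```

```text
(no output)
```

View pics/j.png

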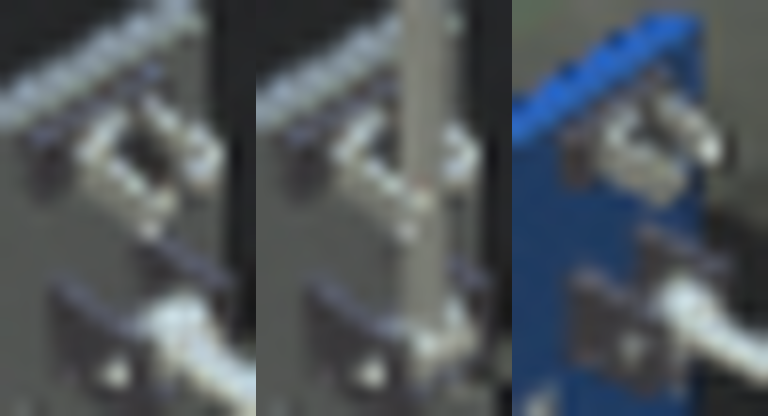

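View pics/jt.png

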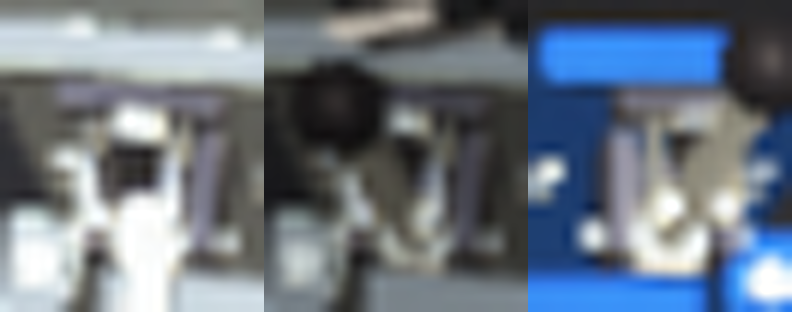

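The jaws are in the same closed position as when the catch was empty, and their tips lie in front of the rod, so it is snapped in. The roll hangs on blue and the robot is clear, so I'm handing in.

```bash
python3 - <<'E'
from rig import readout, ticket
x=readout.sense();print(x["clock"],x["contact_force"],abs(x["qvel"]).max())
print(ticket.sign_off())
E
```

```text
55.275 [0.28669868 1.03872483 0.35928257] 0.027547533036105066
the job is handed in; nothing more can be done
None
```

The job is handed in at 55.3 s of the 72 s allowed: the roll hangs on the blue hook and the grey hook is folded into its catch. No verdict is reported.

- **Blue hook:** It came out of its catch and is on its stop. The pinched ball slipped out part-way, so I pushed the arm down with shut fingers. At the stop I pressed up to 13 N, more than I meant to.
- **Roll:** It was lifted off grey, threaded onto blue and lowered until it touched at 6–10 N. I eased off to 2 N before letting go. The final pictures show it hanging about 84 mm out.
- **Grey hook:** Two pinch attempts slipped. During one the wrist force reached about 56 N, under the 120 N limit. I then raised the arm with shut, tilted fingers under the ball. It passed a 6 N peak (8 N on one reading) near 1.38 rad and met stiffer resistance from about 1.55 rad, where I stopped at 8 N. It rests at about 1.5 rad.

**Last checks:**
- **Jaws:** They look closed, with their tips in front of the rod, as on blue when it was folded.
- **Light tug:** It met resistance rising to 2.5 N, but the ball stayed 1–1.5 mm further out afterwards.
- **Feel of the catch:** I felt no sudden jump at the peak, so the snap is judged from pictures and resistance. I could not read the buffer directly.
- **Other things:** The tin, the clock movement and what shows of the brush look where they were. The arm hid the push block in the last pictures.

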